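# Set out the etching and inspection station

## Task

Set out the station for etching and inspection: stand the white bottle with the blue cap in the holder with the blue ring, the brown bottle with the white cap in the one with the white ring, the small brown bottle with the black cap in the one with the black ring, and the black loupe in the round yellow brass holder. Load the two tall bottles at the back (blue and white) before the small bottle and the loupe in front, so that you need not reach across what already stands. Keep everything upright, set each fully down in its pocket and let go, and leave the red and green specimens on the worktop where they are.

Things in the scene. Friction and masses are not known exactly. Their poses are not given: they have to be found in the camera images.
- polish_bottle: White dropper bottle with a blue cap: body 34 mm in diameter up to 60 mm, sloping in to the 22 mm cap, 74 mm tall in all, about 50 g, loose, standing upright on the worktop. Origin: centre of its underside, z up.
- etchant_bottle: Brown dropper bottle with a white cap: body 38 mm in diameter up to 53 mm, then a 25 mm cap, 66 mm tall in all, about 50 g, loose, upright on the worktop. Origin: centre of its underside, z up.
- oil_bottle: Small brown dropper bottle with a black cap: body 27 mm in diameter up to 40 mm, then an 18 mm cap, 49 mm tall in all, about 45 g, loose, upright on the worktop. Origin: centre of its underside, z up.
- loupe: Stand loupe: black round magnifier with a dark glass on top, widest 39 mm in diameter, 38 mm tall, about 60 g, loose, upright on the worktop. Grip it round the side. Origin: centre of its underside, z up.
- blue_holder: Holder for the white bottle with blue cap, back row: fixed grey block 66 x 66 x 18 mm with a blue ring (2.5 mm high, top 20.5 mm above the origin) round its one pocket, 42 mm wide, floor 6 mm above the origin, slight lead-in. Origin: centre of the underside, 2.5 mm above the worktop; x to the back of the tray, z up. Steel tray 156 x 156 mm, rim 14 mm high.
- white_holder: Holder for the brown bottle with white cap, back row: fixed grey block 66 x 66 x 18 mm with a white ring (2.5 mm high, top 20.5 mm above the origin) round its one pocket, 46 mm wide, floor 6 mm above the origin, slight lead-in. Origin: centre of the underside, 2.5 mm above the worktop; x to the back of the tray, z up. Holders: 2 x 2 on the tray, 78 mm apart.
- black_holder: Holder for the small bottle with black cap, front row: fixed grey block 66 x 66 x 18 mm with a black ring (2.5 mm high, top 20.5 mm above the origin) round its one pocket, 35 mm wide, floor 6 mm above the origin, slight lead-in. Origin: centre of the underside, 2.5 mm above the worktop; x to the back of the tray, z up. The tray may be turned.
- round_holder: Holder for the loupe, front row: fixed cup of yellow brass, 66 mm in diameter and 18 mm high, with one round pocket 47 mm, rim slightly sloped, wide, floor 6 mm above the origin. Origin: centre of the underside, 2.5 mm above the worktop; x to the back of the tray, z up. A tall stereo microscope stands in mid-worktop between y = -0.21 and 0.07 m, its eyepieces reaching forward to x = 0.46 m at a height of 0.33 m: carry things round its front.
- red_mount: Bystander, to be left alone: polished specimen in a red resin disc, 30 mm in diameter, 13 mm high, loose on the worktop right of the microscope. Origin: centre of its underside.
- green_mount: Bystander, to be left alone: polished specimen in a green resin disc, 30 mm in diameter, 18 mm high, loose on the worktop in front of the microscope. Origin: centre of its underside.

How it is judged:
By the outcome, as a careful person would: the job done as asked, in the order asked, and still so for the second after the job is handed in, with the robot touching nothing.
It also fails if it takes over 128 s, if anything falls off the work surface, if the arm or the gripper's body presses on something with over 40 N, if the wrist force passes 120 N, or if a joint passes its speed limit or range.

## Robot

A 6-joint arm with a two-finger parallel gripper is mounted at the origin on a cart in front of the work surface, level with it; the furniture and walls round the work are solid. World frame = base frame: x ahead of the robot, y to its left, z up, the work surface at z = 0. Lengths are in m, angles in rad, forces in N, time in s.
With the tool pointing down it reaches from about 0.375 to 0.9 m from the base axis. Payload 3.1 kg.
Tool frame: the origin (TCP) lies midway between the tips of the shut fingers; the grasp point (between the pads) lies robot.tcp_to_grasp behind it (robot.tcp_to_grasp is the distance from the TCP to the grasp point, in m); z points along the fingers, y is the direction in which the jaws open and shut (so a half turn about z gives the same grasp; the last joint's range is limited). The gripper opens to 87 mm and grips with 3 to 60 N. Pads are 19 mm wide; open, the fingers measure 117 mm over their backs; the gripper's body (75 mm by 190 mm) begins 51 mm behind the grasp point.
Start: joints at [0.97, 0.527, 1.433, -0, 1.181, -0.178], TCP at [0.256, 0.57, 0.223] pointing down, gripper open.
Joint ranges: [-3.08, 3.08], [-0.75, 2.2], [0.22, 2.44], [-1.43, 4.57], [0, 2.65], [-2.85, 2.85]. Speed limits (rad/s): [2.79, 2.79, 3.14, 3.14, 3.14, 3.14].

## Interface

Orientations are given as a unit quaternion [x, y, z, w].
In Python, from rig import robot, cams, nets gives the robot as it stands. The module is installed in compiled form; this text tells all that it offers.
- The arm moves only by the tool play_rows, never from a script. Its argument "commands" is a list of rows, each an object of numbers: "x", "y", "z": the shift along the tool's x, y, z in mm; "spin": the turn about the tool's z in rad. In form: [{"x": .., "y": .., "z": .., "spin": ..}, ...]. A call has 1 to 8 rows; each row shifts and turns the pose as measured when the row begins, along the tool's axes as they then stand; what a row does not reach is not made up. A row lasts 1/10 s, in which the tool goes at most 50 mm and 8.59 degrees, less where a joint would pass 70% of its speed; a pose out of reach is approached as far as the arm can. A call is refused whole if a number of a shift passes 50 or a number of a turn 0.15, either way. A call with a gripper value outside its range is refused whole. "grip" is the opening, from 0 (shut) to 1 (fully open), set as the call begins (left out, the last holds). The fingers move at their own pace and stop on an object; "newtons" is the grip in N (left out, the last holds). Time passes only in rows, so rows that do not move let the fingers close. It gives the time, the measured TCP pose, the force and the opening at its end, in the units of the state.
- robot.get_obs(): the state, without advancing time (a new reading comes with each control period).
- cams.camera(name): name is "scene" or "top" or "wrist"; returns a dict with "img" (384x512x3 uint8, red, green, blue), "fx", "fy", "cx", "cy" (pixels), "world_to_cam" (4x4, takes a point from world to camera coordinates); the wrist camera has in their place "mount" (4x4, takes a point from camera to tool coordinates, whose origin is the TCP and whose axes are the flange's). Camera axes: x right, y up, looking along -z (the intrinsics and any distortion apply to the point x, -y, -z); pixel columns grow to the right and rows downward; lengths in m; the calibration is good to about 2 mm. A picture is of the moment at which its call begins: read the wrist's pose just before it. There is no depth.
- robot.hand_in(): hands the job in, once; it reports no verdict.
Trained networks look in a picture, given as the dict that the camera call returned (one of the last four; its "shot" number tells which), for a name from the list of things; names that differ only in an ending like _2 or _b are one class to them, and where a whole thing is asked for, a point or a joint stands for the part that bears it (a point fixed in the world has none). Each returns a list of dicts, best first, with "conf" (0 to 1); they miss things now and then, are a little off and sometimes report something else, mostly with a low value. They report only what shows in the picture. A call takes as long as a camera call.
- nets.outline_of(picture, name): "region" (384x512 bool, what is visible of it) and "pixel" ([column, row] in pixels, amid what is visible of it).
The state is a dict: "time": time; "q": joint angles; "joint_velocities": joint speeds; "joint_torque": joint torques, N m; "position": TCP position; "tool_rot": TCP orientation; "ft_force": force on the tool from outside, world axes, zero at the start; "moment": the same for the moment, N m; "grip_width": finger opening in m.
Only numpy, scipy, OpenCV 4.12 (cv2) and the standard library are available. Lean on these libraries where they do the work, as an engineer would, in place of code of your own. Each camera call takes 0.05 s, during which the arm holds its last target.

## Working session

There is one attempt and no reset: what is moved stays moved. The work goes in short steps, Python scripts to look and compute and a tool call to move; the robot and the scene stay as the last step left them, time stands still between calls to the robot, and variables do not carry over. Pictures are saved under pics/ and viewed, and the job is handed in when it is done.

Besides the shell and the picture viewer there is one more tool, called after "Request:" as a command line: name --argument value ..., lists and objects as JSON in quotes. play_rows: Moves the arm, as the interface text tells. Its arguments: {"type":"object","properties":{"commands":{"type":"array"},"grip":{"type":"number"},"newtons":{"type":"number"}},"required":["commands"]}

```bash
mkdir -p pics; ls; python3 - <<'E'
from rig import robot,cams,nets
import cv2
o=robot.get_obs()
for k,v in o.items(): print(k,v)
print(robot.tcp_to_grasp)
for n in ("scene","top","wrist"):
    c=cams.camera(n); cv2.imwrite(f"pics/{n}0.png",c["img"][:,:,::-1]); print({k:v for k,v in c.items() if k!="img"})
E
```

```text
pics
time 0.0
q [ 9.69466714e-01  5.28470190e-01  1.43389572e+00 -4.12178247e-05
  1.18140935e+00 -1.78461401e-01]
joint_velocities [ 0.00058821 -0.00022195 -0.00064558  0.00065264  0.00014071  0.00031934]
joint_torque [ 6.90317447e-04 -4.40048325e+01 -1.76591241e+01  6.32379600e-02
  5.82789362e-02 -1.62590886e-04]
position [0.25602465 0.56934738 0.22157127]
tool_rot [ 2.09854490e-01  9.77732019e-01 -1.01664521e-03 -3.97168862e-04]
ft_force [-0.12409495  0.30442568 -0.04416349]
moment [ 0.0291755  -0.01325889  0.05111125]
grip_width 0.08703488229582922
0.0187
{'fx': 391.67637008042414, 'fy': 391.67637008042414, 'cx': 255.50059652544843, 'cy': 194.9576471143573, 'world_to_cam': array([[ 0.7993844 , -0.60081073,  0.00332473, -0.38275737],
       [ 0.41947186,  0.56205595,  0.71283692, -0.25403384],
       [-0.43014875, -0.56843608,  0.70132195, -1.13560825],
       [ 0.        ,  0.        ,  0.        ,  1.        ]]), 'shot': 1}
{'fx': 444.2845230056863, 'fy': 444.2845230056863, 'cx': 263.5755711898338, 'cy': 194.15542312952581, 'world_to_cam': array([[-0.02009869, -0.99978575,  0.00494985,  0.05012303],
       [ 0.99136072, -0.019287  ,  0.12973793, -0.49693157],
       [-0.12961466,  0.00751465,  0.99153596, -1.28139964],
       [ 0.        ,  0.        ,  0.        ,  1.        ]]), 'shot': 2}
{'fx': 283.30688694722437, 'fy': 283.30688694722437, 'cx': 254.58552348462595, 'cy': 194.4702722806224, 'mount': array([[ 5.59064210e-05,  9.67626718e-01,  2.52385681e-01,
         6.79901333e-02],
       [ 9.99999841e-01, -1.95526541e-04,  5.28121455e-04,
        -4.73760814e-04],
       [ 5.60372529e-04,  2.52385611e-01, -9.67626575e-01,
        -1.62161679e-01],
       [ 0.00000000e+00,  0.00000000e+00,  0.00000000e+00,
         1.00000000e+00]]), 'shot': 3}
```

View pics/scene0.png

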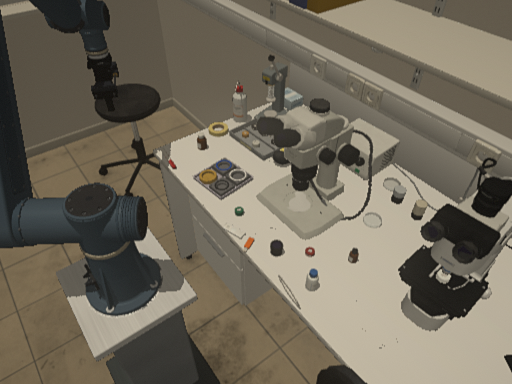

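View pics/top0.png

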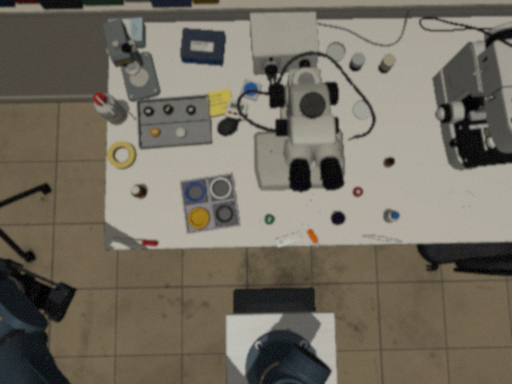

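View pics/wrist0.png

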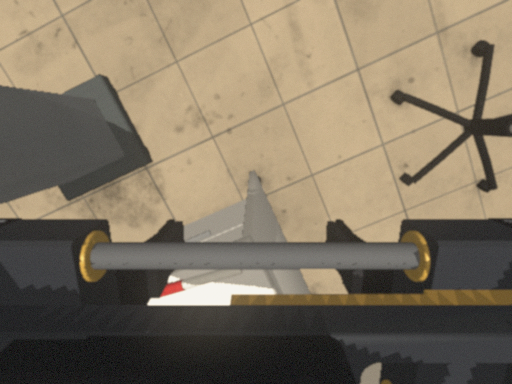

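The top view shows the tray at about (210,203), etchant at (139,190), loupe at (338,218), polish at (391,215), oil at (389,161), red at (358,191) and green at (269,219). Next I locate them with the networks.

```bash
cat > h.py <<'E'
import numpy as np, cv2
from rig import robot,cams,nets
from scipy.spatial.transform import Rotation as R
from scipy.optimize import least_squares
H=dict(polish_bottle=.074,etchant_bottle=.066,oil_bottle=.049,loupe=.038,red_mount=.013,green_mount=.018,blue_holder=.0205,white_holder=.0205,black_holder=.0205,round_holder=.018)
def pose(o=None):
    o=o or robot.get_obs(); T=np.eye(4); T[:3,:3]=R.from_quat(o["tool_rot"]).as_matrix(); T[:3,3]=o["position"]; return T
def shot(n):
    T=pose() if n=="wrist" else None
    c=cams.camera(n)
    c["c2w"]=T@c["mount"] if n=="wrist" else np.linalg.inv(c["world_to_cam"])
    return c
def proj(c,P):
    W=np.linalg.inv(c["c2w"]); p=np.atleast_2d(P)@W[:3,:3].T+W[:3,3]
    return np.c_[c["cx"]+c["fx"]*p[:,0]/-p[:,2], c["cy"]-c["fy"]*p[:,1]/-p[:,2]]
def ray(c,px,z):
    d=c["c2w"][:3,:3]@np.array([(px[0]-c["cx"])/c["fx"],-(px[1]-c["cy"])/c["fy"],-1]); o=c["c2w"][:3,3]
    return o+d*(z-o[2])/d[2]
E
python3 - <<'E'
from h import *
for n in ("top","scene"):
    c=shot(n)
    for k in H:
        r=nets.outline_of(c,k)
        for d in r[:2]:
            ys,xs=np.nonzero(d["region"]); 
            z=H[k]/2 if 'holder' not in k else .02
            print(n,k,round(d["conf"],2),np.round(d["pixel"]),len(xs),(xs.min(),xs.max(),ys.min(),ys.max()),np.round(ray(c,((xs.mean()),(ys.mean())),z),4))
E
python3 - <<'E'
import cv2
for n,(x,y,w,h) in dict(top=(90,140,320,120),scene=(180,100,260,200)).items():
    i=cv2.imread(f"pics/{n}0.png")[y:y+h,x:x+w]; s=2.5 if n=="top" else 3
    cv2.imwrite(f"pics/{n}0z.png",cv2.resize(i,None,fx=s,fy=s,interpolation=2))
E
```

```text
top polish_bottle 0.73 [389. 217.] 173 (np.int64(383), np.int64(399), np.int64(211), np.int64(223)) [ 0.4234 -0.3318  0.037 ]
top polish_bottle 0.35 [340. 218.] 148 (np.int64(331), np.int64(345), np.int64(212), np.int64(225)) [ 0.421  -0.1755  0.037 ]
top etchant_bottle 0.7 [138. 189.] 139 (np.int64(132), np.int64(145), np.int64(186), np.int64(197)) [0.5128 0.4102 0.033 ]
top etchant_bottle 0.65 [391. 161.] 87 (np.int64(383), np.int64(394), np.int64(158), np.int64(167)) [ 0.5868 -0.3359  0.033 ]
top oil_bottle 0.65 [389. 163.] 89 (np.int64(384), np.int64(394), np.int64(158), np.int64(167)) [ 0.5879 -0.339   0.0245]
top loupe 0.48 [339. 218.] 168 (np.int64(331), np.int64(345), np.int64(212), np.int64(225)) [ 0.4231 -0.1783  0.019 ]
top green_mount 0.61 [222. 187.] 498 (np.int64(208), np.int64(232), np.int64(176), np.int64(200)) [0.5214 0.1701 0.009 ]
top blue_holder 0.56 [391. 162.] 91 (np.int64(383), np.int64(394), np.int64(158), np.int64(167)) [ 0.5891 -0.3395  0.02  ]
top white_holder 0.96 [221. 187.] 533 (np.int64(208), np.int64(233), np.int64(176), np.int64(201)) [0.5206 0.1687 0
[... 1042 characters left out ...]
nt64(212), np.int64(235), np.int64(158), np.int64(175)) [0.508  0.2406 0.02  ]
scene white_holder 0.65 [236. 176.] 266 (np.int64(226), np.int64(249), np.int64(168), np.int64(184)) [0.5184 0.1635 0.02  ]
scene white_holder 0.35 [310. 254.] 68 (np.int64(305), np.int64(313), np.int64(247), np.int64(255)) [ 0.4969 -0.2481  0.02  ]
scene black_holder 0.67 [220. 186.] 287 (np.int64(210), np.int64(234), np.int64(177), np.int64(194)) [0.4447 0.1535 0.02  ]
scene round_holder 0.67 [206. 173.] 237 (np.int64(199), np.int64(217), np.int64(168), np.int64(183)) [0.4319 0.2302 0.02  ]
scene round_holder 0.46 [221. 170.] 284 (np.int64(212), np.int64(235), np.int64(158), np.int64(175)) [0.5058 0.2415 0.02  ]
```

View pics/top0z.png

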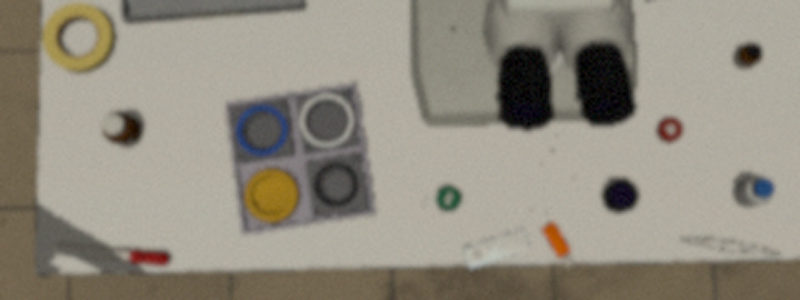

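View pics/scene0z.png

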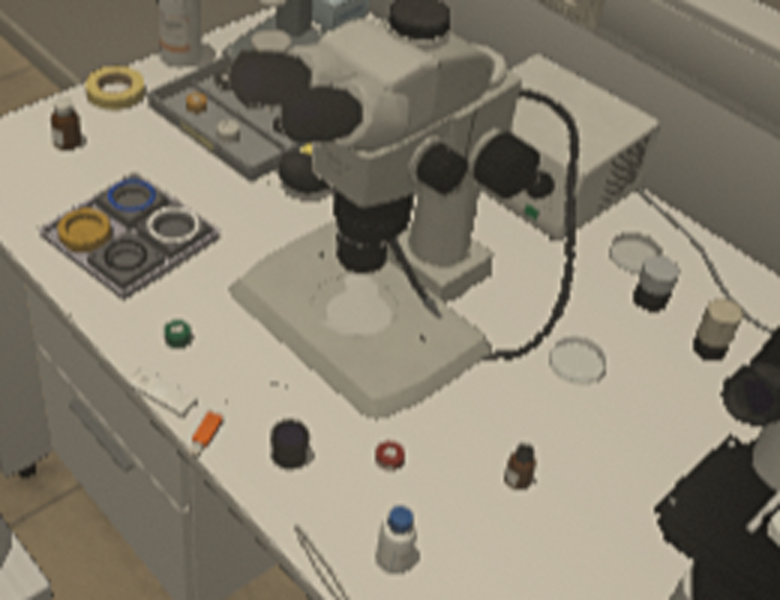

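The networks confuse a few things, but taken with the picture the positions are consistent. The top and scene views agree to within about 5 mm. The tray is turned roughly 7.5°. I'll turn the tool so the jaws open along the tray's y, then look with the wrist camera.

Request:
play_rows --commands '[{"spin":-0.14},{"spin":-0.14},{"spin":-0.14},{"spin":-0.135},{}]' --grip 1

```text
invalid input
```

```bash
cat >> h.py <<'E'
def go(t,yaw=None):
    """tool-frame shift in mm to world target, and spin"""
    T=pose(); d=T[:3,:3].T@(np.array(t)-T[:3,3])*1000
    y=np.arctan2(T[1,0],T[0,0]); s=None if yaw is None else -((yaw-y+np.pi)%(2*np.pi)-np.pi)
    o=robot.get_obs()
    print("t",round(o["time"],2),"pos",np.round(o["position"],4),"yawx",round(np.degrees(y),1),"tilt",np.round(T[:3,2],3),"F",np.round(o["ft_force"],1),"w",round(o["grip_width"],4),"q",np.round(o["q"],2))
    print("shift",np.round(d,1),"spin",s)
E
python3 -c "
from h import *
go([.46,.3,.25],np.radians(187.6))"
```

```text
t 1.25 pos [0.2564 0.5699 0.2226] yawx 155.8 tilt [ 0.  0. -1.] F [-0.2 -0.   1. ] w 0.087 q [ 0.97  0.53  1.43 -0.    1.18 -0.18]
shift [-296.4 -162.7  -27.4] spin -0.555424974665653
```

Request:
play_rows --commands '[{"x":0,"y":0,"z":0,"spin":-0.14},{"x":0,"y":0,"z":0,"spin":-0.14},{"x":0,"y":0,"z":0,"spin":-0.14},{"x":0,"y":0,"z":0,"spin":-0.135},{"x":0,"y":0,"z":0,"spin":0}]' --grip 1

```text
time: 1.75
position: [0.2564, 0.57, 0.2226]
tool_rot: [-0.077, 0.997, 0.0, 0.0]
ft_force: [0.1, 0.4, -0.5]
grip_width: 0.087
```

```bash
python3 -c "
from h import *
go([.46,.3,.25],np.radians(187.6))"
```

```text
t 1.75 pos [0.2564 0.57   0.2226] yawx -171.2 tilt [ 0.  0. -1.] F [ 0.1  0.4 -0.5] w 0.087 q [ 0.97  0.53  1.43  0.    1.18 -0.75]
shift [-160.  -297.9  -27.5] spin 0.02070154411944003
```

Request:
play_rows --commands '[{"x":-23,"y":-42,"z":-4,"spin":0},{"x":-23,"y":-42,"z":-4,"spin":0},{"x":-23,"y":-42,"z":-4,"spin":0},{"x":-23,"y":-42,"z":-4,"spin":0},{"x":-23,"y":-42,"z":-4,"spin":0},{"x":-23,"y":-42,"z":-4,"spin":0},{"x":-23,"y":-42,"z":-4,"spin":0},{"x":0,"y":0,"z":0,"spin":0.02}]'

```text
time: 2.55
position: [0.4664, 0.296, 0.2516]
tool_rot: [-0.056, 0.998, 0.002, 0.003]
ft_force: [0.3, 0.6, -1.3]
grip_width: 0.0869
```

```bash
cat >> h.py <<'E'
def look(tag,names,n="wrist"):
    c=shot(n); im=c["img"][:,:,::-1].copy()
    for k in names:
        for d in nets.outline_of(c,k)[:2]:
            ys,xs=np.nonzero(d["region"]); cs,_=cv2.findContours(d["region"].astype(np.uint8),0,2)
            cv2.drawContours(im,cs,-1,(0,0,255),1)
            z=.023 if k[:3] in("blu","whi","bla") else .0205 if k[:3]=="rou" else H[k]
            m=cs and max(cs,key=cv2.contourArea); (cx,cy),r=cv2.minEnclosingCircle(m)
            print(k,round(d["conf"],2),"px",np.round([cx,cy]),"r",round(r,1),"box",xs.min(),xs.max(),ys.min(),ys.max(),"w@z",np.round(ray(c,(cx,cy),z),4))
    cv2.imwrite(f"pics/{tag}.png",im); cv2.imwrite(f"pics/{tag}_raw.png",c["img"][:,:,::-1]); return c
E
python3 -c "
from h import *
go([.46,.2,.25],np.radians(187.6))
look('w1',['blue_holder','white_holder','black_holder','round_holder','etchant_bottle'])"
```

```text
t 2.55 pos [0.4664 0.296  0.2516] yawx -173.6 tilt [ 0.006  0.004 -1.   ] F [ 0.3  0.6 -1.3] w 0.0869 q [ 0.36  0.39  1.59  0.    1.15 -1.32]
shift [ 17.1 -94.7   1.2] spin -0.020163487562932403
blue_holder 0.76 px [216. 195.] r 30.8 box 192 240 172 218 w@z [0.5081 0.2456 0.023 ]
white_holder 0.92 px [163. 197.] r 33.0 box 137 189 172 219 w@z [0.5189 0.1697 0.023 ]
black_holder 0.92 px [158. 142.] r 35.5 box 130 185 118 167 w@z [0.442  0.1603 0.023 ]
round_holder 0.74 px [214. 141.] r 24.2 box 191 237 117 165 w@z [0.4328 0.2359 0.0205]
etchant_bottle 0.81 px [332. 212.] r 18.3 box 315 347 196 224 w@z [0.5013 0.4001 0.066 ]
```

View pics/w1.png

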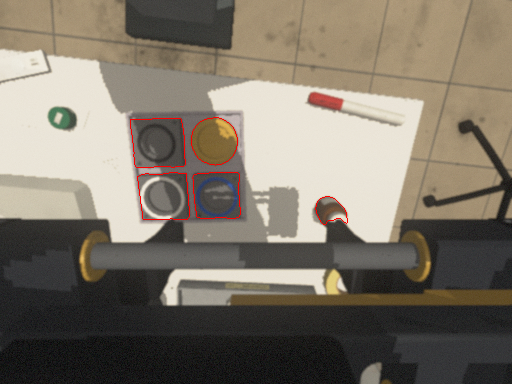

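The wrist view shows all four holders (around 160-216, 140-197) and the etchant bottle at (332,212). I'll centre over the tray for a precise fit.

Request:
play_rows --commands '[{"x":10,"y":-47,"z":10,"spin":0},{"x":10,"y":-47,"z":10,"spin":0},{"x":0,"y":0,"z":0,"spin":-0.02},{"x":0,"y":0,"z":0,"spin":0}]'

```text
time: 3.25
position: [0.4501, 0.2097, 0.2294]
tool_rot: [-0.078, 0.997, 0.003, 0.002]
ft_force: [1.4, 0.2, 1.6]
grip_width: 0.087
```

```bash
python3 - <<'E'
from h import *
go([.46,.2,.25],np.radians(187.6))
c=look('w2',['blue_holder','white_holder','black_holder','round_holder'])
for a in(0,1): pass
i=cv2.imread('pics/w2_raw.png'); 
cv2.imwrite('pics/w2z.png',cv2.resize(i[60:230,150:350],None,fx=3.5,fy=3.5,interpolation=2))
E
```

```text
t 3.25 pos [0.4501 0.2097 0.2294] yawx -171.0 tilt [ 0.003  0.007 -1.   ] F [1.4 0.2 1.6] w 0.087 q [ 0.21  0.34  1.74  0.01  1.05 -1.52]
shift [ -8.3 -11.  -20.6] spin 0.02434018552966144
blue_holder 0.81 px [272. 218.] r 32.6 box 248 298 193 242 w@z [0.5075 0.2434 0.023 ]
blue_holder 0.26 px [216. 162.] r 34.7 box 191 242 136 187 w@z [0.4426 0.1579 0.023 ]
white_holder 0.88 px [217. 218.] r 32.2 box 193 241 193 241 w@z [0.5185 0.1685 0.023 ]
black_holder 0.91 px [216. 162.] r 34.0 box 191 241 137 187 w@z [0.4427 0.1578 0.023 ]
round_holder 0.87 px [275. 163.] r 24.6 box 252 298 140 187 w@z [0.433  0.2345 0.0205]
round_holder 0.74 px [273. 218.] r 32.2 box 249 298 194 241 w@z [0.5082 0.2443 0.0205]
```

View pics/w2z.png

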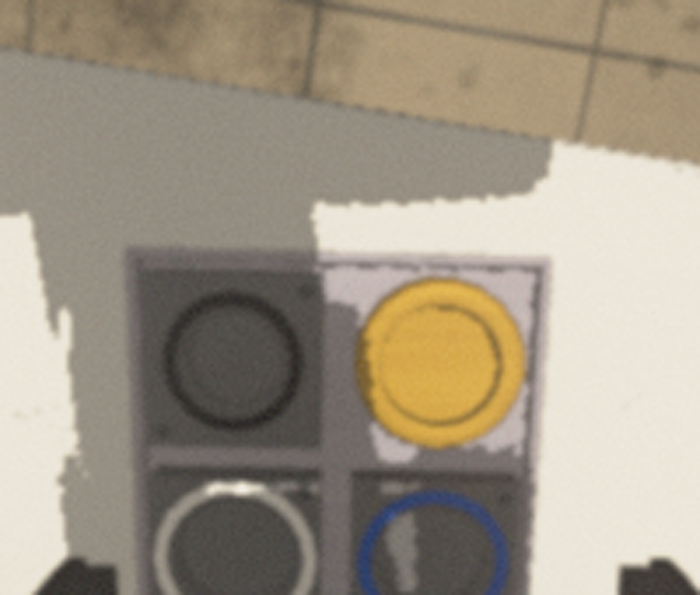

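Tray centre comes out at (0.4756, 0.2018) with a yaw of about 7.5°. Now I'll go round the microscope's front to the polish bottle.

```bash
cat >> h.py <<'E'
def path(*pts):
    T=pose(); p=T[:3,3]; go(p,np.radians(187.5))
    for t in pts:
        d=T[:3,:3].T@(np.array(t)-p)*1000; n=int(np.ceil(np.linalg.norm(d)/46)); print(t,"total",np.round(d,1),"rows",n,"each",np.round(d/n,1)); p=np.array(t)
E
python3 -c "
from h import *
path([.392,.13,.2],[.392,-.2,.2],[.42,-.30,.2])"
```

```text
t 3.5 pos [0.4508 0.2103 0.2297] yawx -170.9 tilt [ 0.004  0.006 -1.   ] F [-0.6 -0.2  0.1] w 0.0868 q [ 0.21  0.34  1.74  0.01  1.05 -1.52]
shift [0. 0. 0.] spin 0.027802180135470422
[0.392, 0.13, 0.2] total [ 70.9 -70.2  28.9] rows 3 each [ 23.6 -23.4   9.6]
[0.392, -0.2, 0.2] total [  52.2 -325.8   -2.1] rows 8 each [  6.5 -40.7  -0.3]
[0.42, -0.3, 0.2] total [ -11.8 -103.2   -0.5] rows 3 each [ -3.9 -34.4  -0.2]
```

Request:
play_rows --commands '[{"x":24,"y":-23,"z":10,"spin":0.02},{"x":24,"y":-23,"z":10,"spin":0},{"x":24,"y":-23,"z":10,"spin":0},{"x":6,"y":-40,"z":0,"spin":0},{"x":6,"y":-40,"z":0,"spin":0},{"x":6,"y":-40,"z":0,"spin":0},{"x":0,"y":0,"z":0,"spin":0}]'

```text
time: 4.2
position: [0.3933, 0.0105, 0.1986]
tool_rot: [-0.076, 0.997, 0.003, 0.009]
ft_force: [0.5, 0.1, 0.3]
grip_width: 0.0869
```

```bash
python3 -c "
from h import *
path([.392,-.2,.2],[.42,-.30,.2])"
```

```text
t 4.2 pos [0.3933 0.0105 0.1986] yawx -171.3 tilt [ 0.017  0.008 -1.   ] F [0.5 0.1 0.3] w 0.0869 q [-0.27  0.25  2.02  0.02  0.86 -2.  ]
shift [0. 0. 0.] spin 0.02129475623489263
[0.392, -0.2, 0.2] total [  33.2 -207.8   -3.1] rows 5 each [  6.6 -41.6  -0.6]
[0.42, -0.3, 0.2] total [ -12.5 -103.1   -0.3] rows 3 each [ -4.2 -34.4  -0.1]
```

Request:
play_rows --commands '[{"x":4,"y":-25,"z":0,"spin":0.02},{"x":4,"y":-25,"z":0,"spin":0},{"x":4,"y":-25,"z":0,"spin":0},{"x":4,"y":-25,"z":0,"spin":0},{"x":4,"y":-25,"z":0,"spin":0},{"x":4,"y":-25,"z":0,"spin":0},{"x":4,"y":-25,"z":0,"spin":0},{"x":4,"y":-25,"z":0,"spin":0}]'

```text
time: 5.0
position: [0.3946, -0.1909, 0.1983]
tool_rot: [-0.072, 0.997, 0.004, 0.011]
ft_force: [0.4, -0.1, -0.1]
grip_width: 0.0867
```

```bash
python3 -c "
from h import *
path([.42,-.30,.2])"
```

```text
t 5.0 pos [ 0.3946 -0.1909  0.1983] yawx -171.8 tilt [ 0.022  0.01  -1.   ] F [ 0.4 -0.1 -0.1] w 0.0867 q [-0.72  0.31  1.92  0.03  0.9  -2.45]
shift [0. 0. 0.] spin 0.012298386971790976
[0.42, -0.3, 0.2] total [  -9.6 -111.6   -2.2] rows 3 each [ -3.2 -37.2  -0.7]
```

Request:
play_rows --commands '[{"x":-3,"y":-22,"z":0,"spin":0},{"x":-3,"y":-22,"z":0,"spin":0},{"x":-3,"y":-22,"z":0,"spin":0},{"x":-3,"y":-22,"z":0,"spin":0},{"x":-3,"y":-22,"z":0,"spin":0},{"x":0,"y":0,"z":0,"spin":0}]'

```text
time: 5.6
position: [0.4337, -0.2993, 0.1988]
tool_rot: [-0.075, 0.997, 0.003, 0.014]
ft_force: [0.3, -0.6, -0.7]
grip_width: 0.0871
```

```bash
python3 -c "
from h import *
look('w3',['polish_bottle','oil_bottle','loupe','red_mount'])
path([.424,-.333,.2])"
```

```text
polish_bottle 0.71 px [226. 166.] r 18.4 box 210 241 148 183 w@z [ 0.4177 -0.3314  0.074 ]
polish_bottle 0.53 px [354. 180.] r 20.7 box 334 374 164 199 w@z [ 0.4135 -0.199   0.074 ]
oil_bottle 0.91 px [208. 284.] r 16.8 box 197 219 269 299 w@z [ 0.5749 -0.3369  0.049 ]
loupe 0.86 px [354. 181.] r 21.1 box 333 374 164 200 w@z [ 0.4207 -0.1851  0.038 ]
red_mount 0.98 px [287. 228.] r 11.3 box 277 298 218 239 w@z [ 0.5009 -0.246   0.013 ]
t 5.85 pos [ 0.4309 -0.2952  0.1983] yawx -171.4 tilt [ 0.023  0.012 -1.   ] F [ 0.8  0.1 -0.1] w 0.0868 q [-0.83  0.42  1.72  0.03  0.99 -2.57]
shift [0. 0. 0.] spin 0.01953467289882127
[0.424, -0.333, 0.2] total [ 12.4 -36.3  -2.3] rows 1 each [ 12.4 -36.3  -2.3]
```

View pics/w3.png

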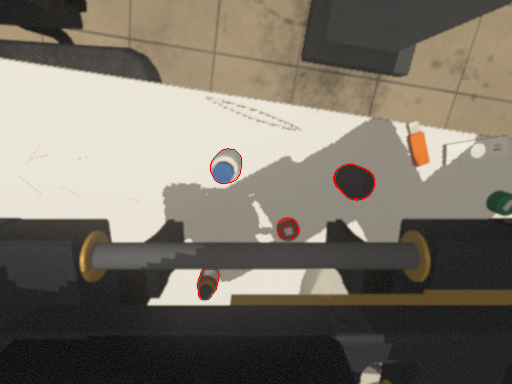

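The blue cap is at about (222,173), the loupe at (354,181), red at (287,229) and oil at (208,284). I'll get the cap centre from its colour for the grasp.

```bash
python3 - <<'E'
from h import *
c=shot("wrist"); h=cv2.cvtColor(c["img"],cv2.COLOR_RGB2HSV)
m=((h[...,0]>95)&(h[...,0]<125)&(h[...,1]>110)&(h[...,2]>50)); m[215:]=0
ys,xs=np.nonzero(m); print(len(xs),xs.min(),xs.max(),ys.min(),ys.max())
p=ray(c,((xs.min()+xs.max())/2,(ys.min()+ys.max())/2),.072); print(p)
path([p[0],p[1],.15])
E
```

```text
234 209 227 166 183
[ 0.42512184 -0.33411315  0.072     ]
t 5.9 pos [ 0.4309 -0.2955  0.1984] yawx -171.4 tilt [ 0.023  0.012 -1.   ] F [ 0.5 -0.5 -0.2] w 0.0871 q [-0.83  0.42  1.72  0.03  0.99 -2.57]
shift [0. 0. 0.] spin 0.019411191556045537
[np.float64(0.42512184446009194), np.float64(-0.3341131480100661), 0.15] total [ 12.7 -37.7  47.8] rows 2 each [  6.3 -18.9  23.9]
```

Request:
play_rows --commands '[{"x":6,"y":-19,"z":15,"spin":0.01},{"x":6,"y":-19,"z":15,"spin":0},{"x":0,"y":0,"z":15,"spin":0},{"x":0,"y":0,"z":0,"spin":0},{"x":0,"y":0,"z":0,"spin":0}]'

```text
time: 6.4
position: [0.4256, -0.3314, 0.1533]
tool_rot: [-0.072, 0.997, 0.005, 0.013]
ft_force: [0.3, -0.5, -0.1]
grip_width: 0.087
```

```bash
python3 - <<'E'
from h import *
c=shot("wrist"); h=cv2.cvtColor(c["img"],cv2.COLOR_RGB2HSV)
m=((h[...,0]>95)&(h[...,0]<125)&(h[...,1]>110)&(h[...,2]>50)); m[225:]=0
ys,xs=np.nonzero(m); print(len(xs),xs.min(),xs.max(),ys.min(),ys.max())
p=ray(c,((xs.min()+xs.max())/2,(ys.min()+ys.max())/2),.072); print(p)
path([p[0],p[1],.09],[p[0],p[1],.0233])
cv2.imwrite('pics/w4.png',c["img"][:,:,::-1])
E
```

```text
Traceback (most recent call last):
ValueError: zero-size array to reduction operation minimum which has no identity
```

```bash
python3 - <<'E'
from h import *
path([.4252,-.334,.0233])
c=shot("wrist"); cv2.imwrite('pics/w4.png',c["img"][:,:,::-1])
E
```

```text
t 6.45 pos [ 0.4254 -0.3311  0.1534] yawx -171.8 tilt [ 0.024  0.012 -1.   ] F [ 0.9  0.5 -0.1] w 0.087 q [-0.88  0.5   1.73  0.03  0.91 -2.62]
shift [0. 0. 0.] spin 0.01304615016719346
[0.4252, -0.334, 0.0233] total [  3.9  -4.  130. ] rows 3 each [ 1.3 -1.3 43.3]
```

View pics/w4.png

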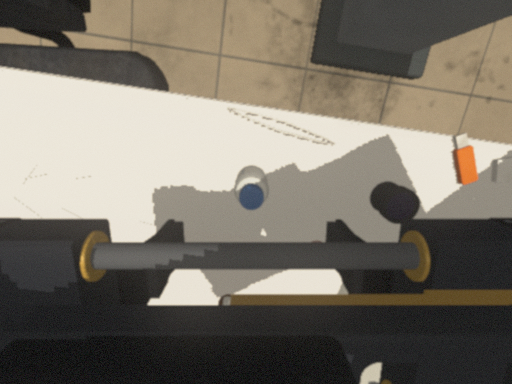

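```bash
python3 - <<'E'
from h import *
c=shot("wrist"); print(ray(c,(251,197),.074), proj(c,[[.4252,-.334,.074]]))
E
```

```text
[ 0.42507797 -0.33478212  0.074     ] [[251.85681689 197.25120473]]
```

Consistent to within 1 mm, so I'll descend.

Request:
play_rows --commands '[{"x":1,"y":-1,"z":22,"spin":0},{"x":1,"y":-1,"z":22,"spin":0},{"x":1,"y":-1,"z":22,"spin":0},{"x":1,"y":-1,"z":22,"spin":0},{"x":0,"y":0,"z":20,"spin":0},{"x":0,"y":0,"z":15,"spin":0},{"x":0,"y":0,"z":0,"spin":0}]'

```text
time: 7.25
position: [0.431, -0.3382, 0.0339]
tool_rot: [-0.074, 0.997, -0.002, 0.018]
ft_force: [0.5, 0.1, -0.3]
grip_width: 0.0873
```

```bash
python3 - <<'E'
from h import *
path([.4252,-.334,.0233])
E
```

```text
t 7.25 pos [ 0.431  -0.3382  0.0339] yawx -171.5 tilt [ 0.036 -0.002 -0.999] F [ 0.5  0.1 -0.3] w 0.0873 q [-0.88  0.71  1.79  0.05  0.62 -2.64]
shift [0. 0. 0.] spin 0.0170225379087654
[0.4252, -0.334, 0.0233] total [ 5.5  5.1 10.4] rows 1 each [ 5.5  5.1 10.4]
```

Request:
play_rows --commands '[{"x":3,"y":3,"z":5,"spin":0},{"x":3,"y":3,"z":5,"spin":0},{"x":0,"y":0,"z":1,"spin":0},{"x":0,"y":0,"z":0,"spin":0}]'

```text
time: 7.65
position: [0.4254, -0.3338, 0.0248]
tool_rot: [-0.074, 0.997, -0.004, 0.019]
ft_force: [0.1, 0.3, 0.5]
grip_width: 0.0869
```

```bash
python3 - <<'E'
from h import *
path([.4252,-.334,.0233])
E
```

```text
t 7.65 pos [ 0.4254 -0.3338  0.0248] yawx -171.5 tilt [ 0.039 -0.006 -0.999] F [0.1 0.3 0.5] w 0.0869 q [-0.89  0.72  1.81  0.05  0.58 -2.65]
shift [0. 0. 0.] spin 0.018015271034874658
[0.4252, -0.334, 0.0233] total [ 0.3 -0.2  1.5] rows 1 each [ 0.3 -0.2  1.5]
```

Close the jaws with a moderate force.

Request:
play_rows --commands '[{"x":0,"y":0,"z":0,"spin":0},{"x":0,"y":0,"z":0,"spin":0},{"x":0,"y":0,"z":0,"spin":0},{"x":0,"y":0,"z":0,"spin":0},{"x":0,"y":0,"z":0,"spin":0},{"x":0,"y":0,"z":0,"spin":0},{"x":0,"y":0,"z":0,"spin":0},{"x":0,"y":0,"z":0,"spin":0}]' --grip 0 --newtons 15

```text
time: 8.45
position: [0.4262, -0.3347, 0.0262]
tool_rot: [-0.074, 0.997, -0.005, 0.02]
ft_force: [0.9, 0.6, 0.4]
grip_width: 0.0332
```

Request:
play_rows --commands '[{"x":0,"y":0,"z":-5,"spin":0},{"x":0,"y":0,"z":-15,"spin":0},{"x":0,"y":0,"z":-20,"spin":0},{"x":0,"y":0,"z":-20,"spin":0},{"x":0,"y":0,"z":-20,"spin":0},{"x":0,"y":0,"z":-20,"spin":0},{"x":0,"y":0,"z":0,"spin":0}]'

```text
time: 9.15
position: [0.421, -0.3329, 0.1297]
tool_rot: [-0.074, 0.997, -0.004, 0.019]
ft_force: [-0.6, -1.1, -0.8]
grip_width: 0.0338
```

```bash
python3 - <<'E'
from h import *
path([.395,-.2,.12],[.39,.05,.12])
c=look('w5',['polish_bottle'])
E
```

```text
t 9.15 pos [ 0.421  -0.3329  0.1297] yawx -171.5 tilt [ 0.038 -0.005 -0.999] F [-0.6 -1.1 -0.8] w 0.0338 q [-0.89  0.53  1.77  0.04  0.81 -2.64]
shift [0. 0. 0.] spin 0.017911698050626867
[0.395, -0.2, 0.12] total [  6.4 135.4   8. ] rows 3 each [ 2.1 45.1  2.7]
[0.39, 0.05, 0.12] total [-32.1 248.   -1.5] rows 6 each [-5.3 41.3 -0.2]
polish_bottle 0.92 px [254. 228.] r 31.6 box 225 284 197 294 w@z [ 0.4403 -0.3317  0.074 ]
```

View pics/w5.png

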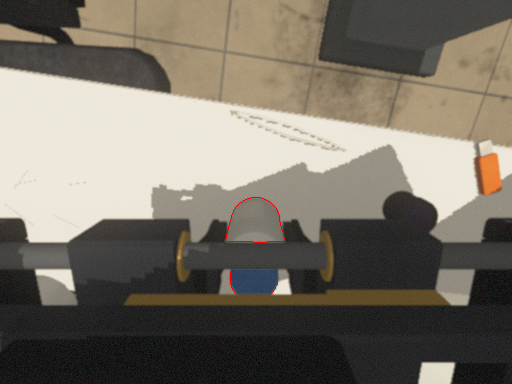

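The bottle is gripped (width 33.5 mm) and lifted. I'll carry it round the front.

Request:
play_rows --commands '[{"x":2,"y":27,"z":2,"spin":0},{"x":2,"y":27,"z":2,"spin":0},{"x":2,"y":27,"z":0,"spin":0},{"x":2,"y":27,"z":0,"spin":0},{"x":1,"y":27,"z":0,"spin":0},{"x":0,"y":0,"z":0,"spin":0}]'

```text
time: 9.85
position: [0.386, -0.1927, 0.1151]
tool_rot: [-0.073, 0.997, 0.003, 0.013]
ft_force: [-0.9, -0.0, -0.8]
grip_width: 0.0337
```

```bash
python3 - <<'E'
from h import *
path([.39,.05,.13],[.45,.235,.13])
E
```

```text
t 9.85 pos [ 0.386  -0.1927  0.1151] yawx -171.7 tilt [ 0.025  0.008 -1.   ] F [-0.9 -0.  -0.8] w 0.0337 q [-0.74  0.46  2.02  0.04  0.64 -2.49]
shift [0. 0. 0.] spin 0.014274805346985886
[0.39, 0.05, 0.13] total [-39.4 239.6 -12.9] rows 6 each [-6.6 39.9 -2.2]
[0.45, 0.235, 0.13] total [-86.1 174.4   2.9] rows 5 each [-17.2  34.9   0.6]
```

Request:
play_rows --commands '[{"x":-5,"y":30,"z":-3,"spin":0},{"x":-5,"y":30,"z":-3,"spin":0},{"x":-5,"y":30,"z":-2,"spin":0},{"x":-5,"y":30,"z":-2,"spin":0},{"x":-5,"y":30,"z":-2,"spin":0},{"x":-5,"y":30,"z":-2,"spin":0},{"x":-5,"y":30,"z":-2,"spin":0},{"x":-5,"y":30,"z":-2,"spin":0}]'

```text
time: 10.65
position: [0.3949, 0.0516, 0.1293]
tool_rot: [-0.068, 0.998, 0.002, 0.012]
ft_force: [0.6, -0.5, -0.7]
grip_width: 0.0337
```

```bash
python3 - <<'E'
from h import *
path([.45,.235,.13],[.509,.2455,.13])
E
```

```text
t 10.65 pos [0.3949 0.0516 0.1293] yawx -172.2 tilt [ 0.023  0.006 -1.   ] F [ 0.6 -0.5 -0.7] w 0.0337 q [-0.16  0.4   2.09  0.02  0.63 -1.88]
shift [0. 0. 0.] spin 0.004791481761188265
[0.45, 0.235, 0.13] total [-79.4 174.3   1.7] rows 5 each [-15.9  34.9   0.3]
[0.509, 0.2455, 0.13] total [-59.9   2.4   1.4] rows 2 each [-29.9   1.2   0.7]
```

Request:
play_rows --commands '[{"x":-11,"y":25,"z":0,"spin":0},{"x":-11,"y":25,"z":0,"spin":0},{"x":-11,"y":25,"z":0,"spin":0},{"x":-11,"y":25,"z":0,"spin":0},{"x":-11,"y":25,"z":0,"spin":0},{"x":-11,"y":25,"z":0,"spin":0},{"x":-11,"y":24,"z":0,"spin":0},{"x":0,"y":0,"z":0,"spin":0}]'

```text
time: 11.45
position: [0.4523, 0.2436, 0.1247]
tool_rot: [-0.069, 0.998, 0.002, 0.01]
ft_force: [-0.5, 0.0, -0.6]
grip_width: 0.0335
```

```bash
python3 - <<'E'
from h import *
path([.509,.2455,.13])
c=look('w6',['blue_holder','white_holder','black_holder','round_holder','polish_bottle'])
E
```

```text
t 11.45 pos [0.4523 0.2436 0.1247] yawx -172.1 tilt [ 0.019  0.006 -1.   ] F [-0.5  0.  -0.6] w 0.0335 q [ 0.28  0.52  1.82  0.    0.78 -1.43]
shift [0. 0. 0.] spin 0.007785464982045909
[0.509, 0.2455, 0.13] total [-56.5  -5.9  -4.2] rows 2 each [-28.2  -3.   -2.1]
blue_holder 0.48 px [224. 215.] r 7.5 box 217 282 211 275 w@z [0.4801 0.2169 0.023 ]
white_holder 0.89 px [173. 223.] r 34.8 box 139 207 211 241 w@z [0.4945 0.1676 0.023 ]
black_holder 0.85 px [166. 170.] r 50.0 box 129 206 135 205 w@z [0.4425 0.1581 0.023 ]
round_holder 0.65 px [249. 169.] r 34.2 box 216 282 136 201 w@z [0.4316 0.2346 0.0205]
polish_bottle 0.86 px [255. 228.] r 31.1 box 226 283 197 293 w@z [0.4682 0.2452 0.074 ]
```

View pics/w6.png

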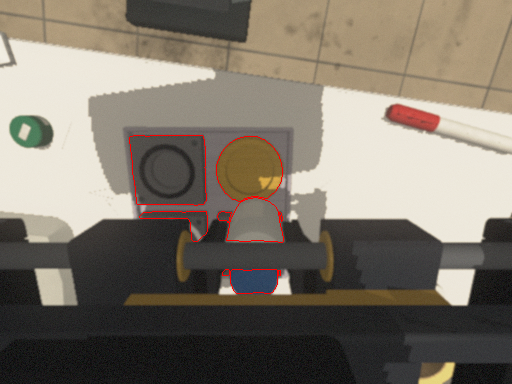

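Black and round re-measure within 1 mm of my tray model. On to the blue pocket at (0.509, 0.2455).

Request:
play_rows --commands '[{"x":-19,"y":-2,"z":0,"spin":0},{"x":-19,"y":-2,"z":0,"spin":0},{"x":-18,"y":-2,"z":0,"spin":0},{"x":0,"y":0,"z":15,"spin":0},{"x":0,"y":0,"z":15,"spin":0},{"x":0,"y":0,"z":0,"spin":0}]'

```text
time: 12.35
position: [0.5075, 0.2355, 0.0957]
tool_rot: [-0.063, 0.998, 0.001, 0.007]
ft_force: [-0.7, -0.5, -0.1]
grip_width: 0.034
```

```bash
python3 - <<'E'
from h import *
path([.5095,.2455,.065])
c=shot("scene"); i=c["img"][120:220,150:290,::-1]; cv2.imwrite('pics/s1.png',cv2.resize(i,None,fx=5,fy=5,interpolation=2))
E
```

```text
t 12.35 pos [0.5075 0.2355 0.0957] yawx -172.7 tilt [ 0.014  0.003 -1.   ] F [-0.7 -0.5 -0.1] w 0.034 q [ 0.24  0.62  1.72 -0.    0.79 -1.46]
shift [0. 0. 0.] spin -0.003994829166479974
[0.5095, 0.2455, 0.065] total [-2.9  9.6 30.8] rows 1 each [-2.9  9.6 30.8]
```

View pics/s1.png

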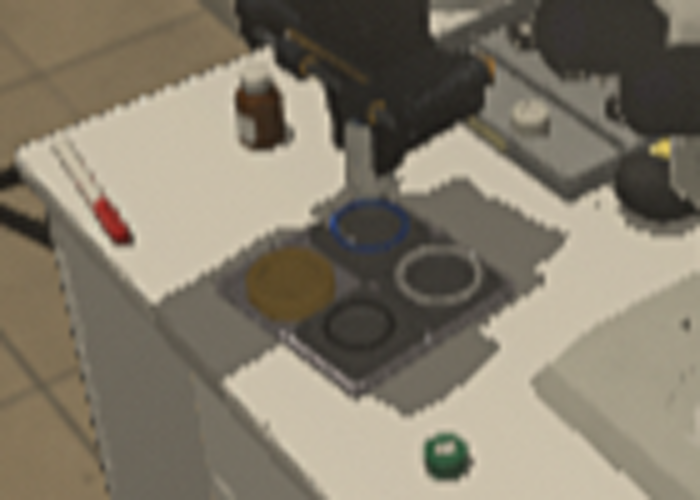

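The scene view shows the bottle hanging above the blue ring. Correcting sideways by 10 mm.

Request:
play_rows --commands '[{"x":-1,"y":5,"z":4,"spin":0},{"x":-1,"y":5,"z":6,"spin":0},{"x":0,"y":0,"z":10,"spin":0},{"x":0,"y":0,"z":5,"spin":0},{"x":0,"y":0,"z":0,"spin":0}]'

```text
time: 12.9
position: [0.5093, 0.2465, 0.0716]
tool_rot: [-0.063, 0.998, 0.001, 0.009]
ft_force: [-0.1, -0.4, 0.2]
grip_width: 0.0335
```

```bash
python3 - <<'E'
from h import *
path([.5095,.2455,.055])
E
```

```text
t 12.9 pos [0.5093 0.2465 0.0716] yawx -172.8 tilt [ 0.017  0.004 -1.   ] F [-0.1 -0.4  0.2] w 0.0335 q [ 0.25  0.66  1.72 -0.    0.75 -1.44]
shift [0. 0. 0.] spin -0.004520574904015362
[0.5095, 0.2455, 0.055] total [ 0.2 -1.1 16.6] rows 1 each [ 0.2 -1.1 16.6]
```

Request:
play_rows --commands '[{"x":0,"y":-1,"z":8,"spin":0},{"x":0,"y":0,"z":8,"spin":0},{"x":0,"y":0,"z":3,"spin":0},{"x":0,"y":0,"z":0,"spin":0}]'

```text
time: 13.3
position: [0.5095, 0.2455, 0.0506]
tool_rot: [-0.063, 0.998, 0.001, 0.008]
ft_force: [-0.8, -0.8, -1.4]
grip_width: 0.0336
```

```bash
python3 - <<'E'
from h import *
path([.5095,.2455,.036])
E
```

```text
t 13.3 pos [0.5095 0.2455 0.0506] yawx -172.7 tilt [ 0.016  0.003 -1.   ] F [-0.8 -0.8 -1.4] w 0.0336 q [ 0.25  0.7   1.73 -0.    0.7  -1.44]
shift [0. 0. 0.] spin -0.004274574294438338
[0.5095, 0.2455, 0.036] total [ 0.3 -0.  14.6] rows 1 each [ 0.3 -0.  14.6]
```

Request:
play_rows --commands '[{"x":0,"y":0,"z":5,"spin":0},{"x":0,"y":0,"z":5,"spin":0},{"x":0,"y":0,"z":4,"spin":0},{"x":0,"y":0,"z":1,"spin":0},{"x":0,"y":0,"z":0,"spin":0}]'

```text
time: 13.8
position: [0.5102, 0.2456, 0.035]
tool_rot: [-0.063, 0.998, 0.001, 0.009]
ft_force: [-0.8, -0.7, 1.4]
grip_width: 0.0337
```

```bash
python3 - <<'E'
from h import *
path([.5095,.2455,.034])
E
```

```text
t 13.8 pos [0.5102 0.2456 0.035 ] yawx -172.8 tilt [ 0.017  0.004 -1.   ] F [-0.8 -0.7  1.4] w 0.0337 q [ 0.25  0.72  1.73 -0.    0.67 -1.44]
shift [0. 0. 0.] spin -0.004393650902732915
[0.5095, 0.2455, 0.034] total [ 0.7 -0.   1. ] rows 1 each [ 0.7 -0.   1. ]
```

Request:
play_rows --commands '[{"x":0,"y":0,"z":1,"spin":0},{"x":0,"y":0,"z":0.5,"spin":0},{"x":0,"y":0,"z":0,"spin":0}]'

```text
time: 14.1
position: [0.5103, 0.2457, 0.0352]
tool_rot: [-0.063, 0.998, 0.001, 0.009]
ft_force: [0.6, 0.1, -1.0]
grip_width: 0.0335
```

Request:
play_rows --commands '[{"x":0,"y":0,"z":0,"spin":0},{"x":0,"y":0,"z":0,"spin":0},{"x":0,"y":0,"z":0,"spin":0},{"x":0,"y":0,"z":0,"spin":0}]' --grip 0.65

```text
time: 14.5
position: [0.5108, 0.2458, 0.0348]
tool_rot: [-0.063, 0.998, 0.001, 0.01]
ft_force: [-0.2, -0.2, -0.2]
grip_width: 0.0538
```

Request:
play_rows --commands '[{"x":0,"y":0,"z":-15,"spin":0},{"x":0,"y":0,"z":-25,"spin":0},{"x":0,"y":0,"z":-30,"spin":0},{"x":0,"y":0,"z":-30,"spin":0},{"x":0,"y":0,"z":-30,"spin":0},{"x":0,"y":0,"z":0,"spin":0}]'

```text
time: 15.1
position: [0.5076, 0.245, 0.1672]
tool_rot: [-0.063, 0.998, 0.001, 0.007]
ft_force: [0.6, -0.7, -0.7]
grip_width: 0.0566
```

```bash
python3 - <<'E'
from h import *
path([.505,.37,.2])
c=shot("scene"); i=c["img"][120:220,150:290,::-1]; cv2.imwrite('pics/s2.png',cv2.resize(i,None,fx=5,fy=5,interpolation=2))
c=look('w7',['polish_bottle','etchant_bottle','white_holder','black_holder'])
E
```

```text
t 15.1 pos [0.5076 0.245  0.1672] yawx -172.8 tilt [ 0.014  0.003 -1.   ] F [ 0.6 -0.7 -0.7] w 0.0566 q [ 0.25  0.51  1.65 -0.    0.96 -1.44]
shift [0. 0. 0.] spin -0.004632072392411146
[0.505, 0.37, 0.2] total [-13.7 124.4 -32.4] rows 3 each [ -4.6  41.5 -10.8]
polish_bottle 0.67 px [256. 191.] r 22.7 box 238 272 169 214 w@z [0.5019 0.2445 0.074 ]
etchant_bottle 0.66 px [405. 209.] r 29.3 box 377 433 189 219 w@z [0.503  0.3902 0.066 ]
white_holder 0.62 px [186. 186.] r 41.6 box 154 218 155 217 w@z [0.5188 0.1694 0.023 ]
black_holder 0.75 px [180. 114.] r 46.0 box 146 215 82 147 w@z [0.4426 0.1586 0.023 ]
```

View pics/s2.png

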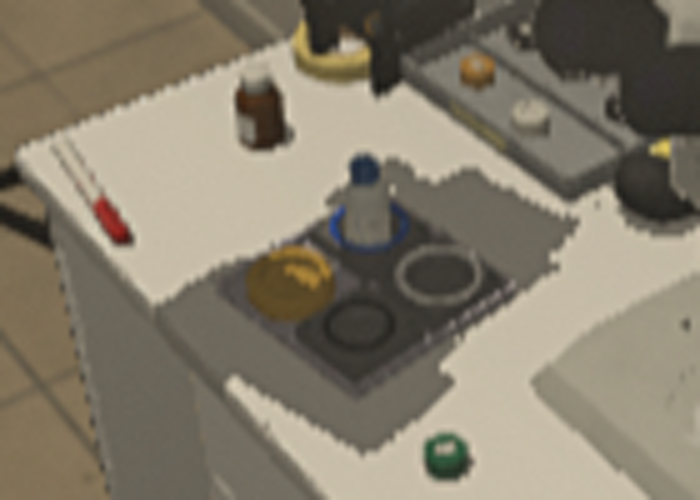

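View pics/w7.png

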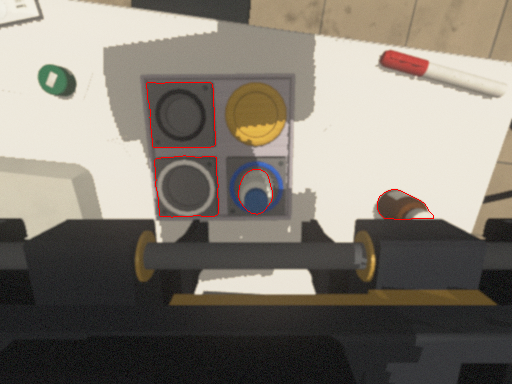

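```bash
python3 - <<'E'
from h import *
c=shot("scene")
for z in (.0825,.095): print(z,proj(c,[[.5095,.2455,z]]))
w=shot("wrist")
for z in (.0825,.095): print(z,proj(w,[[.5095,.2455,z]]))
i=c["img"][140:180,200:250,::-1]; cv2.imwrite('pics/s3.png',cv2.resize(i,None,fx=14,fy=14,interpolation=0))
E
```

```text
0.0825 [[222.04543833 152.29039066]]
0.095 [[221.8514138  149.58388678]]
0.0825 [[256.61842023 206.31504222]]
0.095 [[256.69994671 210.66551895]]
```

View pics/s3.png

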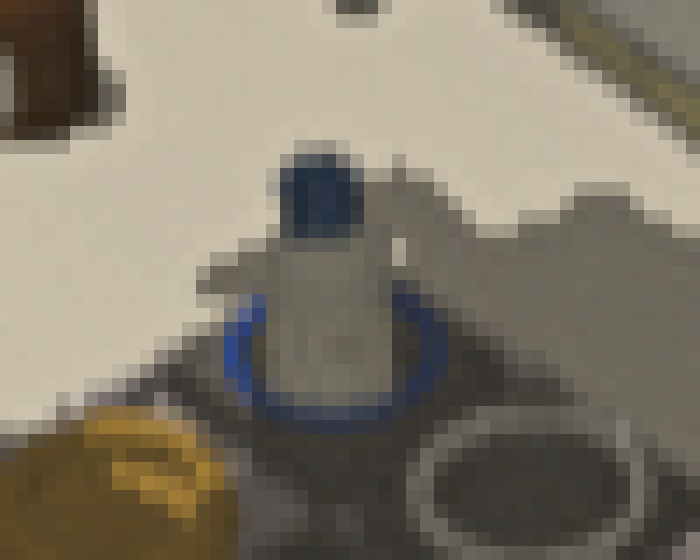

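The blue-cap bottle is seated: its cap top sits at about row 151-152 and a seated one is predicted at 152.3. On to the etchant bottle.

Request:
play_rows --commands '[{"x":-3,"y":24,"z":-9,"spin":0},{"x":-3,"y":24,"z":-9,"spin":0},{"x":-3,"y":24,"z":-9,"spin":0},{"x":-2,"y":24,"z":-5,"spin":0},{"x":-2,"y":24,"z":0,"spin":0},{"x":0,"y":24,"z":0,"spin":0},{"x":0,"y":0,"z":0,"spin":0},{"x":0,"y":0,"z":0,"spin":0}]' --grip 1

```text
time: 16.3
position: [0.4967, 0.3916, 0.1873]
tool_rot: [-0.062, 0.998, -0.002, -0.005]
ft_force: [-0.3, 0.3, -0.4]
grip_width: 0.0872
```

```bash
python3 - <<'E'
from h import *
path([.515,.41,.15])
c=look('w8',['etchant_bottle'])
E
```

```text
t 16.3 pos [0.4967 0.3916 0.1873] yawx -172.9 tilt [-0.009 -0.005 -1.   ] F [-0.3  0.3 -0.4] w 0.0872 q [ 0.49  0.58  1.44 -0.    1.13 -1.2 ]
shift [0. 0. 0.] spin -0.007179684840934897
[0.515, 0.41, 0.15] total [-20.8  16.1  37.1] rows 1 each [-20.8  16.1  37.1]
etchant_bottle 0.83 px [272. 200.] r 19.7 box 255 287 181 219 w@z [0.5051 0.4096 0.066 ]
```

View pics/w8.png

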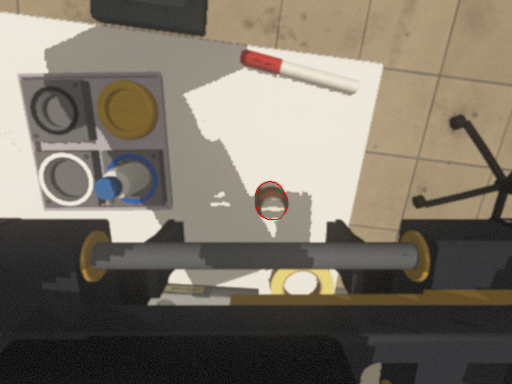

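```bash
python3 - <<'E'
from h import *
c=shot("wrist"); i=c["img"][170:230,230:310,::-1]; cv2.imwrite('pics/w9.png',cv2.resize(i,None,fx=9,fy=9,interpolation=0))
print(ray(c,(273,208),.066)); print(proj(c,[[.514,.41,.066],[.514,.41,0]]))
E
```

```text
[0.51343064 0.41109477 0.066     ]
[[271.88889411 208.39337559]
 [269.07537062 193.34597559]]
```

View pics/w9.png

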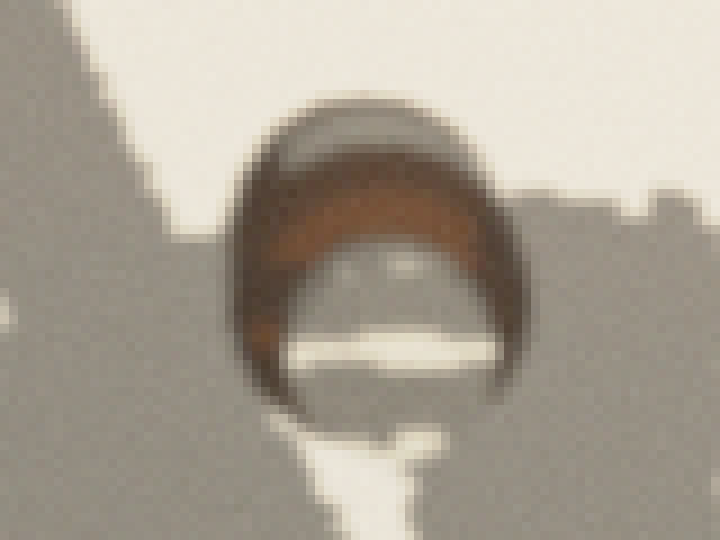

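Request:
play_rows --commands '[{"x":-7,"y":6,"z":12,"spin":0},{"x":-7,"y":6,"z":12,"spin":0},{"x":-5,"y":5,"z":12,"spin":0},{"x":0,"y":0,"z":12,"spin":0},{"x":0,"y":0,"z":12,"spin":0},{"x":0,"y":0,"z":10,"spin":0},{"x":0,"y":0,"z":0,"spin":0}]'

```text
time: 17.15
position: [0.5149, 0.4079, 0.1089]
tool_rot: [-0.059, 0.998, -0.003, -0.006]
ft_force: [-0.4, 0.1, -1.0]
grip_width: 0.0872
```

```bash
python3 - <<'E'
from h import *
path([.5133,.411,.09],[.5133,.411,.0225])
c=look('w10',['etchant_bottle'])
E
```

```text
t 17.15 pos [0.5149 0.4079 0.1089] yawx -173.2 tilt [-0.012 -0.007 -1.   ] F [-0.4  0.1 -1. ] w 0.0872 q [ 0.5   0.71  1.43 -0.    1.02 -1.19]
shift [0. 0. 0.] spin -0.012938604086706107
[0.5133, 0.411, 0.09] total [ 0.9  3.4 18.9] rows 1 each [ 0.9  3.4 18.9]
[0.5133, 0.411, 0.0225] total [-0.9  0.4 67.5] rows 2 each [-0.4  0.2 33.7]
etchant_bottle 0.75 px [260. 203.] r 27.0 box 238 282 177 230 w@z [0.5059 0.4102 0.066 ]
```

View pics/w10.png

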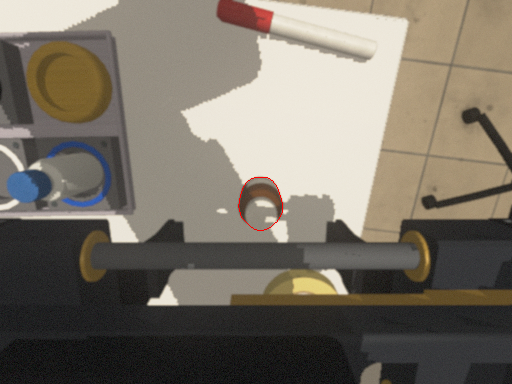

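Request:
play_rows --commands '[{"x":0,"y":2,"z":14,"spin":-0.01},{"x":0,"y":1,"z":14,"spin":0},{"x":0,"y":0,"z":14,"spin":0},{"x":0,"y":0,"z":14,"spin":0},{"x":0,"y":0,"z":14,"spin":0},{"x":0,"y":0,"z":0,"spin":0}]'

```text
time: 17.85
position: [0.5153, 0.4118, 0.036]
tool_rot: [-0.065, 0.998, -0.002, -0.004]
ft_force: [-0.6, -0.5, 0.7]
grip_width: 0.087
```

```bash
python3 - <<'E'
from h import *
c=shot("wrist");print(ray(c,(262,213),.066))
path([.5133,.411,.0225])
cv2.imwrite('pics/w11.png',c["img"][:,:,::-1])
E
```

```text
[0.49090207 0.41164909 0.066     ]
t 17.9 pos [0.5159 0.4121 0.0369] yawx -172.6 tilt [-0.006 -0.004 -1.   ] F [-0.2 -0.5  0.4] w 0.0872 q [ 0.51  0.81  1.46 -0.    0.88 -1.19]
shift [0. 0. 0.] spin -0.0016557572378665952
[0.5133, 0.411, 0.0225] total [ 2.6 -0.8 14.4] rows 1 each [ 2.6 -0.8 14.4]
```

View pics/w11.png

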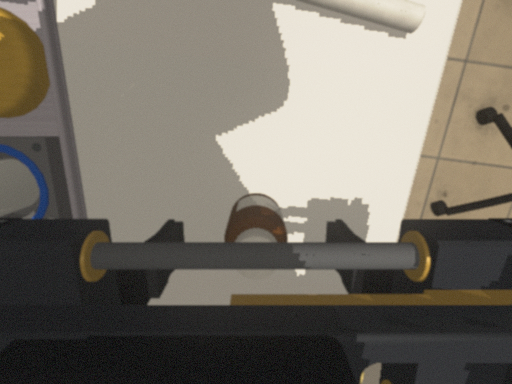

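Request:
play_rows --commands '[{"x":2,"y":0,"z":6,"spin":0},{"x":1,"y":0,"z":6,"spin":0},{"x":0,"y":0,"z":2,"spin":0},{"x":0,"y":0,"z":0,"spin":0}]'

```text
time: 18.3
position: [0.5137, 0.4122, 0.0229]
tool_rot: [-0.065, 0.998, -0.001, -0.002]
ft_force: [0.2, -0.0, -1.0]
grip_width: 0.087
```

Request:
play_rows --commands '[{"x":0,"y":0,"z":0,"spin":0},{"x":0,"y":0,"z":0,"spin":0},{"x":0,"y":0,"z":0,"spin":0},{"x":0,"y":0,"z":0,"spin":0},{"x":0,"y":0,"z":0,"spin":0},{"x":0,"y":0,"z":0,"spin":0},{"x":0,"y":0,"z":0,"spin":0}]' --grip 0 --newtons 15

```text
time: 19.0
position: [0.5147, 0.4128, 0.0245]
tool_rot: [-0.065, 0.998, -0.001, -0.001]
ft_force: [0.6, -0.3, -1.2]
grip_width: 0.0389
```

Request:
play_rows --commands '[{"x":0,"y":0,"z":-5,"spin":0},{"x":0,"y":0,"z":-15,"spin":0},{"x":0,"y":0,"z":-20,"spin":0},{"x":0,"y":0,"z":-20,"spin":0},{"x":0,"y":0,"z":-25,"spin":0},{"x":0,"y":0,"z":-25,"spin":0},{"x":0,"y":0,"z":-15,"spin":0},{"x":0,"y":0,"z":0,"spin":0}]'

```text
time: 19.8
position: [0.515, 0.4131, 0.1605]
tool_rot: [-0.065, 0.998, 0.0, 0.001]
ft_force: [0.2, -0.4, -0.6]
grip_width: 0.0379
```

```bash
python3 - <<'E'
from h import *
path([.45,.34,.145],[.44,.18,.145],[.52,.168,.145])
E
```

```text
t 19.8 pos [0.515  0.4131 0.1605] yawx -172.6 tilt [ 0.001  0.    -1.   ] F [ 0.2 -0.4 -0.6] w 0.0379 q [ 0.51  0.64  1.4  -0.    1.1  -1.19]
shift [0. 0. 0.] spin -0.0016917473106481395
[0.45, 0.34, 0.145] total [ 73.9 -64.1  15.4] rows 3 each [ 24.6 -21.4   5.1]
[0.44, 0.18, 0.145] total [  30.5 -157.4   -0. ] rows 4 each [  7.6 -39.3  -0. ]
[0.52, 0.168, 0.145] total [-77.8 -22.2   0.1] rows 2 each [-38.9 -11.1   0. ]
```

Request:
play_rows --commands '[{"x":25,"y":-21,"z":4,"spin":0},{"x":25,"y":-21,"z":4,"spin":0},{"x":24,"y":-22,"z":4,"spin":0},{"x":8,"y":-30,"z":0,"spin":0},{"x":7,"y":-32,"z":0,"spin":0},{"x":6,"y":-32,"z":0,"spin":0},{"x":6,"y":-32,"z":0,"spin":0},{"x":0,"y":0,"z":0,"spin":0}]'

```text
time: 20.6
position: [0.4339, 0.2063, 0.1477]
tool_rot: [-0.067, 0.998, 0.001, 0.001]
ft_force: [0.0, 1.4, -1.0]
grip_width: 0.0376
```

```bash
python3 - <<'E'
from h import *
path([.44,.175,.145],[.52,.168,.125])
E
```

```text
t 20.6 pos [0.4339 0.2063 0.1477] yawx -172.4 tilt [ 0.002  0.002 -1.   ] F [ 0.   1.4 -1. ] w 0.0376 q [ 0.21  0.45  1.87  0.    0.82 -1.5 ]
shift [0. 0. 0.] spin 0.002533293217044985
[0.44, 0.175, 0.145] total [ -1.9 -31.8   2.6] rows 1 each [ -1.9 -31.8   2.6]
[0.52, 0.168, 0.125] total [-78.3 -17.6  20.2] rows 2 each [-39.2  -8.8  10.1]
```

Request:
play_rows --commands '[{"x":-1,"y":-16,"z":0,"spin":0},{"x":-1,"y":-16,"z":0,"spin":0},{"x":-20,"y":-5,"z":3,"spin":0},{"x":-20,"y":-5,"z":5,"spin":0},{"x":-20,"y":-4,"z":5,"spin":0},{"x":-18,"y":-4,"z":5,"spin":0},{"x":0,"y":0,"z":0,"spin":0}]'

```text
time: 21.3
position: [0.5217, 0.1684, 0.1288]
tool_rot: [-0.066, 0.998, 0.002, 0.001]
ft_force: [0.1, -0.2, -0.1]
grip_width: 0.0375
```

```bash
python3 - <<'E'
from h import *
path([.5204,.1682,.075])
c=look('w12',['black_holder','round_holder'])
E
```

```text
t 21.3 pos [0.5217 0.1684 0.1288] yawx -172.5 tilt [ 0.002  0.005 -1.   ] F [ 0.1 -0.2 -0.1] w 0.0375 q [ 0.11  0.56  1.72  0.01  0.87 -1.6 ]
shift [0. 0. 0.] spin 0.000559626507623534
[0.5204, 0.1682, 0.075] total [ 1.5 -0.3 53.8] rows 2 each [ 0.7 -0.1 26.9]
black_holder 0.96 px [255. 107.] r 50.6 box 218 291 71 145 w@z [0.442  0.1578 0.023 ]
round_holder 0.58 px [337. 107.] r 37.8 box 302 374 72 144 w@z [0.4324 0.2321 0.0205]
```

View pics/w12.png

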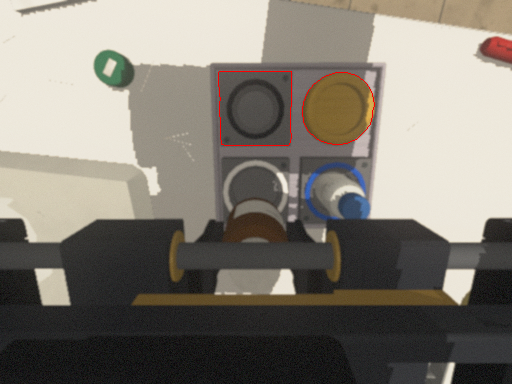

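Request:
play_rows --commands '[{"x":1,"y":0,"z":12,"spin":0},{"x":0,"y":0,"z":14,"spin":0},{"x":0,"y":0,"z":14,"spin":0},{"x":0,"y":0,"z":14,"spin":0},{"x":0,"y":0,"z":10,"spin":0},{"x":0,"y":0,"z":5,"spin":0},{"x":0,"y":0,"z":0,"spin":0}]'

```text
time: 22.15
position: [0.508, 0.1704, 0.0562]
tool_rot: [-0.068, 0.998, 0.002, -0.005]
ft_force: [-0.7, -0.0, -0.3]
grip_width: 0.0377
```

```bash
python3 - <<'E'
from h import *
path([.5204,.1682,.033])
E
```

```text
t 22.15 pos [0.508  0.1704 0.0562] yawx -172.2 tilt [-0.01   0.004 -1.   ] F [-0.7 -0.  -0.3] w 0.0377 q [ 0.11  0.67  1.78  0.01  0.7  -1.6 ]
shift [0. 0. 0.] spin 0.004610559025628902
[0.5204, 0.1682, 0.033] total [-12.2  -4.   23. ] rows 1 each [-12.2  -4.   23. ]
```

Request:
play_rows --commands '[{"x":-5,"y":-1,"z":-1,"spin":0},{"x":-5,"y":-1,"z":0,"spin":0},{"x":-2,"y":-1,"z":0,"spin":0},{"x":0,"y":0,"z":0,"spin":0}]'

```text
time: 22.55
position: [0.5228, 0.1692, 0.0586]
tool_rot: [-0.068, 0.998, 0.002, -0.003]
ft_force: [0.4, 0.0, 0.0]
grip_width: 0.0376
```

```bash
python3 - <<'E'
from h import *
path([.5204,.1682,.033])
E
```

```text
t 22.55 pos [0.5228 0.1692 0.0586] yawx -172.2 tilt [-0.006  0.004 -1.   ] F [0.4 0.  0. ] w 0.0376 q [ 0.11  0.67  1.75  0.01  0.73 -1.61]
shift [0. 0. 0.] spin 0.004736101876892107
[0.5204, 0.1682, 0.033] total [ 2.4 -0.8 25.6] rows 1 each [ 2.4 -0.8 25.6]
```

Request:
play_rows --commands '[{"x":1,"y":0,"z":5,"spin":0},{"x":0,"y":-1,"z":5,"spin":0},{"x":0,"y":0,"z":0,"spin":0}]'

```text
time: 22.85
position: [0.5223, 0.1679, 0.0485]
tool_rot: [-0.068, 0.998, 0.002, -0.002]
ft_force: [-0.6, -0.7, -0.6]
grip_width: 0.0373
```

```bash
python3 - <<'E'
from h import *
path([.5204,.1682,.033])
E
```

```text
t 22.85 pos [0.5223 0.1679 0.0485] yawx -172.2 tilt [-0.004  0.005 -1.   ] F [-0.6 -0.7 -0.6] w 0.0373 q [ 0.1   0.69  1.75  0.01  0.7  -1.61]
shift [0. 0. 0.] spin 0.00447811590210101
[0.5204, 0.1682, 0.033] total [ 1.8  0.5 15.5] rows 1 each [ 1.8  0.5 15.5]
```

Request:
play_rows --commands '[{"x":1,"y":0,"z":4,"spin":0},{"x":1,"y":0,"z":4,"spin":0},{"x":0,"y":0,"z":4,"spin":0},{"x":0,"y":0,"z":2,"spin":0},{"x":0,"y":0,"z":0,"spin":0}]'

```text
time: 23.35
position: [0.5194, 0.1677, 0.033]
tool_rot: [-0.068, 0.998, 0.002, -0.003]
ft_force: [0.1, 0.1, 4.9]
grip_width: 0.0376
```

```bash
python3 - <<'E'
from h import *
path([.5204,.1682,.033])
E
```

```text
t 23.35 pos [0.5194 0.1677 0.033 ] yawx -172.2 tilt [-0.006  0.004 -1.   ] F [0.1 0.1 4.9] w 0.0376 q [ 0.1   0.72  1.77  0.01  0.66 -1.61]
shift [0. 0. 0.] spin 0.0045134745533932374
[0.5204, 0.1682, 0.033] total [-1.   0.4  0. ] rows 1 each [-1.   0.4  0. ]
```

Contact reads 4.9 N at the expected floor height. Release and rise.

Request:
play_rows --commands '[{"x":0,"y":0,"z":0,"spin":0},{"x":0,"y":0,"z":0,"spin":0},{"x":0,"y":0,"z":0,"spin":0},{"x":0,"y":0,"z":0,"spin":0}]' --grip 0.65

```text
time: 23.75
position: [0.5198, 0.1678, 0.033]
tool_rot: [-0.068, 0.998, 0.002, -0.002]
ft_force: [0.4, 0.0, -0.3]
grip_width: 0.0548
```

Request:
play_rows --commands '[{"x":0,"y":0,"z":-15,"spin":0},{"x":0,"y":0,"z":-25,"spin":0},{"x":0,"y":0,"z":-30,"spin":0},{"x":0,"y":0,"z":-30,"spin":0},{"x":0,"y":0,"z":-30,"spin":0},{"x":0,"y":0,"z":0,"spin":0}]'

```text
time: 24.35
position: [0.5196, 0.1669, 0.1661]
tool_rot: [-0.067, 0.998, 0.002, -0.004]
ft_force: [0.1, -0.3, 0.0]
grip_width: 0.0565
```

```bash
python3 - <<'E'
from h import *
path([.392,.12,.18],[.392,-.2,.18])
c=shot("scene"); i=c["img"][130:200,180:270,::-1]; cv2.imwrite('pics/s4.png',cv2.resize(i,None,fx=8,fy=8,interpolation=0))
print(proj(c,[[.5194,.1682,.0745],[.5194,.1682,.0085]]))
c=look('w13',['etchant_bottle'])
print(proj(c,[[.5194,.1682,.0745]]))
E
```

```text
t 24.35 pos [0.5196 0.1669 0.1661] yawx -172.3 tilt [-0.009  0.004 -1.   ] F [ 0.1 -0.3  0. ] w 0.0565 q [ 0.1   0.5   1.68  0.01  0.97 -1.61]
shift [0. 0. 0.] spin 0.004225149462637745
[0.392, 0.12, 0.18] total [132.9 -29.2 -13. ] rows 3 each [44.3 -9.7 -4.3]
[0.392, -0.2, 0.18] total [  43.1 -317.1   -1.3] rows 7 each [  6.2 -45.3  -0.2]
[[236.40657601 163.82105188]
 [236.95732903 177.53598978]]
etchant_bottle 0.82 px [254. 191.] r 21.2 box 236 273 170 212 w@z [0.5134 0.1652 0.066 ]
etchant_bottle 0.7 px [132.  81.] r 18.0 box 115 149 65 96 w@z [0.4308 0.0477 0.066 ]
[[256.41681102 199.89695356]]
```

View pics/s4.png

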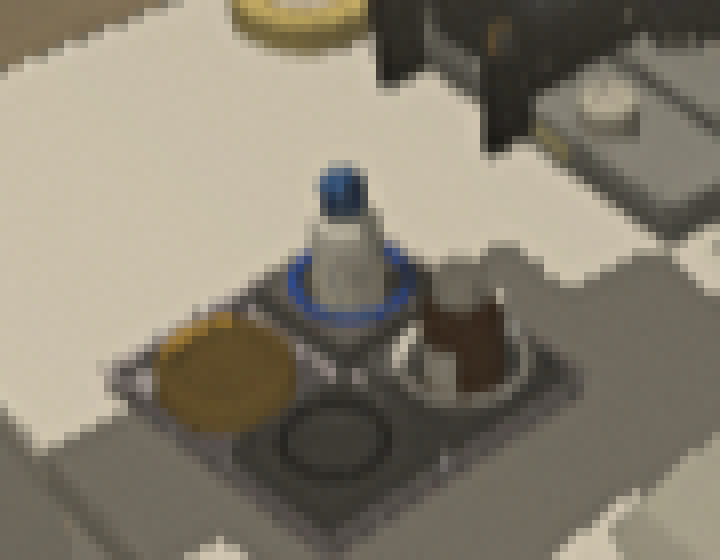

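View pics/w13.png

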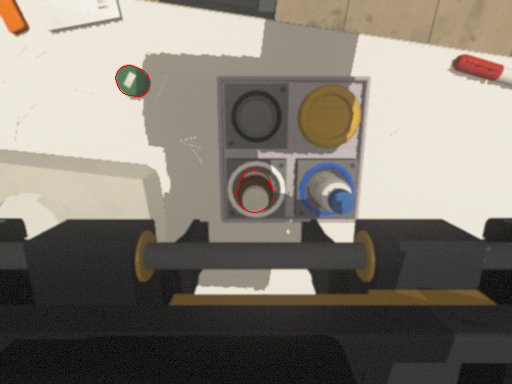

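Both bottles are seated upright. Now round to the oil bottle on the right.

Request:
play_rows --commands '[{"x":26,"y":-6,"z":-4,"spin":0},{"x":26,"y":-6,"z":-4,"spin":0},{"x":26,"y":-6,"z":-4,"spin":0},{"x":26,"y":-6,"z":-4,"spin":0},{"x":26,"y":-6,"z":-4,"spin":0},{"x":0,"y":0,"z":0,"spin":0}]' --grip 1

```text
time: 25.1
position: [0.3805, 0.1175, 0.1758]
tool_rot: [-0.068, 0.998, 0.003, -0.02]
ft_force: [0.1, 0.6, 0.3]
grip_width: 0.0863
```

```bash
python3 - <<'E'
from h import *
path([.392,-.2,.19],[.44,-.3,.2])
E
```

```text
t 25.1 pos [0.3805 0.1175 0.1758] yawx -172.2 tilt [-0.04   0.002 -0.999] F [0.1 0.6 0.3] w 0.0863 q [ 0.01  0.32  2.    0.    0.86 -1.69]
shift [0. 0. 0.] spin 0.004594968082752615
[0.392, -0.2, 0.19] total [  32.  -316.   -15.3] rows 7 each [  4.6 -45.1  -2.2]
[0.44, -0.3, 0.2] total [ -33.6 -105.5  -12.2] rows 3 each [-11.2 -35.2  -4.1]
```

Request:
play_rows --commands '[{"x":3,"y":-40,"z":-2,"spin":0},{"x":3,"y":-40,"z":-2,"spin":0},{"x":4,"y":-40,"z":-2,"spin":0},{"x":4,"y":-40,"z":-2,"spin":0},{"x":4,"y":-40,"z":-2,"spin":0},{"x":4,"y":-40,"z":-2,"spin":0},{"x":4,"y":-40,"z":-2,"spin":0},{"x":4,"y":-36,"z":-2,"spin":0}]'

```text
time: 25.9
position: [0.3975, -0.2074, 0.1823]
tool_rot: [-0.073, 0.997, 0.006, -0.024]
ft_force: [0.9, 0.4, 0.3]
grip_width: 0.087
```

```bash
python3 - <<'E'
from h import *
path([.392,-.2,.19],[.45,-.31,.2])
E
```

```text
t 25.9 pos [ 0.3975 -0.2074  0.1823] yawx -171.6 tilt [-0.048  0.008 -0.999] F [0.9 0.4 0.3] w 0.087 q [-0.71  0.37  1.87 -0.03  0.94 -2.41]
shift [0. 0. 0.] spin 0.014891521185743883
[0.392, -0.2, 0.19] total [ 4.7  8.3 -7.4] rows 1 each [ 4.7  8.3 -7.4]
[0.45, -0.31, 0.2] total [ -40.9 -117.1  -13.7] rows 3 each [-13.6 -39.   -4.6]
```

Request:
play_rows --commands '[{"x":-9,"y":-26,"z":-4,"spin":0},{"x":-9,"y":-26,"z":-4,"spin":0},{"x":-9,"y":-26,"z":-4,"spin":0},{"x":-9,"y":-26,"z":-4,"spin":0},{"x":0,"y":0,"z":0,"spin":0.14},{"x":0,"y":0,"z":0,"spin":0.14},{"x":0,"y":0,"z":0,"spin":0.14},{"x":0,"y":0,"z":0,"spin":0.14}]'

```text
time: 26.7
position: [0.4536, -0.3192, 0.1825]
tool_rot: [0.221, 0.975, 0.001, -0.028]
ft_force: [-0.1, 0.4, -0.5]
grip_width: 0.0873
```

Request:
play_rows --commands '[{"x":0,"y":0,"z":0,"spin":0.14},{"x":0,"y":0,"z":0,"spin":0.14},{"x":0,"y":0,"z":0,"spin":0.14},{"x":0,"y":0,"z":0,"spin":0.14},{"x":0,"y":0,"z":0,"spin":0.14},{"x":0,"y":0,"z":0,"spin":0.14},{"x":0,"y":0,"z":0,"spin":0.14},{"x":0,"y":0,"z":0,"spin":0.14}]'

```text
time: 27.5
position: [0.456, -0.3196, 0.1682]
tool_rot: [0.722, 0.691, -0.014, -0.032]
ft_force: [0.2, -0.4, 0.7]
grip_width: 0.0869
```

```bash
python3 - <<'E'
from h import *
path([.54,-.33,.2])
c=look('w14',['oil_bottle','loupe','red_mount'])
c=shot('scene'); cv2.imwrite('pics/s5.png',c["img"][:,:,::-1])
E
```

```text
t 27.5 pos [ 0.456  -0.3196  0.1682] yawx 87.5 tilt [-0.064  0.027 -0.998] F [ 0.2 -0.4  0.7] w 0.0869 q [-0.8   0.53  1.61 -0.03  1.06 -0.74]
shift [0. 0. 0.] spin -1.7461252567855672
[0.54, -0.33, 0.2] total [ -5.9  82.2 -37.3] rows 2 each [ -2.9  41.1 -18.7]
oil_bottle 0.92 px [386. 203.] r 19.8 box 367 404 187 216 w@z [ 0.5798 -0.3342  0.049 ]
red_mount 0.56 px [305. 115.] r 14.9 box 291 318 101 130 w@z [ 0.5039 -0.2443  0.013 ]
```

View pics/w14.png

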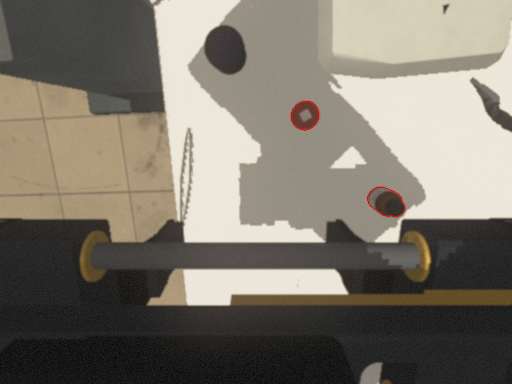

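View pics/s5.png

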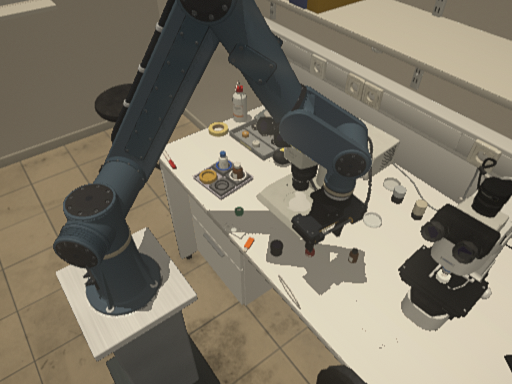

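The oil bottle is at (386,203), red at (305,115) and the loupe at (225,50). The arm clears the microscope. The tool has drifted to about 4° of lean, so I'll watch that as I move over the oil bottle.

Request:
play_rows --commands '[{"x":-3,"y":35,"z":-10,"spin":0},{"x":-3,"y":35,"z":-10,"spin":0},{"x":-3,"y":35,"z":-10,"spin":0}]'

```text
time: 28.05
position: [0.5589, -0.331, 0.1897]
tool_rot: [0.718, 0.695, -0.014, -0.037]
ft_force: [0.1, -0.3, 0.2]
grip_width: 0.0875
```

```bash
python3 - <<'E'
from h import *
path([.588,-.34,.15])
c=look('w15',['oil_bottle'])
path([.588,-.34,.15])
i=c["img"][160:230,220:320,::-1]; cv2.imwrite('pics/w15z.png',cv2.resize(i,None,fx=7,fy=7,interpolation=0))
E
```

```text
t 28.05 pos [ 0.5589 -0.331   0.1897] yawx 88.1 tilt [-0.073  0.034 -0.997] F [ 0.1 -0.3  0.2] w 0.0875 q [-0.7   0.63  1.33 -0.02  1.26 -0.66]
shift [0. 0. 0.] spin -1.7352475045218334
[0.588, -0.34, 0.15] total [-9.2 32.2 37.2] rows 2 each [-4.6 16.1 18.6]
oil_bottle 0.79 px [292. 191.] r 13.3 box 280 303 178 204 w@z [ 0.5893 -0.3342  0.049 ]
t 28.15 pos [ 0.5633 -0.3325  0.1908] yawx 88.2 tilt [-0.065  0.029 -0.997] F [-0.7  0.2 -0.1] w 0.0873 q [-0.69  0.63  1.33 -0.02  1.25 -0.66]
shift [0. 0. 0.] spin -1.7327328987298198
[0.588, -0.34, 0.15] total [-7.8 27.5 38.9] rows 2 each [-3.9 13.8 19.4]
```

View pics/w15.png

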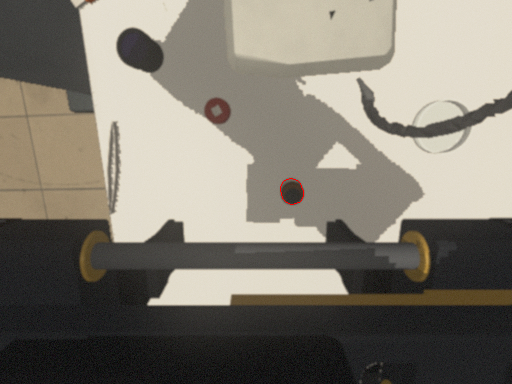

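Request:
play_rows --commands '[{"x":0,"y":0,"z":30,"spin":0}]'

```text
time: 28.25
position: [0.5646, -0.3337, 0.1643]
tool_rot: [0.716, 0.697, -0.013, -0.028]
ft_force: [0.5, -0.4, -0.1]
grip_width: 0.087
```

```bash
python3 - <<'E'
from h import *
path()
for k in range(4):
  c=shot("wrist"); o=robot.get_obs(); print(np.round(o["position"],4),np.round(pose()[:3,2],4),np.round(o["q"],3))
t=shot("top")
for px in [(433,90),(440,160),(460,165)]: print(px,[np.round(ray(t,px,z),3) for z in (.05,.1,.2)])
E
```

```text
t 28.25 pos [ 0.5646 -0.3337  0.1643] yawx 88.4 tilt [-0.058  0.022 -0.998] F [ 0.5 -0.4 -0.1] w 0.087 q [-0.69  0.66  1.35 -0.02  1.19 -0.66]
shift [0. 0. 0.] spin -1.7294646212889084
[ 0.5605 -0.3305  0.1568] [-0.0679  0.031  -0.9972] [-0.695  0.666  1.363 -0.021  1.186 -0.658]
[ 0.5589 -0.3295  0.1572] [-0.0718  0.034  -0.9968] [-0.695  0.665  1.364 -0.021  1.191 -0.658]
[ 0.5593 -0.3301  0.1587] [-0.0703  0.0327 -0.997 ] [-0.695  0.663  1.362 -0.021  1.192 -0.658]
[ 0.5601 -0.3309  0.1601] [-0.0679  0.0308 -0.9972] [-0.696  0.662  1.36  -0.021  1.192 -0.658]
(433, 90) [array([ 0.802, -0.477,  0.05 ]), array([ 0.784, -0.456,  0.1  ]), array([ 0.747, -0.415,  0.2  ])]
(440, 160) [array([ 0.587, -0.482,  0.05 ]), array([ 0.577, -0.462,  0.1  ]), array([ 0.557, -0.42 ,  0.2  ])]
(460, 165) [array([ 0.571, -0.54 ,  0.05 ]), array([ 0.561, -0.517,  0.1  ]), array([ 0.543, -0.471,  0.2  ])]
```

The measured lean rings during each move, and the next row anchors on whatever it reads. I can use that to correct it: a quick downward row, then a hold row, should capture about +0.01 rad.

Request:
play_rows --commands '[{"x":0,"y":0,"z":-40,"spin":0}]'

```text
time: 28.6
position: [0.5598, -0.3304, 0.1967]
tool_rot: [0.717, 0.696, -0.014, -0.04]
ft_force: [0.7, -0.1, -0.9]
grip_width: 0.0868
```

```bash
cat >> h.py <<'E'
def settle(n=5):
    for k in range(n): cams.camera("wrist")
    print(round(robot.get_obs()["time"],2),np.round(robot.get_obs()["position"],4),np.round(pose()[:3,2],4))
E
python3 -c "
from h import *
settle(6)"
```

```text
28.9 [ 0.5628 -0.3326  0.2011] [-0.0663  0.0295 -0.9974]
```

Request:
play_rows --commands '[{"x":0,"y":0,"z":40,"spin":0},{"x":0,"y":0,"z":0,"spin":0}]'

```text
time: 29.1
position: [0.5591, -0.3308, 0.1599]
tool_rot: [0.717, 0.696, -0.014, -0.035]
ft_force: [-2.0, 1.2, -0.4]
grip_width: 0.0868
```

```bash
python3 -c "
from h import *
path();settle(6)"
```

```text
t 29.1 pos [ 0.5591 -0.3308  0.1599] yawx 88.2 tilt [-0.068  0.031 -0.997] F [-2.   1.2 -0.4] w 0.0868 q [-0.7   0.66  1.36 -0.02  1.19 -0.66]
shift [0. 0. 0.] spin -1.7326016395015502
29.4 [ 0.5643 -0.3347  0.1673] [-0.0545  0.0197 -0.9983]
```

That works, about +0.012 per cycle. I'll repeat it.

Request:
play_rows --commands '[{"x":0,"y":0,"z":-40,"spin":0}]'

```text
time: 29.5
position: [0.5634, -0.3331, 0.2028]
tool_rot: [0.717, 0.696, -0.013, -0.032]
ft_force: [0.2, -0.1, -0.2]
grip_width: 0.0872
```

```bash
python3 -c "
from h import *
settle(6)"
```

```text
29.8 [ 0.5662 -0.3352  0.2072] [-0.0549  0.02   -0.9983]
```

Request:
play_rows --commands '[{"x":0,"y":0,"z":50,"spin":0},{"x":0,"y":0,"z":0,"spin":0}]'

```text
time: 30.0
position: [0.5627, -0.3336, 0.1553]
tool_rot: [0.717, 0.696, -0.013, -0.027]
ft_force: [-0.9, 1.5, -1.4]
grip_width: 0.0871
```

```bash
python3 -c "
from h import *
settle(6)"
```

```text
30.3 [ 0.5691 -0.3386  0.1655] [-0.0392  0.007  -0.9992]
```

Request:
play_rows --commands '[{"x":0,"y":0,"z":-45,"spin":0}]'

```text
time: 30.4
position: [0.5674, -0.3363, 0.2057]
tool_rot: [0.717, 0.696, -0.012, -0.023]
ft_force: [0.3, -0.8, -0.6]
grip_width: 0.087
```

```bash
python3 -c "
from h import *
settle(6)"
```

```text
30.7 [ 0.5705 -0.3386  0.2107] [-0.0393  0.0071 -0.9992]
```

Request:
play_rows --commands '[{"x":0,"y":0,"z":50,"spin":0},{"x":0,"y":0,"z":0,"spin":0}]'

```text
time: 30.9
position: [0.5676, -0.3375, 0.1587]
tool_rot: [0.717, 0.696, -0.012, -0.017]
ft_force: [-1.0, 0.8, -1.1]
grip_width: 0.0872
```

```bash
python3 -c "
from h import *
settle(6)"
```

```text
31.2 [ 0.574  -0.3426  0.1691] [-0.0238 -0.0058 -0.9997]
```

Request:
play_rows --commands '[{"x":0,"y":0,"z":-45,"spin":0}]'

```text
time: 31.3
position: [0.5717, -0.3397, 0.2092]
tool_rot: [0.717, 0.696, -0.011, -0.013]
ft_force: [-0.5, -0.9, -0.7]
grip_width: 0.0868
```

```bash
python3 -c "
from h import *
settle(6)"
```

```text
31.6 [ 0.5747 -0.342   0.2143] [-0.024  -0.0057 -0.9997]
```

Request:
play_rows --commands '[{"x":0,"y":0,"z":50,"spin":0},{"x":0,"y":0,"z":0,"spin":0}]'

```text
time: 31.8
position: [0.5726, -0.3415, 0.1622]
tool_rot: [0.717, 0.697, -0.011, -0.008]
ft_force: [-0.6, 1.5, -0.5]
grip_width: 0.0864
```

```bash
python3 -c "
from h import *
settle(6)"
```

```text
32.1 [ 0.579  -0.3465  0.1729] [-0.0084 -0.0186 -0.9998]
```

The lean is down to about 1.2°. Now I re-measure the oil bottle.

```bash
python3 - <<'E'
from h import *
c=look('w16',['oil_bottle'])
print(proj(c,[[.588,-.34,.049],[.588,-.34,0]]))
path([.588,-.34,.1])
i=c["img"][150:230,220:320,::-1]; cv2.imwrite('pics/w16z.png',cv2.resize(i,None,fx=7,fy=7,interpolation=0))
E
```

```text
oil_bottle 0.84 px [265. 174.] r 14.0 box 253 278 161 188 w@z [ 0.5892 -0.3343  0.049 ]
[[263.6914569  179.66342763]
 [262.71127256 170.64253629]]
t 32.2 pos [ 0.5787 -0.3462  0.1725] yawx 88.3 tilt [-0.009 -0.018 -1.   ] F [0.2 0.2 0.3] w 0.0874 q [-0.7   0.65  1.35 -0.02  1.14 -0.66]
shift [0. 0. 0.] spin -1.730949870373836
[0.588, -0.34, 0.1] total [ 7.8  9.8 72.3] rows 2 each [ 3.9  4.9 36.1]
```

View pics/w16z.png

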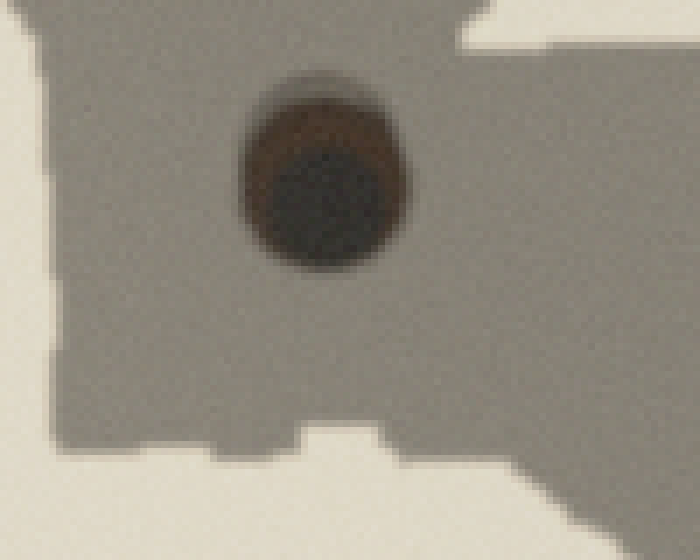

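Cap centre is at about (266.6,180.4), so the bottle stands near (0.5905,-0.3405). I'll grip high so the finger tips clear the holder ring later.

Request:
play_rows --commands '[{"x":4,"y":6,"z":20,"spin":0},{"x":2,"y":6,"z":20,"spin":0},{"x":0,"y":0,"z":20,"spin":0}]'

```text
time: 32.5
position: [0.5944, -0.3446, 0.1187]
tool_rot: [0.717, 0.696, -0.009, 0.011]
ft_force: [-0.3, -0.5, -0.5]
grip_width: 0.0871
```

```bash
python3 - <<'E'
from h import *
settle(4)
path([.5905,-.3405,.07],[.5905,-.3405,.018])
c=look('w17',['oil_bottle']); print(proj(c,[[.5905,-.3405,.049]]))
E
```

```text
32.7 [ 0.593  -0.3443  0.1181] [-6.000e-04 -2.520e-02 -9.997e-01]
t 32.7 pos [ 0.593  -0.3443  0.1181] yawx 88.3 tilt [-0.001 -0.025 -1.   ] F [0.2 0.2 0.8] w 0.087 q [-0.68  0.72  1.36 -0.02  1.04 -0.64]
shift [0. 0. 0.] spin -1.7319877436213336
[0.5905, -0.3405, 0.07] total [ 4.9 -2.6 48. ] rows 2 each [ 2.5 -1.3 24. ]
[0.5905, -0.3405, 0.018] total [ 1.3 -0.  52. ] rows 2 each [ 0.7 -0.  26. ]
oil_bottle 0.94 px [252. 188.] r 17.8 box 237 266 171 206 w@z [ 0.5911 -0.3331  0.049 ]
[[251.03208399 196.89951221]]
```

View pics/w17.png

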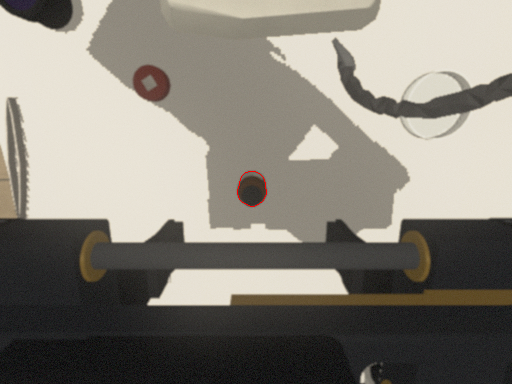

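Request:
play_rows --commands '[{"x":2,"y":-1,"z":20,"spin":0},{"x":2,"y":-1,"z":20,"spin":0},{"x":1,"y":0,"z":20,"spin":0},{"x":0,"y":0,"z":15,"spin":0}]'

```text
time: 33.2
position: [0.5974, -0.3466, 0.052]
tool_rot: [0.718, 0.696, -0.008, 0.019]
ft_force: [0.1, 0.0, -0.1]
grip_width: 0.0871
```

```bash
python3 - <<'E'
from h import *
settle(4)
path([.5905,-.3405,.018])
E
```

```text
33.4 [ 0.5975 -0.3467  0.0522] [ 0.0154 -0.0382 -0.9992]
t 33.4 pos [ 0.5975 -0.3467  0.0522] yawx 88.2 tilt [ 0.015 -0.038 -0.999] F [ 0.7 -0.1  0.4] w 0.0868 q [-0.68  0.81  1.4  -0.03  0.9  -0.63]
shift [0. 0. 0.] spin -1.7330058664601768
[0.5905, -0.3405, 0.018] total [ 7.2 -7.7 33.9] rows 1 each [ 7.2 -7.7 33.9]
```

Request:
play_rows --commands '[{"x":6,"y":-7,"z":8,"spin":0}]'

```text
time: 33.5
position: [0.5931, -0.3428, 0.0462]
tool_rot: [0.718, 0.696, -0.007, 0.023]
ft_force: [0.4, -0.2, 0.5]
grip_width: 0.0869
```

```bash
python3 - <<'E'
from h import *
settle(5)
path([.5905,-.3405,.018])
E
```

```text
33.75 [ 0.5908 -0.3407  0.0443] [ 0.0158 -0.0385 -0.9991]
t 33.75 pos [ 0.5908 -0.3407  0.0443] yawx 88.2 tilt [ 0.016 -0.038 -0.999] F [0.7 0.2 1.3] w 0.0867 q [-0.68  0.81  1.43 -0.03  0.87 -0.63]
shift [0. 0. 0.] spin -1.7329688479933152
[0.5905, -0.3405, 0.018] total [ 1.2 -0.8 26.2] rows 1 each [ 1.2 -0.8 26.2]
```

Single rows followed by settling are accurate, so one more down.

Request:
play_rows --commands '[{"x":1,"y":-1,"z":26,"spin":0}]'

```text
time: 33.85
position: [0.5935, -0.3432, 0.0222]
tool_rot: [0.718, 0.696, -0.007, 0.024]
ft_force: [0.2, -0.6, 0.9]
grip_width: 0.0872
```

```bash
python3 - <<'E'
from h import *
settle(5)
path([.5905,-.3405,.018])
c=shot("wrist"); cv2.imwrite("pics/w18.png",c["img"][:,:,::-1])
E
```

```text
34.1 [ 0.5906 -0.3409  0.0187] [ 0.0162 -0.0388 -0.9991]
t 34.1 pos [ 0.5906 -0.3409  0.0187] yawx 88.2 tilt [ 0.016 -0.039 -0.999] F [-0.1 -0.4  1. ] w 0.0868 q [-0.68  0.84  1.44 -0.03  0.83 -0.63]
shift [0. 0. 0.] spin -1.7329527541511336
[0.5905, -0.3405, 0.018] total [ 0.5 -0.1  0.7] rows 1 each [ 0.5 -0.1  0.7]
```

View pics/w18.png

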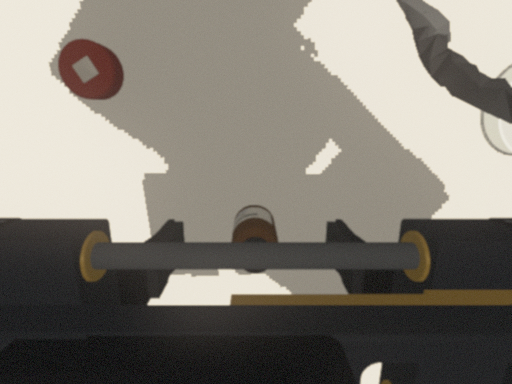

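The bottle is centred between the jaws at about (254,238). Close, then lift.

Request:
play_rows --commands '[{"x":0,"y":0,"z":0,"spin":0},{"x":0,"y":0,"z":0,"spin":0},{"x":0,"y":0,"z":0,"spin":0},{"x":0,"y":0,"z":0,"spin":0},{"x":0,"y":0,"z":0,"spin":0},{"x":0,"y":0,"z":0,"spin":0},{"x":0,"y":0,"z":0,"spin":0},{"x":0,"y":0,"z":0,"spin":0}]' --grip 0 --newtons 15

```text
time: 34.95
position: [0.5926, -0.3425, 0.0225]
tool_rot: [0.718, 0.696, -0.007, 0.023]
ft_force: [-0.7, 0.1, -0.0]
grip_width: 0.0312
```

Request:
play_rows --commands '[{"x":0,"y":0,"z":-5,"spin":0},{"x":0,"y":0,"z":-20,"spin":0},{"x":0,"y":0,"z":-30,"spin":0},{"x":0,"y":0,"z":-40,"spin":0},{"x":0,"y":0,"z":-40,"spin":0}]'

```text
time: 35.45
position: [0.5853, -0.3334, 0.1535]
tool_rot: [0.718, 0.696, -0.008, 0.014]
ft_force: [0.7, 0.2, -0.4]
grip_width: 0.0267
```

```bash
python3 - <<'E'
from h import *
settle(4)
path([.45,-.32,.15])
c=look('w19',['oil_bottle'])
E
```

```text
35.65 [ 0.5863 -0.3342  0.1542] [ 0.0102 -0.034  -0.9994]
t 35.65 pos [ 0.5863 -0.3342  0.1542] yawx 88.2 tilt [ 0.01  -0.034 -0.999] F [ 0.2  0.  -1.4] w 0.0266 q [-0.67  0.66  1.38 -0.02  1.07 -0.63]
shift [0. 0. 0.] spin -1.7330032409242246
[0.45, -0.32, 0.15] total [  10.  -136.7    2.3] rows 3 each [  3.3 -45.6   0.8]
oil_bottle 0.67 px [254. 227.] r 26.0 box 232 277 201 241 w@z [ 0.5864 -0.3735  0.049 ]
```

View pics/w19.png

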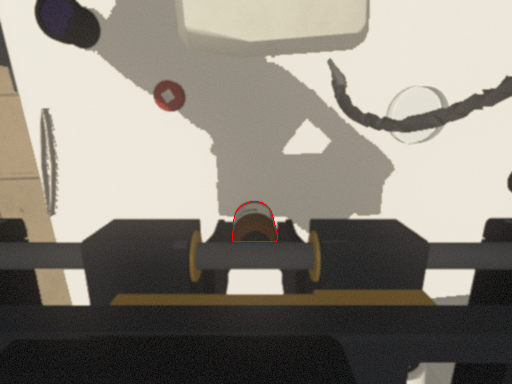

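The bottle is held (26.6 mm). The fingers closed slowly while the tool crept up, so I'll check the grip height in the scene view.

```bash
python3 - <<'E'
from h import *
c=shot("scene"); T=pose(); p=T[:3,3]
for b in (0,.02,.025,.03,.035,.04): print(b,np.round(proj(c,[p-[0,0,b]]),1))
x,y=proj(c,[p])[0].astype(int); print(x,y)
i=c["img"][y-40:y+40,x-50:x+50,::-1]; cv2.imwrite('pics/s6.png',cv2.resize(i,None,fx=7,fy=7,interpolation=0))
for d in nets.outline_of(c,'oil_bottle')[:2]:
  ys,xs=np.nonzero(d["region"]); print(d["conf"],xs.min(),xs.max(),ys.min(),ys.max())
E
```

```text
0 [[357.8 226.7]]
0.02 [[356.5 231.3]]
0.025 [[356.2 232.5]]
0.03 [[355.9 233.6]]
0.035 [[355.5 234.7]]
0.04 [[355.2 235.8]]
357 226
```

View pics/s6.png

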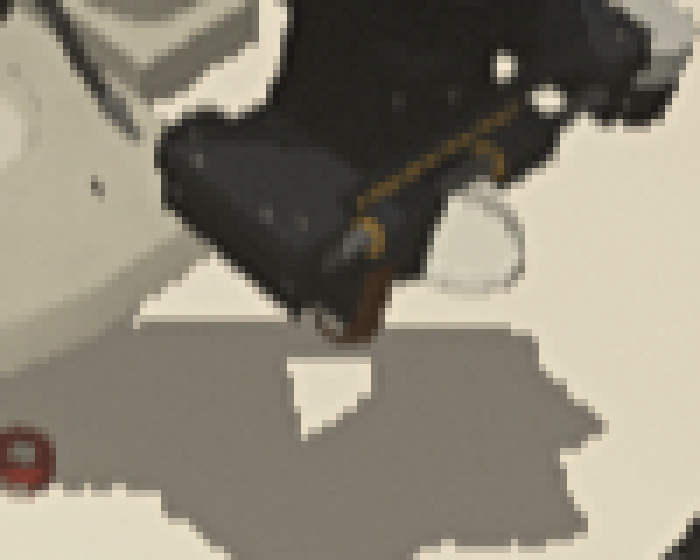

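The bottle bottom shows at about row 232-235, so it hangs about 23 mm below the TCP, as planned. Now I bring it forward and turn back.

Request:
play_rows --commands '[{"x":3,"y":-35,"z":0,"spin":0},{"x":3,"y":-35,"z":0,"spin":0},{"x":3,"y":-35,"z":0,"spin":0},{"x":3,"y":-30,"z":0,"spin":0}]'

```text
time: 36.25
position: [0.4484, -0.3156, 0.1433]
tool_rot: [0.717, 0.697, -0.008, 0.01]
ft_force: [-0.8, -0.8, -0.5]
grip_width: 0.0262
```

```bash
python3 - <<'E'
from h import *
settle(4)
path([.45,-.32,.15])
E
```

```text
36.45 [ 0.4502 -0.3168  0.1441] [ 0.0044 -0.0278 -0.9996]
t 36.45 pos [ 0.4502 -0.3168  0.1441] yawx 88.3 tilt [ 0.004 -0.028 -1.   ] F [ 0.1 -0.6  0.5] w 0.0265 q [-0.81  0.53  1.71 -0.02  0.88 -0.77]
shift [0. 0. 0.] spin -1.7305408129403848
[0.45, -0.32, 0.15] total [-3.4 -0.1 -5.8] rows 1 each [-3.4 -0.1 -5.8]
```

Request:
play_rows --commands '[{"x":0,"y":0,"z":0,"spin":-0.145},{"x":0,"y":0,"z":0,"spin":-0.145},{"x":0,"y":0,"z":0,"spin":-0.145},{"x":0,"y":0,"z":0,"spin":-0.145},{"x":0,"y":0,"z":0,"spin":-0.145},{"x":0,"y":0,"z":0,"spin":-0.145}]'

```text
time: 37.05
position: [0.4591, -0.3206, 0.142]
tool_rot: [0.342, 0.939, -0.013, 0.01]
ft_force: [0.1, 1.1, -0.9]
grip_width: 0.0266
```

Request:
play_rows --commands '[{"x":0,"y":0,"z":0,"spin":-0.145},{"x":0,"y":0,"z":0,"spin":-0.145},{"x":0,"y":0,"z":0,"spin":-0.145},{"x":0,"y":0,"z":0,"spin":-0.145},{"x":0,"y":0,"z":0,"spin":-0.145},{"x":0,"y":0,"z":0,"spin":-0.135}]'

```text
time: 37.65
position: [0.469, -0.3241, 0.1395]
tool_rot: [-0.096, 0.995, -0.019, 0.006]
ft_force: [-0.5, -0.5, 0.1]
grip_width: 0.0264
```

```bash
python3 - <<'E'
from h import *
settle(4)
path([.395,-.2,.15],[.392,.1,.15])
E
```

```text
37.85 [ 0.4682 -0.3237  0.1395] [ 0.0156 -0.0353 -0.9993]
t 37.85 pos [ 0.4682 -0.3237  0.1395] yawx -169.5 tilt [ 0.016 -0.035 -0.999] F [ 1.3  0.7 -0.4] w 0.0265 q [-0.79  0.55  1.68 -0.02  0.88 -2.54]
shift [0. 0. 0.] spin 0.05286530490217345
[0.395, -0.2, 0.15] total [ 49.3 134.5 -16. ] rows 4 each [12.3 33.6 -4. ]
[0.392, 0.1, 0.15] total [-51.9 295.3 -10.6] rows 7 each [-7.4 42.2 -1.5]
```

Request:
play_rows --commands '[{"x":14,"y":33,"z":-4,"spin":0.05},{"x":13,"y":33,"z":-4,"spin":0},{"x":12,"y":33,"z":-4,"spin":0},{"x":12,"y":33,"z":-3,"spin":0}]'

```text
time: 38.25
position: [0.4026, -0.203, 0.1484]
tool_rot: [-0.059, 0.998, -0.022, 0.01]
ft_force: [0.5, -0.0, -0.2]
grip_width: 0.0268
```

```bash
python3 - <<'E'
from h import *
settle(3)
path([.392,.1,.15])
E
```

```text
38.4 [ 0.4016 -0.2016  0.1483] [ 0.0208 -0.0406 -0.999 ]
t 38.4 pos [ 0.4016 -0.2016  0.1483] yawx -173.1 tilt [ 0.021 -0.041 -0.999] F [-0.5 -0.2 -0.1] w 0.0264 q [-0.7   0.41  1.96 -0.03  0.73 -2.37]
shift [0. 0. 0.] spin -0.010335211212835205
[0.392, 0.1, 0.15] total [-26.8 300.2 -14.1] rows 7 each [-3.8 42.9 -2. ]
```

Request:
play_rows --commands '[{"x":-1,"y":40,"z":-2,"spin":0},{"x":-1,"y":40,"z":-2,"spin":0},{"x":-1,"y":40,"z":-2,"spin":0},{"x":-4,"y":40,"z":-2,"spin":0},{"x":-5,"y":40,"z":-2,"spin":0},{"x":-5,"y":40,"z":-2,"spin":0},{"x":-5,"y":40,"z":-2,"spin":0}]'

```text
time: 39.1
position: [0.4099, 0.0748, 0.151]
tool_rot: [-0.047, 0.998, -0.028, 0.022]
ft_force: [0.2, -0.7, -0.9]
grip_width: 0.0268
```

```bash
python3 - <<'E'
from h import *
settle(3)
path([.443,.158,.12])
E
```

```text
39.25 [0.4094 0.0755 0.1509] [ 0.0459 -0.0533 -0.9975]
t 39.25 pos [0.4094 0.0755 0.1509] yawx -174.2 tilt [ 0.046 -0.053 -0.998] F [-0.1 -0.4 -0.8] w 0.0264 q [-0.05  0.37  2.04 -0.08  0.69 -1.66]
shift [0. 0. 0.] spin -0.029815147709271628
[0.443, 0.158, 0.12] total [-40.4  80.4  27.9] rows 3 each [-13.5  26.8   9.3]
```

The lean has crept up to about 4°, so I'll correct it the same way with opposite directions before placing.

Request:
play_rows --commands '[{"x":0,"y":-25,"z":-40,"spin":0},{"x":0,"y":0,"z":0,"spin":0}]'

```text
time: 39.45
position: [0.4128, 0.0511, 0.1922]
tool_rot: [-0.05, 0.998, -0.028, 0.021]
ft_force: [0.7, -0.6, -0.3]
grip_width: 0.0268
```

```bash
python3 - <<'E'
from h import *
settle(6)
E
```

```text
39.75 [0.4071 0.0532 0.188 ] [ 0.0325 -0.0517 -0.9981]
```

Request:
play_rows --commands '[{"x":0,"y":25,"z":40,"spin":0}]'

```text
time: 39.85
position: [0.411, 0.0746, 0.1492]
tool_rot: [-0.049, 0.998, -0.028, 0.021]
ft_force: [2.4, 0.1, -1.1]
grip_width: 0.0267
```

```bash
python3 - <<'E'
from h import *
settle(6)
E
```

```text
40.15 [0.4065 0.0758 0.1474] [ 0.034  -0.0519 -0.9981]
```

Request:
play_rows --commands '[{"x":0,"y":-49,"z":0,"spin":0},{"x":0,"y":0,"z":0,"spin":0}]'

```text
time: 40.35
position: [0.4148, 0.0254, 0.153]
tool_rot: [-0.053, 0.998, -0.028, 0.02]
ft_force: [0.3, -0.2, -0.2]
grip_width: 0.0269
```

```bash
python3 - <<'E'
from h import *
path()
settle(6)
E
```

```text
t 40.35 pos [0.4148 0.0254 0.153 ] yawx -173.9 tilt [ 0.043 -0.054 -0.998] F [ 0.3 -0.2 -0.2] w 0.0269 q [-0.17  0.36  2.04 -0.07  0.69 -1.8 ]
shift [0. 0. 0.] spin -0.024547589729573716
40.65 [0.411  0.0309 0.1515] [ 0.0365 -0.0508 -0.998 ]
```

Request:
play_rows --commands '[{"x":0,"y":49,"z":0,"spin":0}]'

```text
time: 40.75
position: [0.4089, 0.0766, 0.1495]
tool_rot: [-0.052, 0.998, -0.027, 0.019]
ft_force: [0.5, 0.7, -1.1]
grip_width: 0.0264
```

```bash
python3 - <<'E'
from h import *
path()
settle(6)
E
```

```text
t 40.75 pos [0.4089 0.0766 0.1495] yawx -174.0 tilt [ 0.041 -0.052 -0.998] F [ 0.5  0.7 -1.1] w 0.0264 q [-0.05  0.37  2.04 -0.08  0.69 -1.66]
shift [0. 0. 0.] spin -0.02578513130837834
41.05 [0.4056 0.0798 0.1489] [ 0.0369 -0.051  -0.998 ]
```

The remaining sideways lean (about 3°) is harmless with 4 mm of clearance all round, so I'll continue to the black holder.

```bash
python3 - <<'E'
from h import *
path([.4428,.1594,.11])
E
```

```text
t 41.05 pos [0.4056 0.0798 0.1489] yawx -173.4 tilt [ 0.037 -0.051 -0.998] F [-0.1  0.2 -0.3] w 0.0263 q [-0.04  0.37  2.04 -0.08  0.69 -1.67]
shift [0. 0. 0.] spin -0.016442931517284265
[0.4428, 0.1594, 0.11] total [-44.8  77.   36.1] rows 3 each [-14.9  25.7  12. ]
```

Request:
play_rows --commands '[{"x":-15,"y":26,"z":8,"spin":-0.015},{"x":-15,"y":26,"z":8,"spin":0},{"x":-14,"y":25,"z":8,"spin":0}]'

```text
time: 41.35
position: [0.4426, 0.1576, 0.1224]
tool_rot: [-0.06, 0.998, -0.027, 0.017]
ft_force: [-0.3, 0.2, -1.0]
grip_width: 0.0263
```

```bash
python3 - <<'E'
from h import *
settle(4)
path([.4428,.1594,.07],[.4428,.1594,.0325])
c=look('w20',['oil_bottle','round_holder'])
c=shot("scene"); i=c["img"][130:200,180:270,::-1]; cv2.imwrite('pics/s7.png',cv2.resize(i,None,fx=8,fy=8,interpolation=0))
E
```

```text
41.55 [0.4416 0.1573 0.1222] [ 0.0365 -0.0528 -0.9979]
t 41.55 pos [0.4416 0.1573 0.1222] yawx -172.9 tilt [ 0.037 -0.053 -0.998] F [-0.2 -0.7 -1.5] w 0.0264 q [ 0.14  0.48  1.93 -0.09  0.71 -1.48]
shift [0. 0. 0.] spin -0.007643484329147299
[0.4428, 0.1594, 0.07] total [ 0.1  4.9 52.1] rows 2 each [ 0.   2.5 26. ]
[0.4428, 0.1594, 0.0325] total [ 1.1  2.1 37.4] rows 1 each [ 1.1  2.1 37.4]
oil_bottle 0.56 px [254. 226.] r 25.3 box 232 276 201 241 w@z [0.4665 0.1549 0.049 ]
round_holder 0.3 px [238. 280.] r 12.5 box 232 282 269 292 w@z [0.5428 0.1451 0.0205]
```

View pics/w20.png

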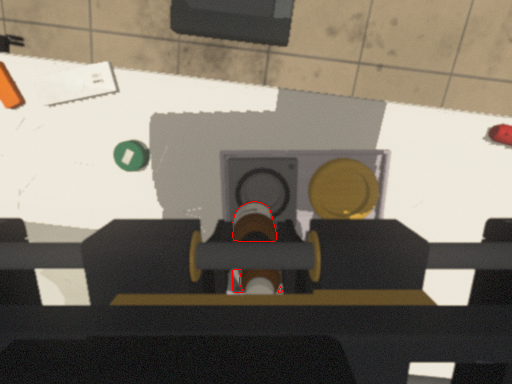

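View pics/s7.png

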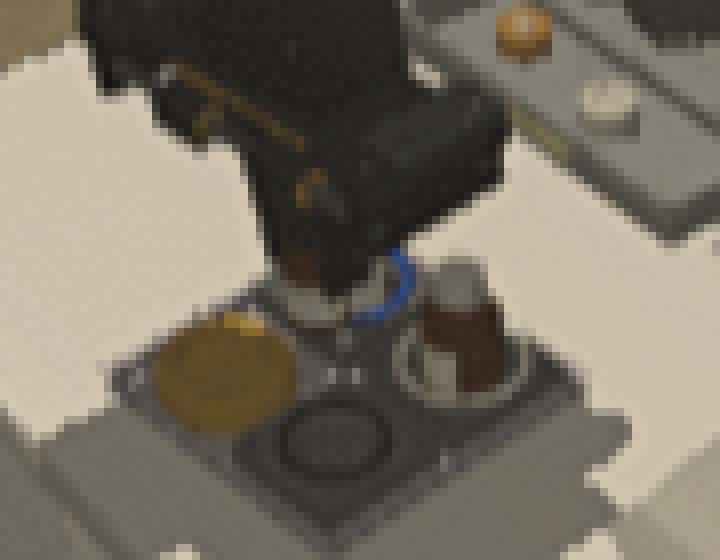

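Request:
play_rows --commands '[{"x":0,"y":4,"z":45,"spin":0}]'

```text
time: 41.85
position: [0.4472, 0.1584, 0.0815]
tool_rot: [-0.06, 0.998, -0.027, 0.024]
ft_force: [1.7, 0.0, -0.5]
grip_width: 0.0264
```

```bash
python3 - <<'E'
from h import *
settle(5)
path([.4428,.1594,.055],[.4428,.1594,.0325])
E
```

```text
42.1 [0.4424 0.158  0.0785] [ 0.0372 -0.0527 -0.9979]
t 42.1 pos [0.4424 0.158  0.0785] yawx -173.1 tilt [ 0.037 -0.053 -0.998] F [-0.3  0.8 -0.5] w 0.0265 q [ 0.14  0.57  1.95 -0.1   0.59 -1.46]
shift [0. 0. 0.] spin -0.009874554943007041
[0.4428, 0.1594, 0.055] total [ 0.2  2.7 23.4] rows 1 each [ 0.2  2.7 23.4]
[0.4428, 0.1594, 0.0325] total [ 0.7  1.3 22.5] rows 1 each [ 0.7  1.3 22.5]
```

Request:
play_rows --commands '[{"x":0,"y":3,"z":24,"spin":0}]'

```text
time: 42.2
position: [0.4461, 0.16, 0.058]
tool_rot: [-0.06, 0.998, -0.027, 0.022]
ft_force: [0.1, 0.1, -1.2]
grip_width: 0.0263
```

```bash
python3 - <<'E'
from h import *
settle(5)
path([.4428,.1594,.0325])
c=shot("scene"); i=c["img"][130:200,180:270,::-1]; cv2.imwrite('pics/s8.png',cv2.resize(i,None,fx=8,fy=8,interpolation=0))
E
```

```text
42.45 [0.4437 0.1598 0.0561] [ 0.0398 -0.0524 -0.9978]
t 42.45 pos [0.4437 0.1598 0.0561] yawx -173.1 tilt [ 0.04  -0.052 -0.998] F [ 0.1 -0.3 -0.2] w 0.0264 q [ 0.15  0.62  1.96 -0.11  0.53 -1.45]
shift [0. 0. 0.] spin -0.009830483459207784
[0.4428, 0.1594, 0.0325] total [ 1.7  1.1 23.5] rows 1 each [ 1.7  1.1 23.5]
```

View pics/s8.png

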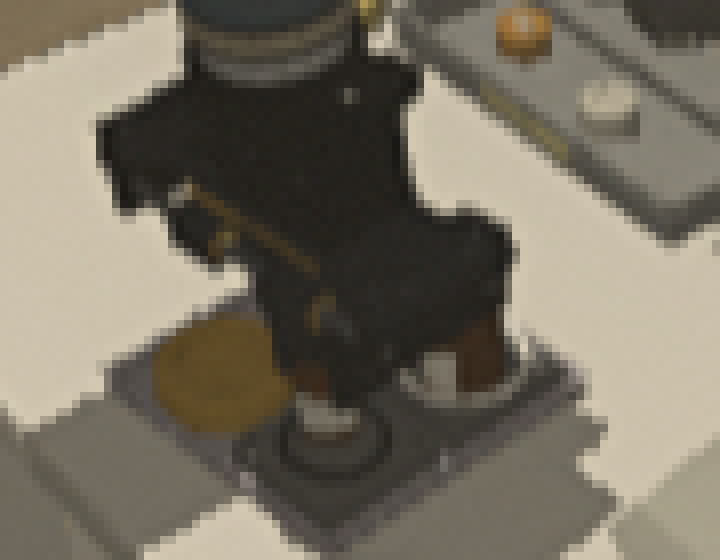

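Request:
play_rows --commands '[{"x":2,"y":1,"z":14,"spin":0}]'

```text
time: 42.6
position: [0.4444, 0.1602, 0.0443]
tool_rot: [-0.06, 0.998, -0.027, 0.022]
ft_force: [0.1, -0.6, -0.2]
grip_width: 0.0267
```

```bash
python3 - <<'E'
from h import *
settle(5)
path([.4428,.1594,.0325])
E
```

```text
42.85 [0.4426 0.1599 0.0427] [ 0.0411 -0.0522 -0.9978]
t 42.85 pos [0.4426 0.1599 0.0427] yawx -173.1 tilt [ 0.041 -0.052 -0.998] F [-0.6 -0.4  0.3] w 0.0264 q [ 0.15  0.65  1.97 -0.12  0.49 -1.44]
shift [0. 0. 0.] spin -0.009709855105795029
[0.4428, 0.1594, 0.0325] total [ 0.2  0.1 10.2] rows 1 each [ 0.2  0.1 10.2]
```

Request:
play_rows --commands '[{"x":0,"y":0,"z":8,"spin":0}]'

```text
time: 42.95
position: [0.4439, 0.1597, 0.0357]
tool_rot: [-0.06, 0.998, -0.027, 0.02]
ft_force: [-0.7, 0.3, -0.3]
grip_width: 0.0264
```

```bash
python3 - <<'E'
from h import *
settle(5)
path([.4428,.1594,.0325])
E
```

```text
43.2 [0.4429 0.1594 0.0346] [ 0.0407 -0.0523 -0.9978]
t 43.2 pos [0.4429 0.1594 0.0346] yawx -173.1 tilt [ 0.041 -0.052 -0.998] F [-0.2 -0.1  0. ] w 0.0265 q [ 0.15  0.66  1.97 -0.13  0.47 -1.43]
shift [0. 0. 0.] spin -0.009724055164870293
[0.4428, 0.1594, 0.0325] total [0.2 0.1 2.1] rows 1 each [0.2 0.1 2.1]
```

Request:
play_rows --commands '[{"x":0,"y":0,"z":2,"spin":0}]'

```text
time: 43.3
position: [0.4431, 0.1594, 0.0327]
tool_rot: [-0.06, 0.998, -0.027, 0.019]
ft_force: [-0.1, -0.2, 0.4]
grip_width: 0.0269
```

```bash
python3 - <<'E'
from h import *
settle(5)
path([.4428,.1594,.0325])
E
```

```text
43.55 [0.4431 0.1594 0.0327] [ 0.0409 -0.0522 -0.9978]
t 43.55 pos [0.4431 0.1594 0.0327] yawx -173.1 tilt [ 0.041 -0.052 -0.998] F [ 1.  -0.3  0.9] w 0.0266 q [ 0.15  0.67  1.97 -0.13  0.47 -1.43]
shift [0. 0. 0.] spin -0.009746093614795726
[0.4428, 0.1594, 0.0325] total [0.3 0.1 0.2] rows 1 each [0.3 0.1 0.2]
```

Request:
play_rows --commands '[{"x":0,"y":0,"z":1.5,"spin":0}]'

```text
time: 43.65
position: [0.4435, 0.1589, 0.0319]
tool_rot: [-0.061, 0.998, -0.028, 0.019]
ft_force: [-0.6, -5.1, 15.1]
grip_width: 0.0267
```

```bash
python3 - <<'E'
from h import *
settle(5)
path()
E
```

```text
43.9 [0.4434 0.1588 0.0319] [ 0.0417 -0.053  -0.9977]
t 43.9 pos [0.4434 0.1588 0.0319] yawx -173.0 tilt [ 0.042 -0.053 -0.998] F [-0.3 -4.1  8. ] w 0.0267 q [ 0.14  0.67  1.97 -0.13  0.47 -1.43]
shift [0. 0. 0.] spin -0.008990970650872399
```

It is on the floor with 8 N of contact. Release and rise.

Request:
play_rows --commands '[{"x":0,"y":0,"z":0,"spin":0},{"x":0,"y":0,"z":0,"spin":0},{"x":0,"y":0,"z":0,"spin":0},{"x":0,"y":0,"z":0,"spin":0}]' --grip 0.6

```text
time: 44.3
position: [0.4433, 0.1586, 0.032]
tool_rot: [-0.06, 0.998, -0.028, 0.019]
ft_force: [-0.1, -0.4, -0.8]
grip_width: 0.0488
```

Request:
play_rows --commands '[{"x":0,"y":0,"z":-10,"spin":0},{"x":0,"y":0,"z":-25,"spin":0},{"x":0,"y":0,"z":-30,"spin":0},{"x":0,"y":0,"z":-35,"spin":0},{"x":0,"y":0,"z":-35,"spin":0}]'

```text
time: 44.8
position: [0.4338, 0.1656, 0.168]
tool_rot: [-0.06, 0.998, -0.028, 0.012]
ft_force: [0.2, -0.3, -0.2]
grip_width: 0.0524
```

```bash
python3 - <<'E'
from h import *
settle(3)
path([.395,.05,.17],[.395,-.15,.18])
c=shot("scene"); i=c["img"][130:200,180:270,::-1]; cv2.imwrite('pics/s9.png',cv2.resize(i,None,fx=8,fy=8,interpolation=0))
print(proj(c,[[.442,.158,.0575]]))
c=look('w21',['oil_bottle','green_mount']); print(proj(c,[[.442,.158,.0575]]))
E
```

```text
44.95 [0.4359 0.1661 0.1691] [ 0.0351 -0.0532 -0.998 ]
t 44.95 pos [0.4359 0.1661 0.1691] yawx -173.0 tilt [ 0.035 -0.053 -0.998] F [-0.3 -0.7 -0.2] w 0.0524 q [ 0.16  0.4   1.89 -0.08  0.83 -1.48]
shift [0. 0. 0.] spin -0.009168209552282036
[0.395, 0.05, 0.17] total [  54.7 -110.2    3.8] rows 3 each [ 18.2 -36.7   1.3]
[0.395, -0.15, 0.18] total [  24.  -198.8    0.7] rows 5 each [  4.8 -39.8   0.1]
[[220.13679346 177.53706231]]
oil_bottle 0.64 px [253. 273.] r 12.4 box 241 266 233 284 w@z [0.5341 0.1682 0.049 ]
green_mount 0.95 px [143. 154.] r 15.7 box 128 158 142 169 w@z [0.4233 0.0286 0.018 ]
[[253.24176119 195.29791218]]
```

View pics/s9.png

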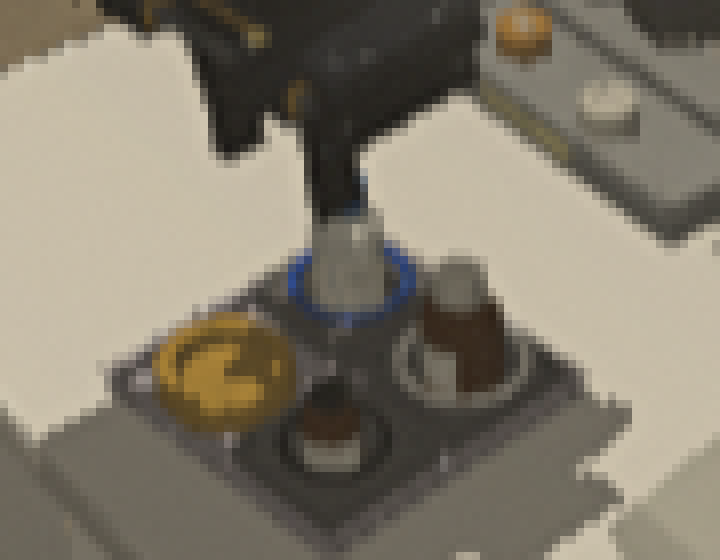

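View pics/w21.png

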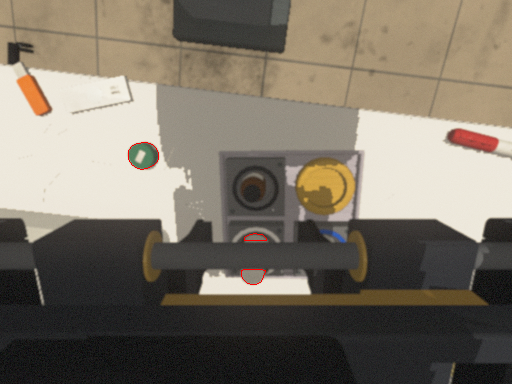

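The small bottle is seated in the black pocket, cap at about (221,178) against (220,177.5) predicted. Off to the loupe.

Request:
play_rows --commands '[{"x":18,"y":-36,"z":0,"spin":0},{"x":18,"y":-36,"z":0,"spin":0},{"x":18,"y":-36,"z":0,"spin":0}]' --grip 1

```text
time: 45.45
position: [0.3929, 0.0523, 0.1674]
tool_rot: [-0.065, 0.997, -0.027, 0.01]
ft_force: [0.7, -0.0, 1.2]
grip_width: 0.0689
```

```bash
python3 - <<'E'
from h import *
settle(3)
path([.392,-.15,.18],[.412,-.19,.18])
E
```

```text
45.6 [0.3924 0.0515 0.1674] [ 0.0215 -0.0533 -0.9983]
t 45.6 pos [0.3924 0.0515 0.1674] yawx -172.9 tilt [ 0.022 -0.053 -0.998] F [ 0.8  0.8 -0.6] w 0.0803 q [-0.11  0.32  2.05 -0.07  0.75 -1.75]
shift [0. 0. 0.] spin -0.007196107737918567
[0.392, -0.15, 0.18] total [  25.1 -200.3   -1.8] rows 5 each [  5.  -40.1  -0.4]
[0.412, -0.19, 0.18] total [-14.9 -42.1   2.6] rows 1 each [-14.9 -42.1   2.6]
```

Request:
play_rows --commands '[{"x":6,"y":-40,"z":-1,"spin":0},{"x":6,"y":-40,"z":-1,"spin":0},{"x":6,"y":-40,"z":-1,"spin":0},{"x":6,"y":-40,"z":-1,"spin":0},{"x":5,"y":-40,"z":-1,"spin":0},{"x":2,"y":-40,"z":0,"spin":0}]'

```text
time: 46.2
position: [0.3939, -0.1885, 0.1808]
tool_rot: [-0.07, 0.997, -0.023, 0.006]
ft_force: [0.5, 0.1, 0.4]
grip_width: 0.0869
```

```bash
python3 - <<'E'
from h import *
settle(5)
path([.424,-.177,.18])
E
```

```text
46.45 [ 0.3934 -0.1865  0.1805] [ 0.0146 -0.0448 -0.9989]
t 46.45 pos [ 0.3934 -0.1865  0.1805] yawx -172.0 tilt [ 0.015 -0.045 -0.999] F [ 0.  -0.4 -0.3] w 0.0873 q [-0.68  0.33  1.96 -0.04  0.81 -2.37]
shift [0. 0. 0.] spin 0.008405976932420955
[0.424, -0.177, 0.18] total [-31.7   5.2   0.5] rows 1 each [-31.7   5.2   0.5]
```

Request:
play_rows --commands '[{"x":0,"y":0,"z":-45,"spin":0},{"x":0,"y":0,"z":0,"spin":0}]'

```text
time: 46.65
position: [0.3919, -0.1803, 0.224]
tool_rot: [-0.072, 0.997, -0.02, 0.003]
ft_force: [-0.2, -0.5, 0.1]
grip_width: 0.087
```

```bash
python3 - <<'E'
from h import *
settle(6)
E
```

```text
46.95 [ 0.3888 -0.1793  0.22  ] [ 8.000e-04 -3.310e-02 -9.995e-01]
```

Request:
play_rows --commands '[{"x":0,"y":0,"z":45,"spin":0}]'

```text
time: 47.05
position: [0.3928, -0.1834, 0.1779]
tool_rot: [-0.071, 0.997, -0.021, 0.004]
ft_force: [0.0, -1.0, -1.2]
grip_width: 0.0867
```

```bash
python3 - <<'E'
from h import *
settle(6)
E
```

```text
47.35 [ 0.3894 -0.1812  0.176 ] [ 0.0019 -0.034  -0.9994]
```

Request:
play_rows --commands '[{"x":0,"y":0,"z":-45,"spin":0},{"x":0,"y":0,"z":0,"spin":0}]'

```text
time: 47.55
position: [0.3904, -0.1806, 0.2239]
tool_rot: [-0.071, 0.997, -0.018, 0.001]
ft_force: [-0.2, 0.2, 0.6]
grip_width: 0.0872
```

```bash
python3 - <<'E'
from h import *
settle(6)
E
```

```text
47.85 [ 0.3864 -0.1777  0.2183] [-0.0072 -0.0266 -0.9996]
```

Request:
play_rows --commands '[{"x":-10,"y":5,"z":40,"spin":0}]'

```text
time: 47.95
position: [0.3981, -0.175, 0.1807]
tool_rot: [-0.07, 0.997, -0.017, -0.0]
ft_force: [0.7, -0.4, -1.0]
grip_width: 0.0872
```

```bash
python3 - <<'E'
from h import *
settle(6)
path([.424,-.177,.15])
c=look('w22',['loupe']); print(proj(c,[[.424,-.177,.038],[.424,-.177,0]]))
E
```

```text
48.25 [ 0.3955 -0.1727  0.1788] [-0.0067 -0.0272 -0.9996]
t 48.25 pos [ 0.3955 -0.1727  0.1788] yawx -171.9 tilt [-0.007 -0.027 -1.   ] F [ 0.8 -0.1  1.2] w 0.087 q [-0.65  0.34  1.95 -0.03  0.84 -2.34]
shift [0. 0. 0.] spin 0.010087080871819865
[0.424, -0.177, 0.15] total [-28.   -7.5  28.7] rows 1 each [-28.   -7.5  28.7]
loupe 0.78 px [250. 207.] r 19.3 box 233 267 188 226 w@z [ 0.4197 -0.1789  0.038 ]
[[251.31439601 210.53436021]
 [252.47703898 201.52214341]]
```

View pics/w22.png

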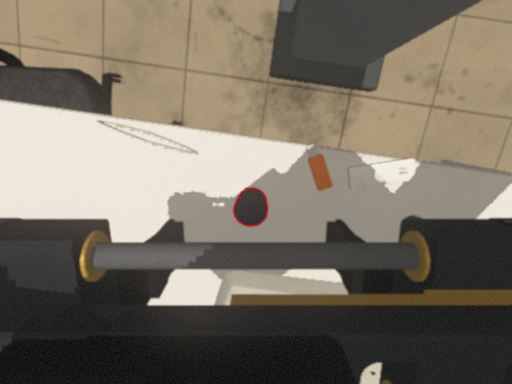

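Request:
play_rows --commands '[{"x":-28,"y":-9,"z":32,"spin":0.01}]'

```text
time: 48.45
position: [0.4244, -0.1793, 0.1505]
tool_rot: [-0.065, 0.998, -0.016, -0.002]
ft_force: [1.1, -1.1, 1.0]
grip_width: 0.0868
```

```bash
python3 - <<'E'
from h import *
settle(5)
path([.4245,-.178,.10],[.4245,-.178,.018])
c=shot("scene"); i=c["img"][90:310,200:440,::-1]; cv2.imwrite('pics/s10.png',cv2.resize(i,None,fx=2.7,fy=2.7,interpolation=2))
c=shot("top"); i=c["img"][120:250,250:420,::-1]; cv2.imwrite('pics/t10.png',cv2.resize(i,None,fx=4,fy=4,interpolation=2))
E
```

```text
48.7 [ 0.4241 -0.1787  0.1478] [-0.0057 -0.028  -0.9996]
t 48.7 pos [ 0.4241 -0.1787  0.1478] yawx -172.5 tilt [-0.006 -0.028 -1.   ] F [-0.5 -0.4  0.2] w 0.0872 q [-0.62  0.43  1.92 -0.04  0.78 -2.3 ]
shift [0. 0. 0.] spin 0.00013095296524312516
[0.4245, -0.178, 0.1] total [-0.9  1.9 47.7] rows 2 each [-0.4  0.9 23.9]
[0.4245, -0.178, 0.018] total [-0.8  2.2 82. ] rows 2 each [-0.4  1.1 41. ]
```

View pics/s10.png

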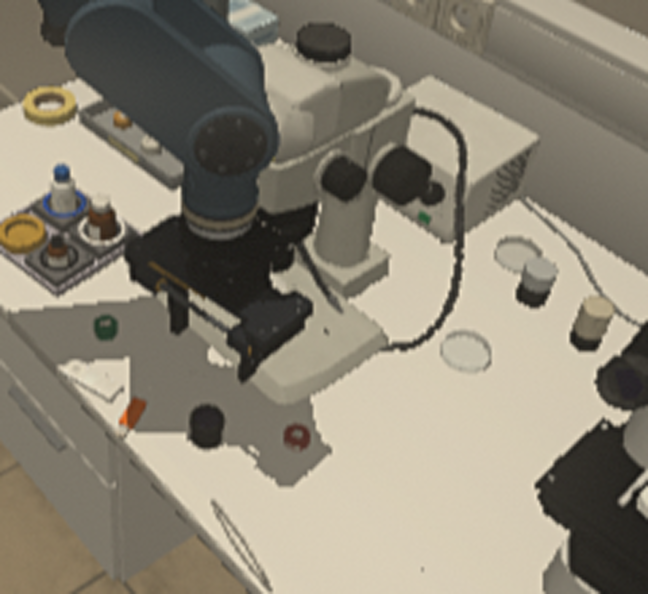

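View pics/t10.png

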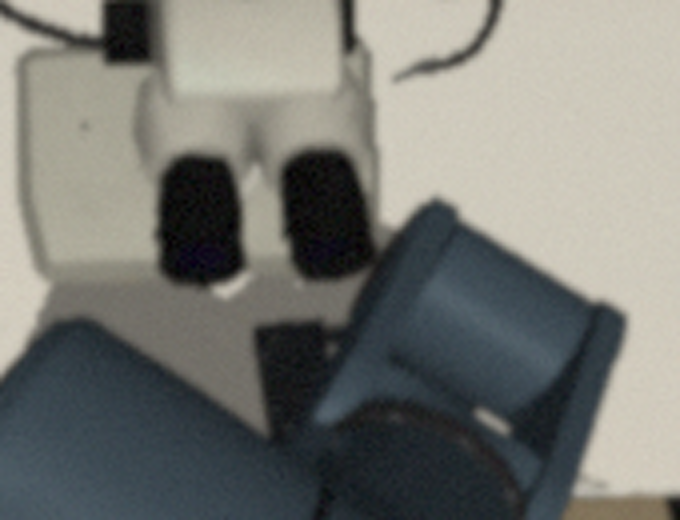

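The wrist housing sits close beside the right eyepiece in the top view (crop about 375,250). I'll come down 12 mm to the right and 5 mm nearer. The loupe still fits between the open fingers there, and closing will draw it to the centre.

```bash
python3 - <<'E'
from h import *
path([.419,-.191,.10])
E
```

```text
t 48.8 pos [ 0.4242 -0.1787  0.1483] yawx -172.5 tilt [-0.005 -0.029 -1.   ] F [ 0.2  0.4 -0.2] w 0.0871 q [-0.62  0.43  1.92 -0.04  0.78 -2.3 ]
shift [0. 0. 0.] spin -0.00019861318074099188
[0.419, -0.191, 0.1] total [  6.3 -10.2  48.7] rows 2 each [ 3.2 -5.1 24.3]
```

Request:
play_rows --commands '[{"x":6,"y":-10,"z":30,"spin":0}]'

```text
time: 48.9
position: [0.4218, -0.1913, 0.1221]
tool_rot: [-0.066, 0.998, -0.017, 0.001]
ft_force: [0.3, -0.5, -0.6]
grip_width: 0.087
```

```bash
python3 - <<'E'
from h import *
settle(5)
path([.419,-.191,.07],[.419,-.191,.018])
c=shot("top"); i=c["img"][120:250,250:420,::-1]; cv2.imwrite('pics/t11.png',cv2.resize(i,None,fx=4,fy=4,interpolation=2))
c=shot("wrist"); cv2.imwrite("pics/w23.png",c["img"][:,:,::-1])
E
```

```text
49.15 [ 0.4194 -0.1902  0.1197] [-0.0038 -0.0293 -0.9996]
t 49.15 pos [ 0.4194 -0.1902  0.1197] yawx -172.5 tilt [-0.004 -0.029 -1.   ] F [-0.6  0.4  0.7] w 0.087 q [-0.65  0.48  1.94 -0.04  0.7  -2.32]
shift [0. 0. 0.] spin -0.0006767782834717906
[0.419, -0.191, 0.07] total [ 0.1  0.7 49.7] rows 2 each [ 0.1  0.3 24.9]
[0.419, -0.191, 0.018] total [-0.4  1.5 52. ] rows 2 each [-0.2  0.7 26. ]
```

View pics/t11.png

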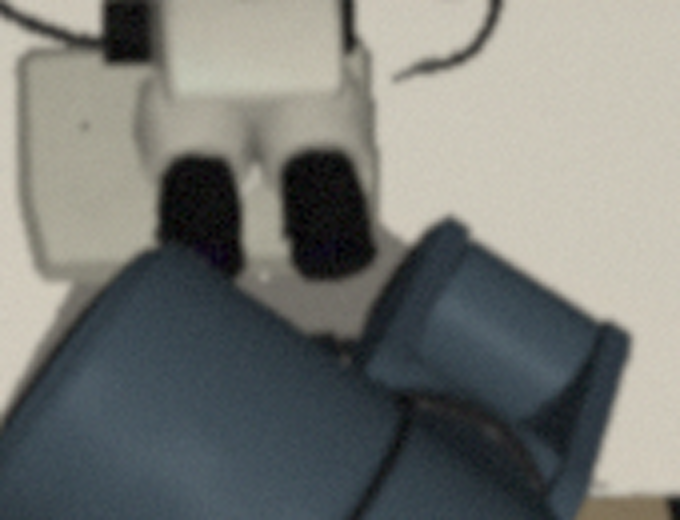

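View pics/w23.png

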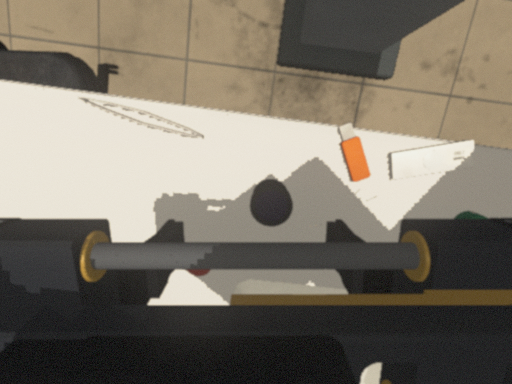

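```bash
python3 - <<'E'
from h import *
c=shot("scene"); i=c["img"][0:310,130:440,::-1]; cv2.imwrite('pics/s11.png',cv2.resize(i,None,fx=1.9,fy=1.9,interpolation=2))
E
```

```text
(no output)
```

View pics/s11.png

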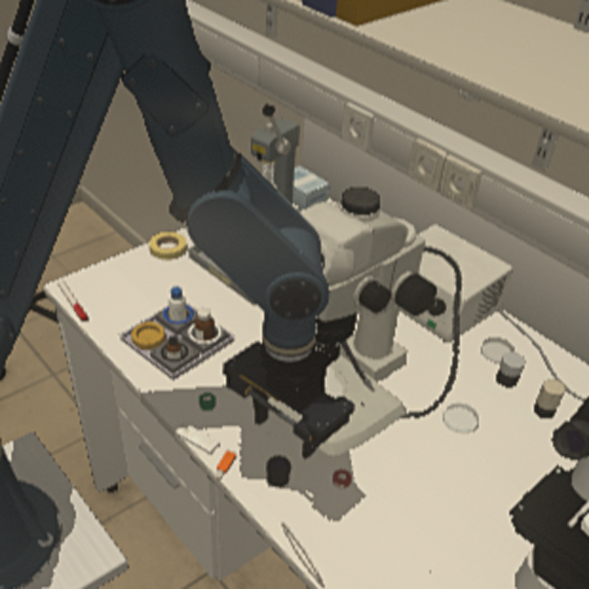

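```bash
python3 - <<'E'
from h import *
t=shot("top"); s=shot("scene")
for z in (.25,.3,.35,.4,.45,.5):
  P=ray(t,(290,182),z); print(z,np.round(P,3),np.round(proj(s,P),0), "hub@tcp",np.round(proj(s,[[.419,-.19,z]]),0))
  print("   eyepL-right edge?",np.round(ray(t,(344,183),z),3),np.round(ray(t,(308,188),z),3))
E
```

```text
0.25 [ 0.498 -0.024  0.25 ] [[266. 155.]] hub@tcp [[281. 198.]]
   eyepL-right edge? [ 0.493 -0.157  0.25 ] [ 0.483 -0.068  0.25 ]
0.3 [ 0.491 -0.021  0.3  ] [[263. 141.]] hub@tcp [[282. 184.]]
   eyepL-right edge? [ 0.486 -0.148  0.3  ] [ 0.475 -0.063  0.3  ]
0.35 [ 0.483 -0.017  0.35 ] [[261. 127.]] hub@tcp [[283. 169.]]
   eyepL-right edge? [ 0.478 -0.138  0.35 ] [ 0.468 -0.057  0.35 ]
0.4 [ 0.475 -0.014  0.4  ] [[258. 112.]] hub@tcp [[284. 153.]]
   eyepL-right edge? [ 0.47  -0.129  0.4  ] [ 0.461 -0.052  0.4  ]
0.45 [ 0.467 -0.01   0.45 ] [[255.  96.]] hub@tcp [[285. 135.]]
   eyepL-right edge? [ 0.463 -0.119  0.45 ] [ 0.454 -0.046  0.45 ]
0.5 [ 0.459 -0.007  0.5  ] [[251.  78.]] hub@tcp [[287. 117.]]
   eyepL-right edge? [ 0.455 -0.11   0.5  ] [ 0.447 -0.041  0.5  ]
```

The arm's lateral wrist link ends near (0.47, -0.01) at about TCP + 0.27 m, so coming straight down would bring it to the left eyepiece. I'll back off, turn the jaws to about 53° (along the tangent), and lean the wrist away. Then I'll descend with the loupe off-centre between the fingers.

Request:
play_rows --commands '[{"x":20,"y":0,"z":-45,"spin":0}]'

```text
time: 49.5
position: [0.3989, -0.19, 0.1594]
tool_rot: [-0.066, 0.998, -0.01, -0.007]
ft_force: [0.8, 0.0, 0.5]
grip_width: 0.0871
```

```bash
python3 - <<'E'
from h import *
settle(5)
E
```

```text
49.75 [ 0.4004 -0.1916  0.165 ] [-0.002  -0.0307 -0.9995]
```

Request:
play_rows --commands '[{"x":0,"y":0,"z":0,"spin":0.13},{"x":0,"y":0,"z":0,"spin":0.13},{"x":0,"y":0,"z":0,"spin":0.13},{"x":0,"y":0,"z":0,"spin":0.13},{"x":0,"y":0,"z":0,"spin":0.13},{"x":0,"y":0,"z":0,"spin":0.13}]'

```text
time: 50.35
position: [0.4001, -0.1896, 0.162]
tool_rot: [0.333, 0.943, -0.014, 0.002]
ft_force: [0.2, 0.0, 0.8]
grip_width: 0.0871
```

```bash
python3 - <<'E'
from h import *
settle(5);path([.40,-.19,.19])
E
```

```text
50.6 [ 0.4002 -0.1898  0.1623] [-0.005  -0.0277 -0.9996]
t 50.6 pos [ 0.4002 -0.1898  0.1623] yawx 141.6 tilt [-0.005 -0.028 -1.   ] F [-0.5  0.5  0.1] w 0.0867 q [-0.68  0.38  1.94 -0.03  0.8  -1.56]
shift [0. 0. 0.] spin -0.8010407840412102
[0.4, -0.19, 0.19] total [ -0.4  -1.  -27.7] rows 1 each [ -0.4  -1.  -27.7]
```

Request:
play_rows --commands '[{"x":0,"y":0,"z":-48,"spin":0}]'

```text
time: 50.7
position: [0.3972, -0.1861, 0.2056]
tool_rot: [0.328, 0.945, -0.011, -0.005]
ft_force: [-0.1, -1.6, 0.2]
grip_width: 0.087
```

```bash
python3 -c "
from h import *
settle(5)"
```

```text
50.95 [ 0.4003 -0.1883  0.2102] [-0.0048 -0.0279 -0.9996]
```

Request:
play_rows --commands '[{"x":0,"y":0,"z":50,"spin":0},{"x":0,"y":0,"z":0,"spin":0}]'

```text
time: 51.15
position: [0.3996, -0.1894, 0.1576]
tool_rot: [0.328, 0.945, -0.014, 0.001]
ft_force: [-0.8, 0.9, 0.0]
grip_width: 0.0869
```

```bash
python3 -c "
from h import *
settle(5)"
```

```text
51.4 [ 0.4048 -0.1932  0.1653] [ 0.0092 -0.0391 -0.9992]
```

Request:
play_rows --commands '[{"x":0,"y":0,"z":-45,"spin":0}]'

```text
time: 51.5
position: [0.4018, -0.1897, 0.2078]
tool_rot: [0.328, 0.945, -0.015, 0.006]
ft_force: [0.9, 0.2, 0.4]
grip_width: 0.0873
```

```bash
python3 -c "
from h import *
settle(5)"
```

```text
51.75 [ 0.4046 -0.1915  0.2118] [ 0.0118 -0.0413 -0.9991]
```

Request:
play_rows --commands '[{"x":0,"y":0,"z":50,"spin":0},{"x":0,"y":0,"z":0,"spin":0}]'

```text
time: 51.95
position: [0.4053, -0.1937, 0.1608]
tool_rot: [0.328, 0.945, -0.018, 0.013]
ft_force: [-0.3, 1.0, 0.4]
grip_width: 0.087
```

```bash
python3 -c "
from h import *
settle(5)"
```

```text
52.2 [ 0.4101 -0.1972  0.168 ] [ 0.0273 -0.0536 -0.9982]
```

Request:
play_rows --commands '[{"x":0,"y":0,"z":-45,"spin":0}]'

```text
time: 52.3
position: [0.4064, -0.193, 0.2103]
tool_rot: [0.328, 0.944, -0.019, 0.017]
ft_force: [1.0, -1.0, 0.4]
grip_width: 0.087
```

```bash
python3 -c "
from h import *
settle(5)"
```

```text
52.55 [ 0.4091 -0.1948  0.2144] [ 0.0299 -0.0557 -0.998 ]
```

Request:
play_rows --commands '[{"x":0,"y":0,"z":50,"spin":0},{"x":0,"y":0,"z":0,"spin":0}]'

```text
time: 52.75
position: [0.4106, -0.1977, 0.1633]
tool_rot: [0.327, 0.944, -0.021, 0.023]
ft_force: [-0.2, 0.8, 0.6]
grip_width: 0.0872
```

```bash
python3 -c "
from h import *
settle(5); path([.409,-.19,.15])"
```

```text
53.0 [ 0.4154 -0.2011  0.1708] [ 0.0451 -0.0679 -0.9967]
t 53.0 pos [ 0.4154 -0.2011  0.1708] yawx 141.9 tilt [ 0.045 -0.068 -0.997] F [-0.5 -0.6 -0.3] w 0.0867 q [-0.68  0.37  1.94 -0.04  0.76 -1.56]
shift [0. 0. 0.] spin -0.7965199021396598
[0.409, -0.19, 0.15] total [13.4  5.3 19.7] rows 1 each [13.4  5.3 19.7]
```

Request:
play_rows --commands '[{"x":13,"y":5,"z":25,"spin":0}]'

```text
time: 53.1
position: [0.4136, -0.1944, 0.1489]
tool_rot: [0.327, 0.944, -0.027, 0.039]
ft_force: [-0.3, -0.5, -1.2]
grip_width: 0.0872
```

```bash
python3 - <<'E'
from h import *
settle(5)
path([.409,-.19,.10],[.409,-.19,.022])
c=look('w24',['loupe']); 
for P in ([.4245,-.178],[.424,-.177]): print(proj(c,[P+[.038],P+[.0]]))
c=shot("top"); i=c["img"][120:250,250:420,::-1]; cv2.imwrite('pics/t12.png',cv2.resize(i,None,fx=4,fy=4,interpolation=2))
E
```

```text
53.35 [ 0.4103 -0.1916  0.1462] [ 0.0475 -0.0698 -0.9964]
t 53.35 pos [ 0.4103 -0.1916  0.1462] yawx 141.9 tilt [ 0.047 -0.07  -0.996] F [-0.1 -1.5  1.1] w 0.0868 q [-0.67  0.41  1.98 -0.04  0.67 -1.54]
shift [0. 0. 0.] spin -0.7962840340969541
[0.409, -0.19, 0.1] total [ 5.7  1.6 45.9] rows 2 each [ 2.9  0.8 23. ]
[0.409, -0.19, 0.022] total [ 6.3  2.  77.7] rows 2 each [ 3.1  1.  38.9]
loupe 0.78 px [277. 181.] r 22.5 box 258 296 159 203 w@z [ 0.4202 -0.1755  0.038 ]
[[277.80884189 186.13452819]
 [276.03215756 175.73940218]]
[[278.32579027 185.14870936]
 [276.48773911 174.85537305]]
```

View pics/w24.png

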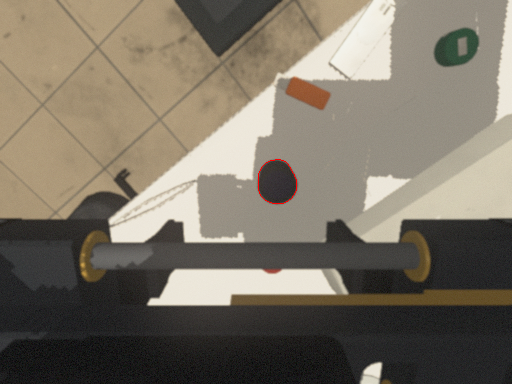

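View pics/t12.png

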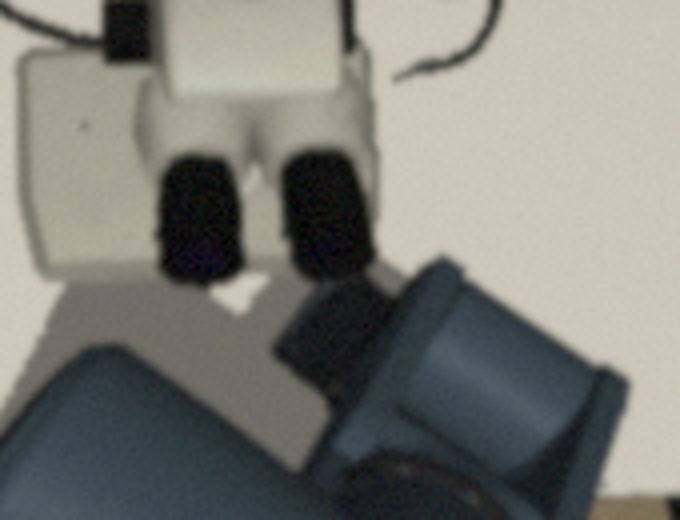

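The loupe is where expected (277,181), and the arm now clears both eyepieces in the top view. Descending.

Request:
play_rows --commands '[{"x":5,"y":2,"z":40,"spin":0}]'

```text
time: 53.6
position: [0.4139, -0.1933, 0.1093]
tool_rot: [0.327, 0.944, -0.028, 0.041]
ft_force: [0.3, -0.8, -0.4]
grip_width: 0.0872
```

```bash
python3 - <<'E'
from h import *
settle(5)
path([.409,-.19,.07],[.409,-.19,.022])
c=shot("top"); i=c["img"][120:250,250:420,::-1]; cv2.imwrite('pics/t13.png',cv2.resize(i,None,fx=4,fy=4,interpolation=2))
E
```

```text
53.85 [ 0.4098 -0.1902  0.1063] [ 0.0477 -0.0701 -0.9964]
t 53.85 pos [ 0.4098 -0.1902  0.1063] yawx 141.9 tilt [ 0.048 -0.07  -0.996] F [0.2 0.8 1.4] w 0.0869 q [-0.66  0.49  2.02 -0.05  0.55 -1.53]
shift [0. 0. 0.] spin -0.7965598757979278
[0.409, -0.19, 0.07] total [ 3.7  0.6 36.1] rows 1 each [ 3.7  0.6 36.1]
[0.409, -0.19, 0.022] total [ 3.9  1.2 47.8] rows 2 each [ 1.9  0.6 23.9]
```

View pics/t13.png

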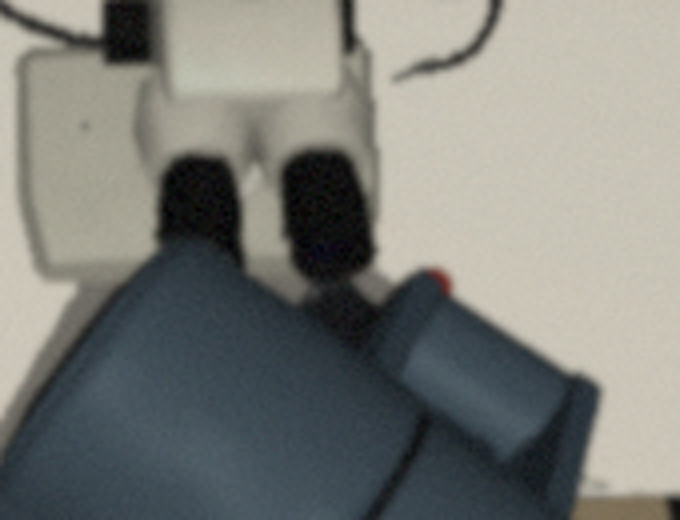

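Correction: comparing frames, the large tube moves like the elbow (z ≈ 0.75 m), well above the microscope. The actual wrist housing is about 2 cm clear of the right eyepiece, so I'll continue down.

Request:
play_rows --commands '[{"x":3,"y":1,"z":40,"spin":0}]'

```text
time: 54.0
position: [0.4146, -0.1937, 0.0709]
tool_rot: [0.327, 0.944, -0.028, 0.042]
ft_force: [1.3, -0.4, -0.3]
grip_width: 0.0869
```

```bash
python3 - <<'E'
from h import *
settle(5)
path([.409,-.19,.022])
c=shot("scene"); i=c["img"][90:310,200:440,::-1]; cv2.imwrite('pics/s14.png',cv2.resize(i,None,fx=2.7,fy=2.7,interpolation=2))
c=shot("wrist"); cv2.imwrite("pics/w25.png",c["img"][:,:,::-1])
E
```

```text
54.25 [ 0.4108 -0.191   0.068 ] [ 0.0501 -0.072  -0.9961]
t 54.25 pos [ 0.4108 -0.191   0.068 ] yawx 141.9 tilt [ 0.05  -0.072 -0.996] F [-0.2 -0.8 -0.2] w 0.0872 q [-0.66  0.57  2.05 -0.06  0.44 -1.52]
shift [0. 0. 0.] spin -0.7964764060840235
[0.409, -0.19, 0.022] total [ 5.9  0.8 45.7] rows 2 each [ 2.9  0.4 22.8]
```

View pics/s14.png

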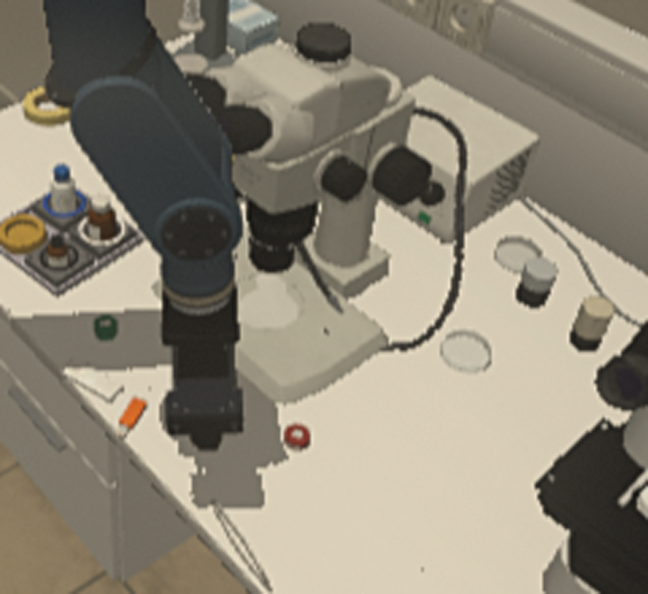

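View pics/w25.png

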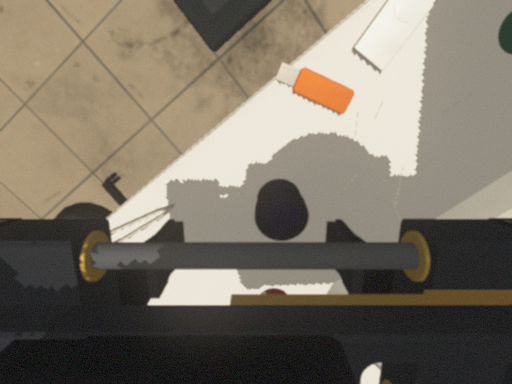

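Request:
play_rows --commands '[{"x":5,"y":6,"z":20,"spin":0}]'

```text
time: 54.45
position: [0.4147, -0.1871, 0.0512]
tool_rot: [0.327, 0.944, -0.028, 0.041]
ft_force: [0.5, 0.0, -0.8]
grip_width: 0.0874
```

```bash
python3 - <<'E'
from h import *
settle(5)
path([.412,-.186,.022])
print(np.round(robot.get_obs()["joint_torque"],1))
c=shot("wrist"); cv2.imwrite("pics/w26.png",c["img"][:,:,::-1])
E
```

```text
54.7 [ 0.4126 -0.1853  0.0491] [ 0.0531 -0.0743 -0.9958]
t 54.7 pos [ 0.4126 -0.1853  0.0491] yawx 141.9 tilt [ 0.053 -0.074 -0.996] F [ 0.3 -0.5  0.7] w 0.0868 q [-0.65  0.62  2.06 -0.07  0.38 -1.49]
shift [0. 0. 0.] spin -0.7961224714781827
[0.412, -0.186, 0.022] total [ 2.4 -0.2 27. ] rows 1 each [ 2.4 -0.2 27. ]
[  0.1 -34.3  -4.2  -0.1  -0.2  -0. ]
```

View pics/w26.png

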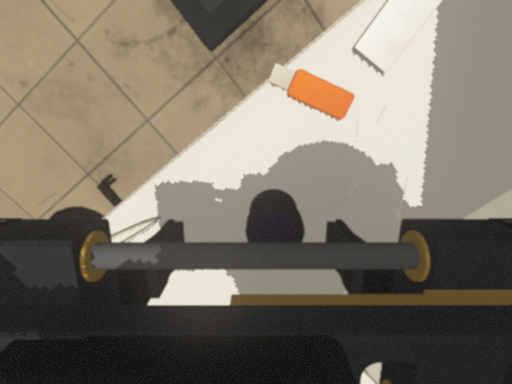

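Request:
play_rows --commands '[{"x":1,"y":0,"z":28,"spin":0}]'

```text
time: 54.85
position: [0.4155, -0.1885, 0.0238]
tool_rot: [0.327, 0.944, -0.028, 0.041]
ft_force: [0.2, -0.8, -1.2]
grip_width: 0.0872
```

```bash
python3 - <<'E'
from h import *
settle(5)
path([.413,-.186,.02])
print(np.round(robot.get_obs()["joint_torque"],1))
c=shot("wrist"); cv2.imwrite("pics/w27.png",c["img"][:,:,::-1])
c=shot("scene"); i=c["img"][150:300,220:340,::-1]; cv2.imwrite('pics/s15.png',cv2.resize(i,None,fx=4,fy=4,interpolation=2))
E
```

```text
55.1 [ 0.4134 -0.187   0.0217] [ 0.0534 -0.0746 -0.9958]
t 55.1 pos [ 0.4134 -0.187   0.0217] yawx 141.9 tilt [ 0.053 -0.075 -0.996] F [ 0.4 -0.4  1.4] w 0.0872 q [-0.65  0.68  2.07 -0.09  0.31 -1.47]
shift [0. 0. 0.] spin -0.7965046088575614
[0.413, -0.186, 0.02] total [1.  0.6 1.6] rows 1 each [1.  0.6 1.6]
[ -0.1 -35.1  -2.7  -0.1  -0.2  -0. ]
```

View pics/w27.png

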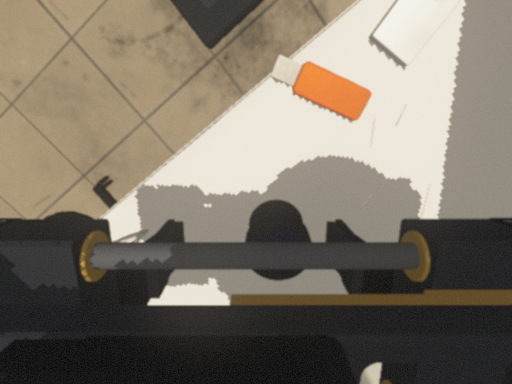

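View pics/s15.png

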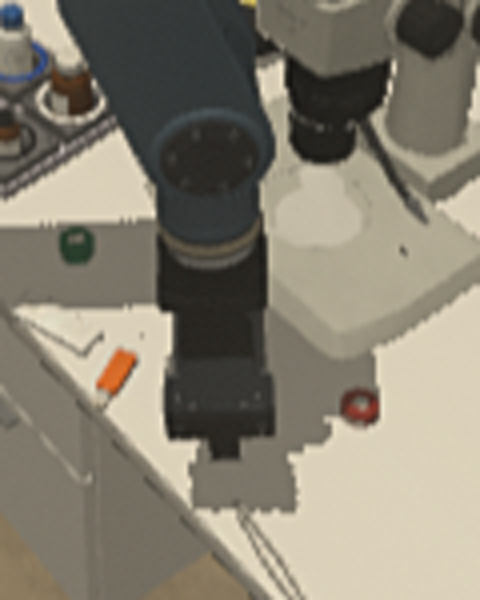

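The loupe is between the jaws at (278,240), offset about 11 mm to the right. Closing.

Request:
play_rows --commands '[{"x":0,"y":0,"z":0.5,"spin":0},{"x":0,"y":0,"z":0.5,"spin":0},{"x":0,"y":0,"z":0.5,"spin":0},{"x":0,"y":0,"z":0.5,"spin":0},{"x":0,"y":0,"z":0.5,"spin":0},{"x":0,"y":0,"z":0.5,"spin":0},{"x":0,"y":0,"z":0.5,"spin":0},{"x":0,"y":0,"z":0.5,"spin":0}]' --grip 0 --newtons 15

```text
time: 56.0
position: [0.415, -0.1878, 0.0204]
tool_rot: [0.327, 0.944, -0.027, 0.04]
ft_force: [-0.4, 1.7, 14.4]
grip_width: 0.0387
```

```bash
python3 - <<'E'
from h import *
settle(4)
path()
c=shot("wrist"); cv2.imwrite("pics/w28.png",c["img"][:,:,::-1])
E
```

```text
56.2 [ 0.415  -0.1878  0.0205] [ 0.0582 -0.078  -0.9953]
t 56.2 pos [ 0.415  -0.1878  0.0205] yawx 141.9 tilt [ 0.058 -0.078 -0.995] F [-0.9  1.3  6.6] w 0.0384 q [-0.65  0.68  2.07 -0.09  0.3  -1.47]
shift [0. 0. 0.] spin -0.7961595825461818
```

View pics/w28.png

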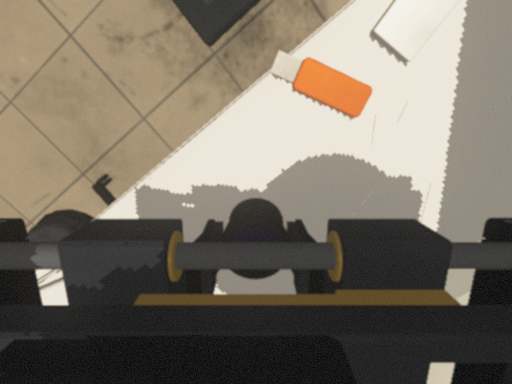

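Request:
play_rows --commands '[{"x":0,"y":0,"z":-8,"spin":0},{"x":0,"y":0,"z":-25,"spin":0},{"x":2,"y":-3,"z":-40,"spin":0},{"x":2,"y":-3,"z":-40,"spin":0}]'

```text
time: 56.65
position: [0.3986, -0.1794, 0.1318]
tool_rot: [0.327, 0.944, -0.025, 0.034]
ft_force: [0.3, 0.2, -0.6]
grip_width: 0.0384
```

```bash
python3 - <<'E'
from h import *
settle(4)
path([.392,-.17,.14],[.39,.05,.14])
c=shot("scene"); i=c["img"][90:310,200:440,::-1]; cv2.imwrite('pics/s16.png',cv2.resize(i,None,fx=2.7,fy=2.7,interpolation=2))
c=shot("wrist"); cv2.imwrite("pics/w29.png",c["img"][:,:,::-1])
E
```

```text
56.85 [ 0.3999 -0.1803  0.1319] [ 0.0516 -0.073  -0.996 ]
t 56.85 pos [ 0.3999 -0.1803  0.1319] yawx 141.9 tilt [ 0.052 -0.073 -0.996] F [ 0.2  0.6 -0.8] w 0.0386 q [-0.66  0.42  2.03 -0.05  0.6  -1.53]
shift [0. 0. 0.] spin -0.7962350384706864
[0.392, -0.17, 0.14] total [11.9  3.  -9.2] rows 1 each [11.9  3.  -9.2]
[0.39, 0.05, 0.14] total [136.9 171.5 -16.2] rows 5 each [27.4 34.3 -3.2]
```

View pics/s16.png

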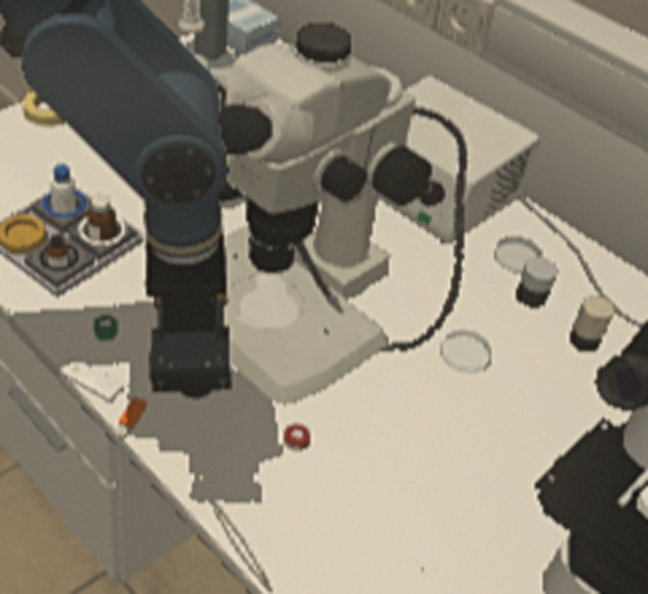

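View pics/w29.png

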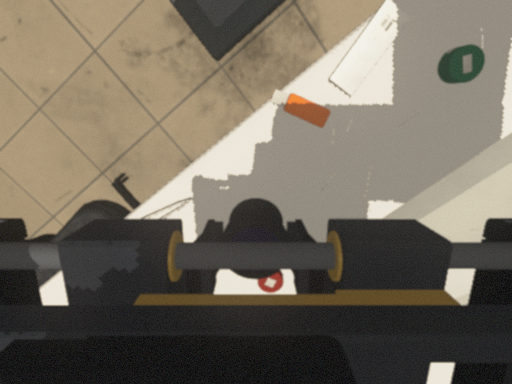

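Request:
play_rows --commands '[{"x":14,"y":3,"z":0,"spin":0},{"x":24,"y":30,"z":-2,"spin":0},{"x":24,"y":30,"z":-2,"spin":0},{"x":24,"y":30,"z":-2,"spin":0}]'

```text
time: 57.35
position: [0.3892, -0.0548, 0.1214]
tool_rot: [0.332, 0.943, -0.025, 0.031]
ft_force: [0.9, -0.1, -1.9]
grip_width: 0.0387
```

```bash
python3 - <<'E'
from h import *
settle(3)
path([.388,.05,.14])
E
```

```text
57.5 [ 0.3883 -0.0534  0.1214] [ 0.0403 -0.0676 -0.9969]
t 57.5 pos [ 0.3883 -0.0534  0.1214] yawx 141.7 tilt [ 0.04  -0.068 -0.997] F [-0.4 -0.7 -1.1] w 0.0386 q [-0.39  0.41  2.13 -0.09  0.54 -1.21]
shift [0. 0. 0.] spin -0.7999703558857978
[0.388, 0.05, 0.14] total [ 62.8  80.3 -25.5] rows 3 each [20.9 26.8 -8.5]
```

Request:
play_rows --commands '[{"x":21,"y":27,"z":-9,"spin":0},{"x":21,"y":27,"z":-8,"spin":0},{"x":21,"y":27,"z":-8,"spin":0}]'

```text
time: 57.8
position: [0.3915, 0.0475, 0.1367]
tool_rot: [0.333, 0.942, -0.026, 0.029]
ft_force: [0.7, 0.3, -0.5]
grip_width: 0.0383
```

```bash
python3 - <<'E'
from h import *
settle(3)
path([.395,.15,.14],[.43,.235,.13])
E
```

```text
57.95 [0.3912 0.0482 0.1369] [ 0.0381 -0.0685 -0.9969]
t 57.95 pos [0.3912 0.0482 0.1369] yawx 141.4 tilt [ 0.038 -0.068 -0.997] F [ 0.9 -0.1 -0.5] w 0.0386 q [-0.11  0.38  2.1  -0.11  0.62 -0.92]
shift [0. 0. 0.] spin -0.804493342189792
[0.395, 0.15, 0.14] total [60.1 81.7 -9.9] rows 3 each [20.  27.2 -3.3]
[0.43, 0.235, 0.13] total [26.3 88.5  5.5] rows 3 each [ 8.8 29.5  1.8]
```

Request:
play_rows --commands '[{"x":20,"y":27,"z":-4,"spin":0},{"x":20,"y":27,"z":-4,"spin":0},{"x":20,"y":27,"z":-3,"spin":0},{"x":9,"y":30,"z":0,"spin":0},{"x":9,"y":30,"z":0,"spin":0}]'

```text
time: 58.45
position: [0.4228, 0.201, 0.1342]
tool_rot: [0.338, 0.94, -0.029, 0.027]
ft_force: [0.2, -0.5, -0.9]
grip_width: 0.0388
```

```bash
python3 - <<'E'
from h import *
settle(4)
path([.4318,.2354,.12])
c=look('w30',['round_holder'])
c=shot("scene"); i=c["img"][110:200,160:270,::-1]; cv2.imwrite('pics/s17.png',cv2.resize(i,None,fx=7,fy=6.6,interpolation=0))
E
```

```text
58.65 [0.4219 0.2003 0.134 ] [ 0.0301 -0.073  -0.9969]
t 58.65 pos [0.4219 0.2003 0.134 ] yawx 140.5 tilt [ 0.03  -0.073 -0.997] F [-0.6 -0.3 -0.8] w 0.0384 q [ 0.26  0.47  1.9  -0.11  0.76 -0.54]
shift [0. 0. 0.] spin -0.8194357900855467
[0.4318, 0.2354, 0.12] total [15.6 33.9 11.7] rows 1 each [15.6 33.9 11.7]
round_holder 0.67 px [294. 168.] r 33.4 box 262 327 135 200 w@z [0.4313 0.2367 0.0205]
```

View pics/w30.png

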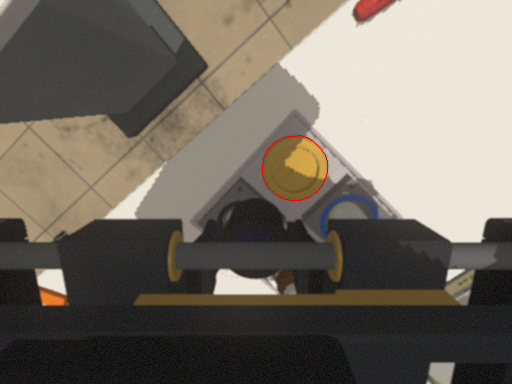

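View pics/s17.png

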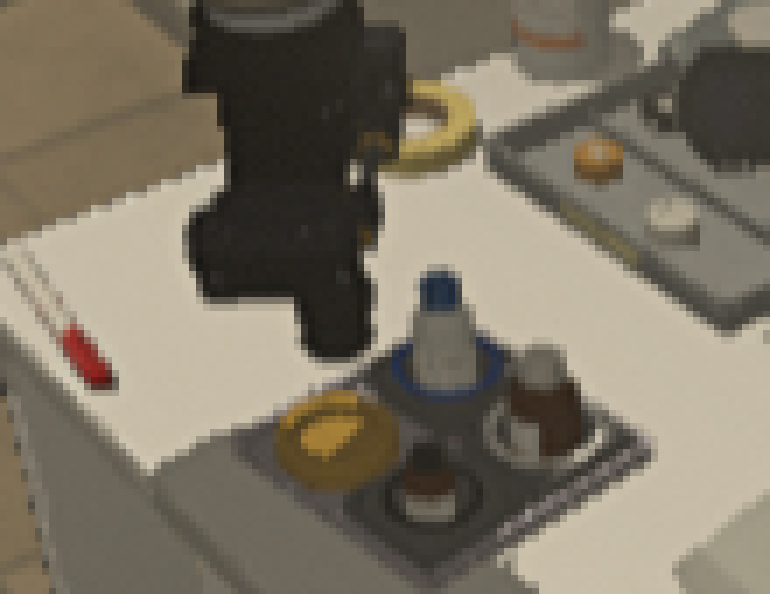

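The round holder is seen at (0.4313,0.2367), which agrees with my model. Moving over it.

Request:
play_rows --commands '[{"x":16,"y":35,"z":8,"spin":0}]'

```text
time: 58.9
position: [0.4298, 0.2326, 0.1245]
tool_rot: [0.341, 0.939, -0.031, 0.025]
ft_force: [0.7, 0.7, -0.2]
grip_width: 0.0383
```

```bash
python3 - <<'E'
from h import *
settle(5)
path([.4309,.2362,.085],[.4309,.2362,.05])
E
```

```text
59.15 [0.4305 0.2353 0.124 ] [ 0.0283 -0.0737 -0.9969]
t 59.15 pos [0.4305 0.2353 0.124 ] yawx 140.4 tilt [ 0.028 -0.074 -0.997] F [ 1.  -0.6 -1. ] w 0.0386 q [ 0.32  0.51  1.85 -0.11  0.78 -0.48]
shift [0. 0. 0.] spin -0.8212556509542175
[0.4309, 0.2362, 0.085] total [ 2.9  2.4 38.8] rows 1 each [ 2.9  2.4 38.8]
[0.4309, 0.2362, 0.05] total [ 2.4  1.4 34.9] rows 1 each [ 2.4  1.4 34.9]
```

Request:
play_rows --commands '[{"x":3,"y":2,"z":40,"spin":0}]'

```text
time: 59.25
position: [0.4343, 0.2362, 0.0872]
tool_rot: [0.339, 0.94, -0.027, 0.03]
ft_force: [1.9, -0.1, -2.2]
grip_width: 0.0384
```

```bash
python3 - <<'E'
from h import *
settle(5)
path([.4309,.2362,.05])
E
```

```text
59.5 [0.4305 0.2352 0.0846] [ 0.028  -0.074  -0.9969]
t 59.5 pos [0.4305 0.2352 0.0846] yawx 140.4 tilt [ 0.028 -0.074 -0.997] F [ 0.3  0.9 -1.5] w 0.0386 q [ 0.32  0.58  1.88 -0.13  0.68 -0.46]
shift [0. 0. 0.] spin -0.8218499512032635
[0.4309, 0.2362, 0.05] total [ 2.7  2.4 34.4] rows 1 each [ 2.7  2.4 34.4]
```

Request:
play_rows --commands '[{"x":2,"y":1,"z":33,"spin":0}]'

```text
time: 59.6
position: [0.4347, 0.236, 0.0555]
tool_rot: [0.339, 0.94, -0.026, 0.03]
ft_force: [1.1, 0.9, -0.9]
grip_width: 0.0386
```

```bash
python3 - <<'E'
from h import *
settle(5)
path([.4309,.2362,.03])
c=shot("scene"); i=c["img"][110:200,160:270,::-1]; cv2.imwrite('pics/s18.png',cv2.resize(i,None,fx=7,fy=6.6,interpolation=0))
c=shot("wrist"); cv2.imwrite("pics/w31.png",c["img"][:,:,::-1])
E
```

```text
59.85 [0.4312 0.2349 0.053 ] [ 0.0298 -0.0735 -0.9969]
t 59.85 pos [0.4312 0.2349 0.053 ] yawx 140.4 tilt [ 0.03  -0.073 -0.997] F [0.2 0.6 0.3] w 0.0388 q [ 0.32  0.64  1.89 -0.14  0.6  -0.44]
shift [0. 0. 0.] spin -0.822015600039415
[0.4309, 0.2362, 0.03] total [ 2.6  1.7 22.8] rows 1 each [ 2.6  1.7 22.8]
```

View pics/s18.png

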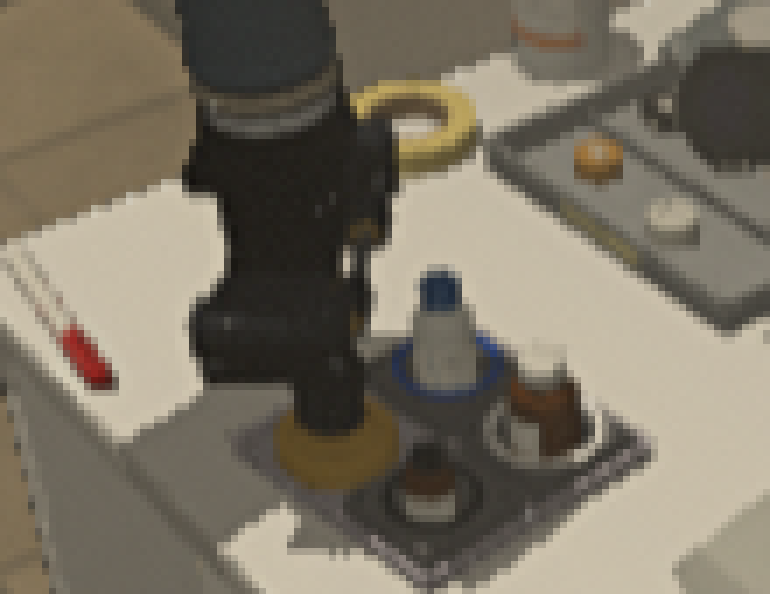

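View pics/w31.png

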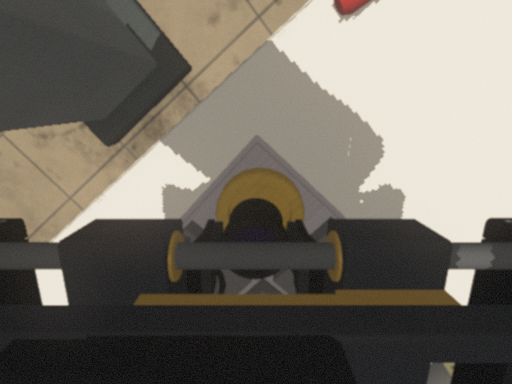

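Aligned over the brass cup, nothing touching. Lowering further in small steps.

Request:
play_rows --commands '[{"x":2,"y":2,"z":14,"spin":0}]'

```text
time: 60.05
position: [0.4334, 0.2376, 0.0408]
tool_rot: [0.339, 0.94, -0.027, 0.029]
ft_force: [0.8, 0.1, -0.6]
grip_width: 0.0387
```

```bash
python3 - <<'E'
from h import *
settle(5)
path([.4309,.2362,.03])
E
```

```text
60.3 [0.4314 0.2369 0.0387] [ 0.0302 -0.0733 -0.9969]
t 60.3 pos [0.4314 0.2369 0.0387] yawx 140.4 tilt [ 0.03  -0.073 -0.997] F [-0.1  0.5 -1.7] w 0.0388 q [ 0.32  0.67  1.9  -0.15  0.57 -0.43]
shift [0. 0. 0.] spin -0.8216487872598073
[0.4309, 0.2362, 0.03] total [ 0.5 -0.6  8.7] rows 1 each [ 0.5 -0.6  8.7]
```

Request:
play_rows --commands '[{"x":0.5,"y":-0.5,"z":7,"spin":0}]'

```text
time: 60.4
position: [0.4317, 0.2366, 0.0321]
tool_rot: [0.339, 0.94, -0.029, 0.027]
ft_force: [-0.0, 1.0, -0.4]
grip_width: 0.0387
```

```bash
python3 - <<'E'
from h import *
settle(5)
path([.4309,.2362,.029])
E
```

```text
60.65 [0.4308 0.2363 0.0316] [ 0.0297 -0.0735 -0.9969]
t 60.65 pos [0.4308 0.2363 0.0316] yawx 140.4 tilt [ 0.03  -0.074 -0.997] F [-0.4  0.2  0.1] w 0.0385 q [ 0.32  0.69  1.9  -0.15  0.56 -0.43]
shift [0. 0. 0.] spin -0.8216805810862478
[0.4309, 0.2362, 0.029] total [0.1 0.1 2.6] rows 1 each [0.1 0.1 2.6]
```

Request:
play_rows --commands '[{"x":0,"y":0,"z":2,"spin":0}]'

```text
time: 60.75
position: [0.431, 0.2362, 0.0297]
tool_rot: [0.339, 0.94, -0.029, 0.027]
ft_force: [0.0, 1.0, -1.2]
grip_width: 0.0385
```

```bash
python3 - <<'E'
from h import *
settle(5)
path([.4309,.2362,.029])
E
```

```text
61.0 [0.4308 0.2361 0.0296] [ 0.0296 -0.0736 -0.9969]
t 61.0 pos [0.4308 0.2361 0.0296] yawx 140.4 tilt [ 0.03  -0.074 -0.997] F [ 0.  -0.5 -0.3] w 0.0387 q [ 0.32  0.69  1.9  -0.15  0.55 -0.43]
shift [0. 0. 0.] spin -0.8217213115325244
[0.4309, 0.2362, 0.029] total [0.  0.2 0.6] rows 1 each [0.  0.2 0.6]
```

Request:
play_rows --commands '[{"x":0,"y":0,"z":1.2,"spin":0}]'

```text
time: 61.1
position: [0.4305, 0.2362, 0.029]
tool_rot: [0.339, 0.94, -0.03, 0.026]
ft_force: [-4.1, 2.0, 16.0]
grip_width: 0.0388
```

```bash
python3 - <<'E'
from h import *
settle(4)
path([.4309,.2362,.029])
E
```

```text
61.3 [0.4306 0.2362 0.0292] [ 0.0299 -0.0734 -0.9969]
t 61.3 pos [0.4306 0.2362 0.0292] yawx 140.4 tilt [ 0.03  -0.073 -0.997] F [-1.5  1.7  7.3] w 0.0386 q [ 0.32  0.69  1.9  -0.15  0.55 -0.42]
shift [0. 0. 0.] spin -0.8217829089403246
[0.4309, 0.2362, 0.029] total [-0.2  0.2  0.2] rows 1 each [-0.2  0.2  0.2]
```

Floor contact at the expected height. Release and retract.

Request:
play_rows --commands '[{"x":0,"y":0,"z":0,"spin":0},{"x":0,"y":0,"z":0,"spin":0},{"x":0,"y":0,"z":0,"spin":0},{"x":0,"y":0,"z":0,"spin":0}]' --grip 0.66

```text
time: 61.7
position: [0.4309, 0.2362, 0.0297]
tool_rot: [0.339, 0.94, -0.029, 0.027]
ft_force: [0.7, 0.6, -0.6]
grip_width: 0.0558
```

Request:
play_rows --commands '[{"x":0,"y":0,"z":-10,"spin":0},{"x":0,"y":0,"z":-25,"spin":0},{"x":0,"y":0,"z":-35,"spin":0},{"x":0,"y":0,"z":-40,"spin":0},{"x":0,"y":0,"z":-40,"spin":0}]'

```text
time: 62.2
position: [0.4226, 0.2458, 0.1803]
tool_rot: [0.339, 0.94, -0.034, 0.021]
ft_force: [0.2, 0.3, 0.3]
grip_width: 0.0572
```

```bash
python3 - <<'E'
from h import *
settle(3);path()
c=shot("scene"); i=c["img"][110:200,160:270,::-1]; cv2.imwrite('pics/s19.png',cv2.resize(i,None,fx=7,fy=6.6,interpolation=0))
c=look('w32',['loupe','polish_bottle','oil_bottle','etchant_bottle'])
E
```

```text
62.35 [0.425  0.2469 0.1818] [ 0.0246 -0.0748 -0.9969]
t 62.35 pos [0.425  0.2469 0.1818] yawx 140.4 tilt [ 0.025 -0.075 -0.997] F [ 0.1  0.2 -0.2] w 0.0571 q [ 0.35  0.42  1.79 -0.1   0.94 -0.47]
shift [0. 0. 0.] spin -0.8218431175578806
loupe 0.88 px [258. 186.] r 19.6 box 240 274 167 205 w@z [0.4302 0.2367 0.038 ]
polish_bottle 0.78 px [303. 226.] r 16.8 box 292 316 210 241 w@z [0.4843 0.253  0.074 ]
oil_bottle 0.64 px [215. 229.] r 14.0 box 207 226 215 242 w@z [0.436  0.1694 0.049 ]
etchant_bottle 0.89 px [260. 279.] r 18.0 box 245 276 268 293 w@z [0.51   0.1757 0.066 ]
etchant_bottle 0.33 px [262. 240.] r 12.5 box 229 294 229 287 w@z [0.4736 0.2083 0.066 ]
```

View pics/s19.png

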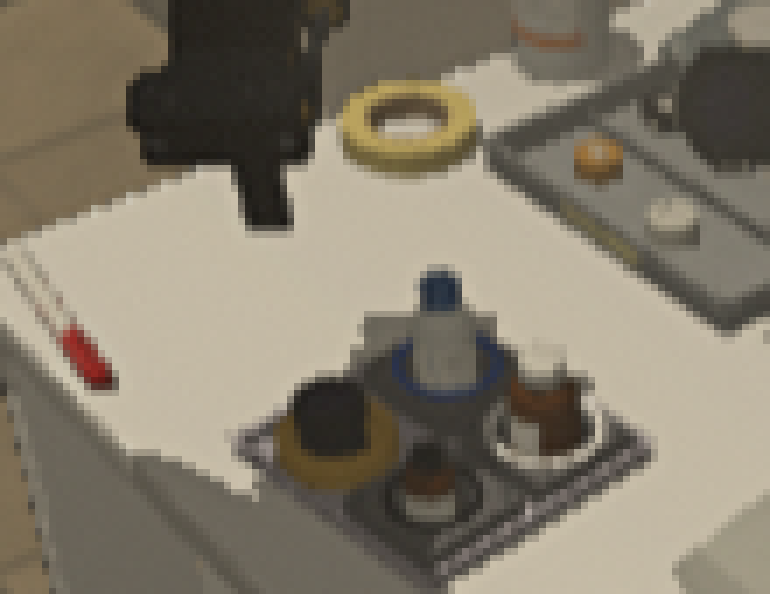

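View pics/w32.png

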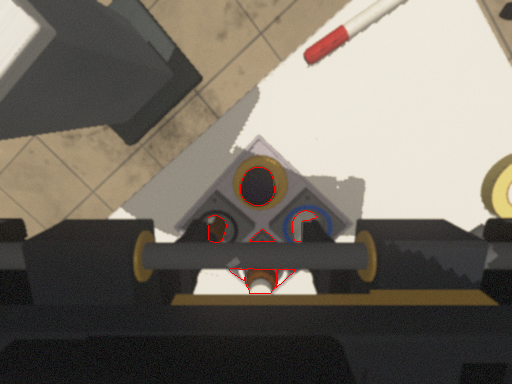

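```bash
python3 - <<'E'
from h import *
s=shot("scene"); t=shot("top")
print("loupe top pred seated",proj(s,[[.4315,.236,.0465]]),"if 12mm high",proj(s,[[.4315,.236,.0585]]))
for k in ("loupe","red_mount","green_mount"):
  for c,n in((s,"scene"),(t,"top")):
    for d in nets.outline_of(c,k)[:1]:
      ys,xs=np.nonzero(d["region"]); print(n,k,round(d["conf"],2),xs.min(),xs.max(),ys.min(),ys.max(),np.round(ray(c,(xs.mean(),ys.mean()),H[k]/2),3))
i=s["img"][150:190,190:250,::-1]; cv2.imwrite('pics/s20.png',cv2.resize(i,None,fx=12,fy=12,interpolation=0))
i=t["img"][150:250,160:410,::-1]; cv2.imwrite('pics/t20.png',cv2.resize(i,None,fx=3.2,fy=3.2,interpolation=2))
E
```

```text
loupe top pred seated [[206.09641631 169.42127382]] if 12mm high [[205.81349146 166.90043401]]
scene loupe 0.62 202 211 167 178 [0.44  0.249 0.019]
scene red_mount 0.58 305 314 247 256 [ 0.505 -0.242  0.007]
top red_mount 0.6 353 362 187 196 [ 0.503 -0.244  0.006]
scene green_mount 0.48 203 211 167 177 [0.446 0.26  0.009]
top green_mount 0.44 264 274 214 225 [0.424 0.025 0.009]
```

View pics/s20.png

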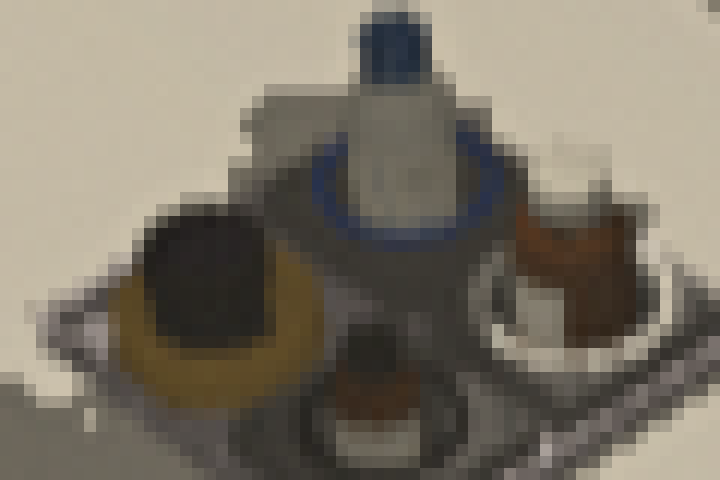

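View pics/t20.png

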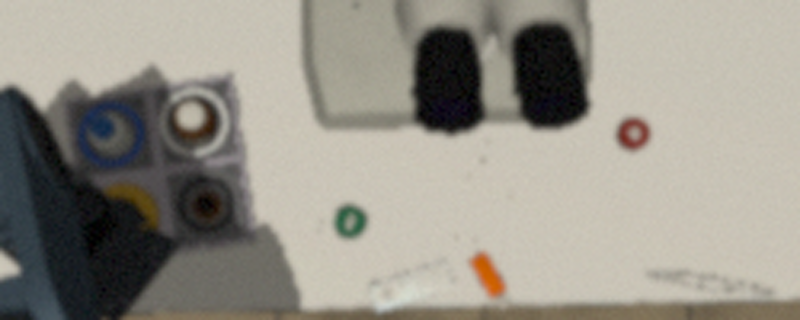

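All four stand upright in their pockets. The loupe's top centre is at about row 170, and seated would be 169.4. Red and green are unmoved. Handing in.

```bash
python3 -c "
from rig import robot
print(robot.get_obs()['time'],robot.hand_in())"
```

```text
the job is handed in; nothing more can be done
63.05 None
```

The station is set out and handed in at 63 s. I placed the items in this order:
1. The white bottle with the blue cap is in the blue holder.
2. The brown bottle with the white cap is in the white holder.
3. The small brown bottle with the black cap is in the black holder.
4. The loupe is in the brass holder.

**Last checks:** In the scene, top and wrist pictures all four stand upright in their pockets. The cap and loupe tops are within 1–2 pixels of where they should be when fully seated. For the brown bottle, the small bottle and the loupe, the wrist force also showed contact at the pocket floor. For the blue-cap bottle the force reading was unclear, so that one rests on the pictures. The red and green specimens measure within a few mm of where they started. The gripper is open and clear, about 0.18 m above the worktop.

**What disagreed or went less well:**
- **Tool lean:** The tool drifted up to about 5° from vertical during multi-row moves. I corrected it partly, so the small bottle and the loupe were probably carried leaning a few degrees (about 3° for the small bottle) before settling flat on release.
- **Loupe pick-up:** I took the elbow for a wrist link near the eyepieces and approached off-centre, with the tool leaned further on purpose. The closing jaws slid the loupe about 1 cm before lifting it. I saw no sign of contact with the microscope.
- **Networks:** They mislabelled things now and then. In the last check they called the loupe "green_mount" in one picture, so I went by the images instead.

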